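# Fill the cell bin and snap it shut with the pliers

### The job

Tip the blue bin forward by its black fin, put all the spent cells that are lying about into it, and push it back until it clicks shut. Only then pick up the green pliers and squeeze both snaps on top of the stand with their jaws until the orange ears click shut (work the ears with the pliers, never with the gripper), and lay the pliers flat on the black mat again. Leave the other things alone.

Things in the scene. Friction and masses are not known exactly. Their poses are not given: they have to be found in the camera images.
- bin_pivot (a point): middle of the hinge line of the blue tilt-out bin, at the lower front edge of its fixed grey stand, 30 mm above the worktop. x runs level to the stand's back, y to its left, z up. The stand is 198 mm wide (y), reaches from x = -5 to 110 mm and is 152 mm high; a bridge joins its cheeks over the bin from x = 1 to 51 mm, top 152 mm above the worktop
- bin (a joint): tilt of the blue bin about the hinge line, rad: 0 = upright and shut, 0.8 = tipped fully forward (to -x of bin_pivot). An over-centre spring drives it away from 0.4 to the nearer end, so it clicks home and also stays tipped. About 3 N at the fin breaks it away from either end
- bin_frame (a point): frame of the blue bin, open at the top; it lies on the hinge line and tips with it (at 0 its axes equal those of bin_pivot). Outside 85 mm deep (x 0 to 85), 170 mm wide, front wall 96 mm high, back wall 50 mm, walls 4 mm. Fully tipped, the mouth clear of the bridge lies 0 to 65 mm in front of bin_pivot, the top of the front wall 97 mm above the worktop
- bin_fin (a point): grip point on the black upright fin on the bin's front: 14 mm thick (y of the bin), 20 mm high, its end 76 mm in front of the hinge line; this point is 62 mm in front of the hinge line and 88 mm above it when shut, and tips with the bin. Pinch it across the 14 mm and lead it round the hinge line
- snap_0 (a joint): sliding orange ear of the left snap, m: 0 = open, 0.006 = clicked shut. Over-centre: up to 5 N against it until 0.003, then it jumps shut and stays
- snap_1 (a joint): the same for the right snap
- snap_0_mid (a point): working point of the left snap, 16 mm above the bridge, axes as bin_pivot. The snap is two upright ears, each 12 mm (x) by 5 mm (y), 26 mm high: a fixed steel one, outer face 7 mm to -y of this point, and an orange one, outer face 13 mm to +y when open, 7 mm when clicked. It is squeezed shut along y. 20 mm behind and 55 mm left of the hinge line's middle
- snap_1_mid (a point): the same for the right snap, 55 mm to the right of the middle
- pliers_grip (a point): hinged pliers, green handles, steel jaws, 0.13 kg, lying flat; midway between the handles, 12 mm above the underside. x points to the jaws, z up. The handles are 22 mm high, 8 mm thick, reach from 21 mm behind to 37 mm ahead of this point, 66 mm over their parallel outer faces when open, about 31 mm when shut; 4 mm ribs 17 mm before and behind keep the fingers in place
- pliers_jaw (a point): point midway between the pliers' jaws, to be put on a snap's working point: 94 mm ahead of pliers_grip, same height and axes. Inner faces here 32 mm apart when open, 14 mm when shut; the jaws are 12 mm high, their tips 10 mm further ahead. A spring holds them open: a light grip on the handles (7 N) carries them open, 10 N starts to close them, 20 N clicks a snap; ease off gently, they reopen
- mat: fixed black rubber tool mat, 170 x 130 x 3 mm, origin under its middle, x along its length
- cell_0_mid (a point): spent round cell (red and white), 50 mm long (its y), 15 mm thick, lying on the worktop; this is its centre, 7.5 mm up. Two to four of the cells are there, the others are None from the start
- cell_1_mid (a point): spent round cell (green and white), 50 mm long (its y), 15 mm thick, lying on the worktop; this is its centre, 7.5 mm up. Two to four of the cells are there, the others are None from the start
- cell_2_mid (a point): spent round cell (red and white), 50 mm long (its y), 15 mm thick, lying on the worktop; this is its centre, 7.5 mm up. Two to four of the cells are there, the others are None from the start
- cell_3_mid (a point): spent round cell (green and white), 50 mm long (its y), 15 mm thick, lying on the worktop; this is its centre, 7.5 mm up. Two to four of the cells are there, the others are None from the start
- meter: orange and black hand multimeter, 142 x 70 x 45 mm, origin under its middle; a bystander to be left alone
- tape: roll of black tape, 62 mm wide, 19 mm high, origin under its middle; a bystander to be left alone

How it is judged:
By the outcome, as a careful person would: the job done as asked, in the order asked, and still so for the second after the job is handed in, with the robot touching nothing.
Of cell_0, cell_1, cell_2, cell_3 only 2 to 4 are there at a start; the rules pass over those that are not, and their reading is None.
At some moment in a run one of pliers, cell_0, cell_1, cell_2, cell_3 may be knocked a few centimetres aside while the robot is not near it.
It also fails if it takes over 210 s, if anything falls off the work surface, if the arm or the gripper's body presses on something with over 40 N, if the wrist force passes 120 N, or if a joint passes its speed limit or range.

### The arm

A 6-joint arm with a two-finger parallel gripper is mounted at the origin on a cart in front of the work surface, level with it; the furniture and walls round the work are solid. World frame = base frame: x ahead of the robot, y to its left, z up, the work surface at z = 0. Lengths are in mm, angles in rad, forces in N, time in s.
With the tool pointing down it reaches from about 250 to 850 mm from the base axis. Payload 12.5 kg.
Tool frame: the origin (TCP) lies midway between the tips of the shut fingers; the grasp point (between the pads) lies 19 mm behind it; z points along the fingers, y is the direction in which the jaws open and shut (so a half turn about z gives the same grasp; the last joint's range is limited). The gripper opens to 93 mm and grips with 3 to 60 N. Pads are 15 mm wide; open, the fingers measure 128 mm over their backs; the gripper's body (75 mm by 188 mm) begins 65 mm behind the grasp point.
Start: joints at [1.257, 0.351, 1.652, -0, 1.139, -0.085], TCP at [124.714, 535.659, 179.633] pointing down, gripper open.
Joint ranges: [-2.75, 2.75], [-0.79, 2.1], [0.01, 2.65], [-1.57, 4.71], [0.07, 3.14], [-2.87, 2.87]. Speed limits (rad/s): [2.22, 2.22, 2.79, 3.14, 3.14, 3.14].

### API

Orientations are given as [roll, pitch, yaw] about the fixed x, y, z axes, in that order (R = Rz(yaw) Ry(pitch) Rx(roll)).
In Python, from cell import env gives the robot as it stands.
- The arm moves only by the tool drive_tool, never from a script. Its argument "motion" is text: rows parted by semicolons, each of 7 numbers parted by spaces: the shift along the tool's x, y, z in mm, then the turn, a rotation vector about the tool's x, y, z in degrees, then the finger opening in mm, from 0 to 93. A call has 1 to 10 rows; each row shifts and turns the commanded pose from where the row before left it, along the tool's axes as they then stand; what a row does not reach is not made up. A row lasts 1/10 s, in which the tool goes at most 50 mm and 8.59 degrees, less where a joint would pass 70% of its speed; a pose out of reach is approached as far as the arm can. A call with a gripper value outside its range is refused whole. The fingers move at their own pace and stop on an object; "force" is the grip in N (left out, the last holds). Time passes only in rows, so rows that do not move let the fingers close. It gives the time, the measured TCP pose, the force and the opening at its end, in the units of the state.
- env.observe(): the state, without advancing time (a new reading comes with each control period).
- env.capture(name): name is "scene" or "side" or "wrist"; returns a dict with "image" (480x640x3 uint8, red, green, blue), "intrinsics" (3x3 intrinsics, pixels), "extrinsics" (4x4, takes a point from camera to world coordinates); the wrist camera has in their place "hand_eye" (4x4, takes a point from camera to tool coordinates, whose origin is the TCP and whose axes are the flange's). Camera axes: x right, y down, z forward; pixel columns grow to the right and rows downward; lengths in mm; the calibration is good to about 2 mm. A picture is of the moment at which its call begins: read the wrist's pose just before it. There is no depth.
- env.sign_off(): hands the job in, once; it reports no verdict.
Trained networks look in a picture, given as the dict that the camera call returned (one of the last four; its "shot" number tells which), for a name from the list of things; names that differ only in an ending like _2 or _b are one class to them, and where a whole thing is asked for, a point or a joint stands for the part that bears it (a point fixed in the world has none). Each returns a list of dicts, best first, with "confidence" (0 to 1); they miss things now and then, are a little off and sometimes report something else, mostly with a low value. They report only what shows in the picture. A call takes as long as a camera call.
- env.trace(picture, query): "region" (480x640 bool, what is visible of it) and "box" ([left, top, width, height] in pixels, round what is visible of it).
- env.spot_point(picture, query): "location" ([column, row] in pixels: a listed point, or the origin of a listed thing).
The state is a dict: "time_s": time; "qpos": joint angles; "dq": joint speeds; "tau": joint torques, N m; "tool_pos": TCP position; "eef_rot": TCP orientation; "contact_force": force on the tool from outside, world axes, zero at the start; "torque": the same for the moment, N m; "gripper_width": finger opening in mm.
Only numpy, scipy, OpenCV 4.12 (cv2) and the standard library are available. Lean on these libraries where they do the work, as an engineer would, in place of code of your own. Each camera call takes 0.05 s, during which the arm holds its last target.

## Working session

There is one attempt and no reset: what is moved stays moved. The work goes in short steps, Python scripts to look and compute and a tool call to move; the robot and the scene stay as the last step left them, time stands still between calls to the robot, and variables do not carry over. Pictures are saved under pics/ and viewed, and the job is handed in when it is done.

Besides the shell and the picture viewer there is one more tool, called after "Emit:" as a command line: name --argument value ..., lists and objects as JSON in quotes. drive_tool: Moves the arm, as the interface text tells. Its arguments: {"type":"object","properties":{"motion":{"type":"string"},"force":{"type":"number"}},"required":["motion"]}

```bash
ls; mkdir -p pics; python3 - <<'E'
from cell import env
import cv2
print(env.observe())
for n in ["scene","side","wrist"]:
    p=env.capture(n); cv2.imwrite(f"pics/{n}0.png",p["image"][:,:,::-1]); print(n,p["intrinsics"],p.get("extrinsics",p.get("hand_eye")))
E
```

```text
pics
{'time_s': 0.0, 'qpos': array([ 1.25736702e+00,  3.51214418e-01,  1.65241946e+00,  1.62916551e-05,
        1.13906777e+00, -8.45730526e-02]), 'dq': array([ 0.00017036,  0.00154199, -0.00282023, -0.00095279, -0.00072435,
        0.00134127]), 'tau': array([-5.62771129e-04, -4.97337091e+01, -2.85249192e+01,  6.98667532e-02,
        2.57830502e-02, -1.23520999e-04]), 'tool_pos': array([124.61478443, 535.31081141, 179.11515508]), 'eef_rot': array([-3.14048888e+00, -1.08415195e-04,  2.91272951e+00]), 'contact_force': array([-0.24168839,  0.23211481,  0.4335624 ]), 'torque': array([0.05479165, 0.01579823, 0.01516478]), 'gripper_width': 92.78211974605478}
scene [[461.34243499   0.         323.05501595]
 [  0.         461.34243499 233.67123582]
 [  0.           0.           1.        ]] [[ 4.19529768e-01 -6.10386661e-01  6.71880122e-01 -1.19472874e+02]
 [-9.07607740e-01 -2.94769821e-01  2.98929662e-01 -2.11164122e+02]
 [ 1.55873049e-02 -7.35213491e-01 -6.77656372e-01  8.13313224e+02]
 [ 0.00000000e+00  0.00000000e+00  0.00000000e+00  1.00000000e+00]]
side [[444.9303897    0.         313.87000855]
 [  0.         444.9303897  235.91397649]
 [  0.           0.           1.        ]] [[ 9.22611045e-01 -2.35309541e-01  3.05644039e-01  2.01240059e+02]
 [-3.85018481e-01 -5.13624683e-01  7.66779274e-01 -7.87722916e+02]
 [-2.34441566e-02 -8.25117631e-01 -5.64474328e-01  7.60378680e+02]
 [ 0.00000000e+00  0.00000000e+00  0.00000000e+00  1.00000000e+00]]
wrist [[391.78483488   0.         316.77477855]
 [  0.         391.78483488 238.69789692]
 [  0.           0.           1.        ]] [[-6.80162662e-04 -9.58523905e-01 -2.85011335e-01  7.90051253e+01]
 [ 9.99999756e-01 -6.96862162e-04 -4.28174388e-05 -5.54529985e-01]
 [-1.57572077e-04 -2.85011295e-01  9.58524145e-01 -2.06424608e+02]
 [ 0.00000000e+00  0.00000000e+00  0.00000000e+00  1.00000000e+00]]
```

View pics/scene0.png

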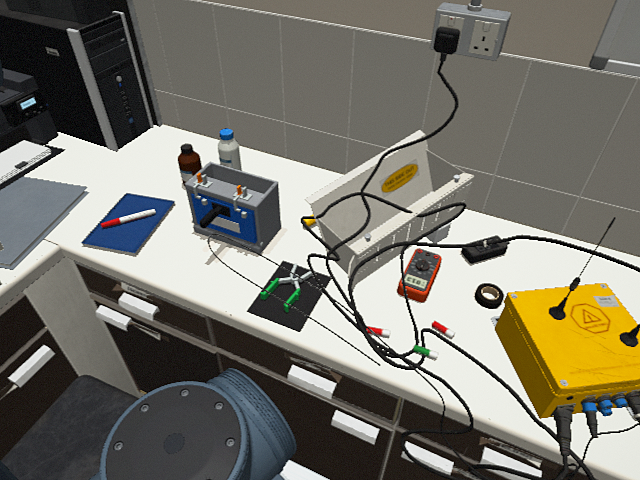

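View pics/side0.png

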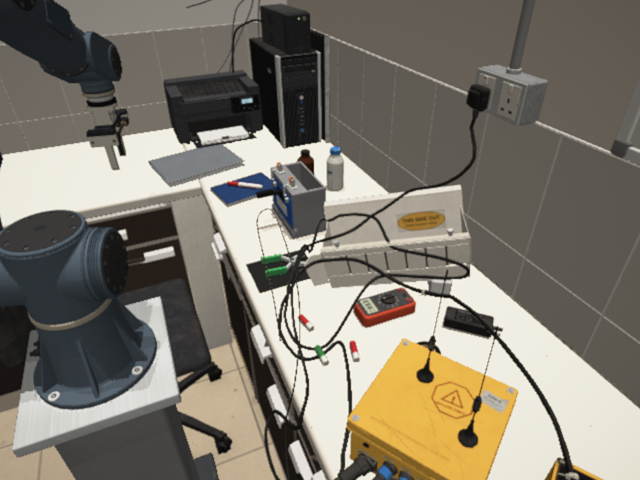

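View pics/wrist0.png

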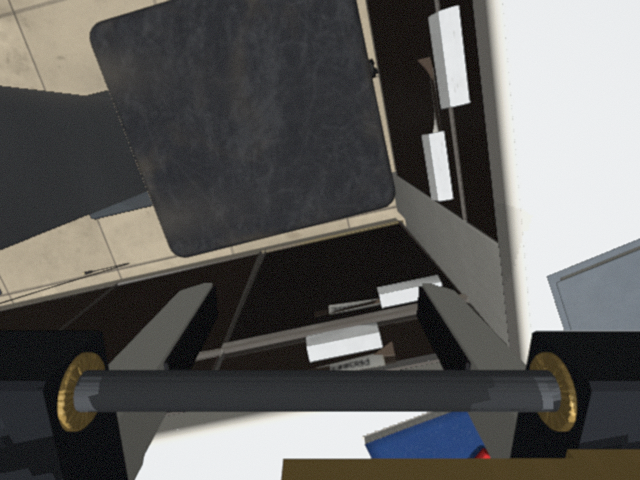

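Scene view: bin stand at about (235,210), pliers on the mat at (290,290), and cells at (377,332), (425,352) and (443,328). The meter is at (420,272) and the tape at (489,295). Next I'll triangulate with the networks.

```bash
cat > h.py <<'E'
from cell import env
import cv2, numpy as np
from scipy.spatial.transform import Rotation as Ro
def cap(n,save=None):
    o=env.observe(); p=env.capture(n)
    if n=="wrist":
        T=np.eye(4);T[:3,:3]=Ro.from_euler('xyz',o["eef_rot"]).as_matrix();T[:3,3]=o["tool_pos"]
        p["E"]=T@p["hand_eye"]
    else: p["E"]=p["extrinsics"]
    if save: cv2.imwrite(f"pics/{save}.png",p["image"][:,:,::-1])
    return p
def ray(p,uv):
    K=p["intrinsics"];d=np.array([(uv[0]-K[0,2])/K[0,0],(uv[1]-K[1,2])/K[1,1],1])
    d=p["E"][:3,:3]@d; return p["E"][:3,3],d/np.linalg.norm(d)
def onz(p,uv,z):
    c,d=ray(p,uv); return c+d*(z-c[2])/d[2]
def tri(rs):
    A=np.zeros((3,3));b=np.zeros(3)
    for c,d in rs:
        M=np.eye(3)-np.outer(d,d);A+=M;b+=M@c
    x=np.linalg.solve(A,b); return x,[np.linalg.norm((np.eye(3)-np.outer(d,d))@(x-c)) for c,d in rs]
def proj(p,X):
    X=np.asarray(X,float).reshape(-1,3);E=np.linalg.inv(p["E"]);Y=X@E[:3,:3].T+E[:3,3]
    uv=Y@p["intrinsics"].T; return uv[:,:2]/uv[:,2:]
E
python3 - <<'E'
from h import *
np.set_printoptions(precision=1,suppress=True)
ps={n:cap(n) for n in ["scene","side"]}
H=dict(bin_pivot=30,bin_fin=118,snap_0_mid=168,pliers_grip=15,pliers_jaw=15,mat=0,cell_0_mid=7.5,cell_1_mid=7.5,meter=0,tape=0)
for q,z in H.items():
    for n,p in ps.items():
        for r in env.spot_point(p,q):
            print(q,n,np.array(r["location"]),round(r["confidence"],2),onz(p,r["location"],z))
E
```

```text
bin_pivot scene [225.3 230.9] 0.68 [559.8 359.7  30. ]
bin_pivot side [279.9 214.7] 0.95 [545.1 357.6  30. ]
bin_pivot side [272.  264.2] 0.6 [443.5 127.6  30. ]
bin_fin scene [205.4 219.4] 0.56 [496.6 358.2 118. ]
bin_fin side [260.8 194.8] 0.76 [488.9 350.5 118. ]
bin_fin side [355.7 350.6] 0.57 [ 474.7 -294.7  118. ]
snap_0_mid scene [205.3 179. ] 0.8 [572.1 402.7 168. ]
snap_0_mid side [279.9 165.8] 0.73 [574.  413.2 168. ]
pliers_grip scene [277.8 292.6] 0.74 [451.3 150.6  15. ]
pliers_grip scene [424.1 350. ] 0.46 [ 446.9 -187.2   15. ]
pliers_grip side [272.7 264.2] 0.75 [450.2 145.6  15. ]
pliers_jaw scene [302.1 270.9] 0.67 [533.7 131.2  15. ]
pliers_jaw side [306.3 257.2] 0.71 [545.4 137.   15. ]
mat scene [292.5 295.6] 0.55 [468.7 123.1   0. ]
mat side [281.6 273.1] 0.78 [464.9 117.1   0. ]
cell_0_mid scene [376.3 329.4] 0.68 [458.  -81.8   7.5]
cell_0_mid scene [423.  276.2] 0.47 [ 647.7 -129.6    7.5]
cell_0_mid scene [441.7 328.4] 0.15 [ 520.  -206.3    7.5]
cell_0_mid side [305.1 321.8] 0.61 [453.2 -84.9   7.5]
cell_1_mid scene [425.4 350.3] 0.61 [ 452.7 -189.6    7.5]
cell_1_mid side [316.2 352.3] 0.5 [ 441.4 -179.6    7.5]
meter scene [422.1 276. ] 0.82 [ 654.6 -126.7    0. ]
meter side [381.3 312.3] 0.85 [ 635.2 -123.2    0. ]
tape scene [486.8 296.9] 0.66 [ 656.2 -278.1   -0. ]
tape scene [207.1 219.9] 0.58 [601.4 449.5   0. ]
tape side [426.3 357. ] 0.55 [ 655.3 -281.1    0. ]
```

```bash
cat >> h.py <<'E'
def plan(pos,rpy,w,n=None,start=None,vmax=45,R1=None):
    o=env.observe()
    p0,R0=(o["tool_pos"],Ro.from_euler('xyz',o["eef_rot"])) if start is None else start
    R1=Ro.from_euler('xyz',rpy) if R1 is None else R1
    pos=np.array(pos,float)
    rv=(R0.inv()*R1).as_rotvec(degrees=True)
    k=int(np.ceil(max(np.linalg.norm(pos-p0)/vmax,np.linalg.norm(rv)/8))) ; n=max(n or 1,k,1)
    rows=[]
    for i in range(n):
        Ri=R0*Ro.from_rotvec(rv*i/n,degrees=True)
        s=Ri.inv().apply((pos-p0)/n)
        rows.append(" ".join(f"{v:.1f}" for v in list(s)+list(rv/n))+f" {w:g}")
    print(f"n={n}")
    for i in range(0,n,10): print("; ".join(rows[i:i+10]))
    return pos,R1
D=np.pi
E
python3 - <<'E'
from h import *
plan([400,355,250],[D,0,D],93)
E
```

```text
n=8
-38.6 -14.2 -8.8 0.0 -0.0 -1.6 93; -38.2 -15.3 -8.8 0.0 -0.0 -1.6 93; -37.8 -16.4 -8.8 0.0 -0.0 -1.6 93; -37.3 -17.4 -8.8 0.0 -0.0 -1.6 93; -36.8 -18.5 -8.8 0.0 -0.0 -1.6 93; -36.2 -19.6 -8.8 0.0 -0.0 -1.6 93; -35.6 -20.6 -8.8 0.0 -0.0 -1.6 93; -35.0 -21.6 -8.8 0.0 -0.0 -1.6 93
```

Emit:
drive_tool --motion "-38.6 -14.2 -8.8 0 0 -1.6 93; -38.2 -15.3 -8.8 0 0 -1.6 93; -37.8 -16.4 -8.8 0 0 -1.6 93; -37.3 -17.4 -8.8 0 0 -1.6 93; -36.8 -18.5 -8.8 0 0 -1.6 93; -36.2 -19.6 -8.8 0 0 -1.6 93; -35.6 -20.6 -8.8 0 0 -1.6 93; -35 -21.6 -8.8 0 0 -1.6 93; 0 0 0 0 0 0 93; 0 0 0 0 0 0 93"

```text
time_s: 2.25
tool_pos: [399.8, 353.9, 249.9]
eef_rot: [3.141, -0.0, 3.134]
contact_force: [-0.9, 0.4, -0.2]
gripper_width: 93.2
```

```bash
cat > look.py <<'E'
from h import *
import sys
np.set_printoptions(precision=1,suppress=True)
HH=dict(bin_pivot=30,bin_fin=118,bin_frame=30,snap_0_mid=168,pliers_grip=15,pliers_jaw=15,mat=0,cell_0_mid=7.5,cell_1_mid=7.5,meter=0,tape=0)
name=sys.argv[1]; qs=sys.argv[2:]
print(env.observe()["tool_pos"],env.observe()["eef_rot"],env.observe()["time_s"])
p=cap("wrist",name)
im=p["image"][:,:,::-1].copy()
for q in qs:
    for r in env.spot_point(p,q):
        print(q,np.array(r["location"]),round(r["confidence"],2),onz(p,r["location"],HH[q]))
E
python3 look.py w1 bin_pivot bin_fin snap_0_mid bin_frame
```

```text
[399.8 353.9 249.9] [ 3.1 -0.   3.1] 2.25
bin_pivot [315.8 323.4] 0.72 [554.6 350.9  30. ]
bin_fin [318.7 308.9] 0.88 [490.9 354.4 118. ]
snap_0_mid [378.7 416.5] 0.83 [571.5 406.9 168. ]
bin_frame [317.  323.4] 0.82 [554.6 352.4  30. ]
```

View pics/w1.png

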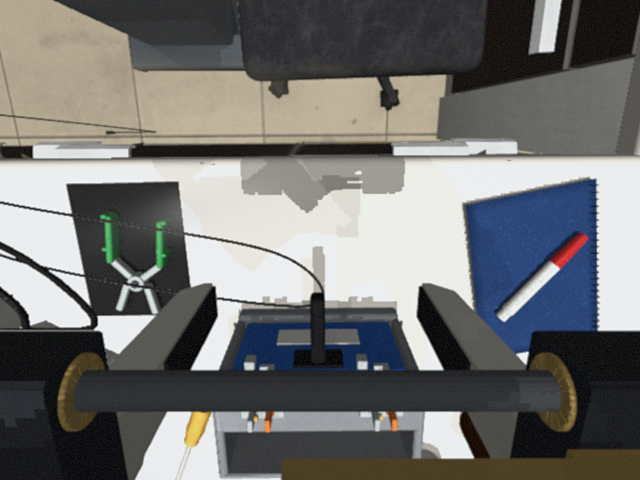

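Wrist view: the fin runs from (318,293) to (318,365), between the fingers' image positions. The snaps are at about (258,400) and (380,400), and the stand's front edge spans (240,308)-(396,305). Next I'll check the stand's yaw.

```bash
python3 - <<'E'
from h import *
np.set_printoptions(precision=1,suppress=True)
p=cap("wrist")
im=p["image"][:,:,::-1]
cv2.imwrite("pics/crop1.png",cv2.resize(im[270:480,200:440],None,fx=3,fy=2.8,interpolation=cv2.INTER_CUBIC))
for uv in [(240,308),(396,305),(217,412),(424,412),(217,478),(424,478)]: print(uv,onz(p,uv,152))
# overlay model prediction for pivot
for yaw in (0,):
  for piv in ([552,354,30],):
    R=Ro.from_euler('z',yaw).as_matrix()
    pts=[[-5,-99,122],[-5,99,122],[110,99,122],[110,-99,122],[1,-99,122],[51,99,122],[20,55,138],[20,-55,138],[-62,0,88],[-76,0,98]]
    print(proj(p,np.array(pts)@R.T+piv))
E
```

```text
(240, 308) [471.5 288.2 152. ]
(396, 305) [469.3 421.5 152. ]
(217, 412) [578.1 260.3 152. ]
(424, 412) [579.1 453.4 152. ]
(217, 478) [656.6 254.2 152. ]
(424, 478) [657.6 459.1 152. ]
[[208.6 383.5]
 [426.2 382.6]
 [417.5 481.5]
 [218.2 482.3]
 [209.1 389.1]
 [421.8 433. ]
 [379.4 418.3]
 [255.6 418.8]
 [317.  309.2]
 [317.  300.3]]
```

View pics/crop1.png

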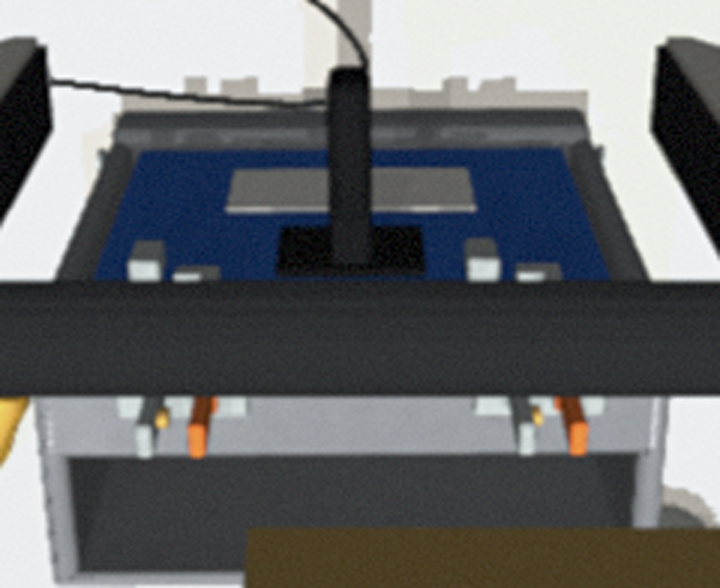

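```bash
python3 - <<'E'
from h import *
s=plan([489,353,170],[D,0,D],50,n=4)
plan([489,353,99],[D,0,D],50,start=s,n=4)
E
```

```text
n=4
-22.6 -0.4 20.0 -0.0 -0.0 -0.1 50; -22.6 -0.4 20.0 -0.0 -0.0 -0.1 50; -22.6 -0.4 20.0 -0.0 -0.0 -0.1 50; -22.6 -0.4 20.0 -0.0 -0.0 -0.1 50
n=4
0.0 -0.0 17.8 0.0 0.0 0.0 50; 0.0 -0.0 17.8 0.0 0.0 0.0 50; 0.0 -0.0 17.8 0.0 0.0 0.0 50; 0.0 -0.0 17.8 0.0 0.0 0.0 50
```

Emit:
drive_tool --motion "-22.6 -0.4 20 0 0 -0.1 50; -22.6 -0.4 20 0 0 -0.1 50; -22.6 -0.4 20 0 0 -0.1 50; -22.6 -0.4 20 0 0 -0.1 50; 0 0 17.8 0 0 0 50; 0 0 17.8 0 0 0 50; 0 0 17.8 0 0 0 50; 0 0 17.8 0 0 0 50; 0 0 0 0 0 0 50; 0 0 0 0 0 0 50" --force 10

```text
time_s: 3.55
tool_pos: [489.7, 352.8, 99.2]
eef_rot: [-3.142, -0.0, -3.139]
contact_force: [0.8, 0.5, 0.7]
gripper_width: 49.8
```

Emit:
drive_tool --motion "0 0 0 0 0 0 5; 0 0 0 0 0 0 5; 0 0 0 0 0 0 5; 0 0 0 0 0 0 5; 0 0 0 0 0 0 5; 0 0 0 0 0 0 5; 0 0 0 0 0 0 5; 0 0 0 0 0 0 5" --force 12

```text
time_s: 4.35
tool_pos: [489.9, 352.4, 98.8]
eef_rot: [3.142, 0.0, -3.14]
contact_force: [-0.2, -0.7, 0.5]
gripper_width: 5.4
```

```bash
python3 look.py w2 bin_fin; python3 - <<'E'
from h import *
cap("side","s2")
E
```

```text
[489.9 352.4  98.8] [ 3.1  0.  -3.1] 4.35
bin_fin [319.3 282.7] 0.76 [490.2 353.1 118. ]
bin_fin [ 42.1 285.9] 0.43 [492.1 209.7 118. ]
```

View pics/w2.png

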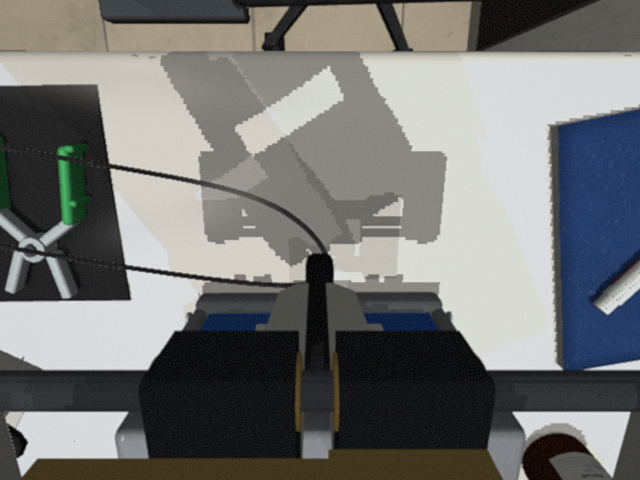

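```bash
python3 - <<'E'
import cv2
im=cv2.imread("pics/s2.png"); cv2.imwrite("pics/s2c.png",cv2.resize(im[90:270,190:390],None,fx=3.5,fy=3.3,interpolation=cv2.INTER_CUBIC))
E
```

```text
(no output)
```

View pics/s2c.png

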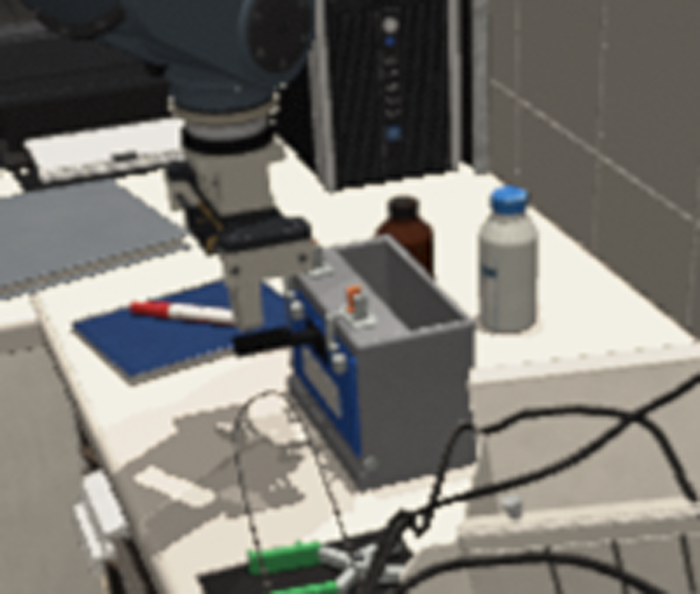

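```bash
python3 - <<'E'
from h import *
np.set_printoptions(precision=1,suppress=True)
p=cap("wrist")
t=env.observe()["tool_pos"]; print(env.observe()["gripper_width"])
print(proj(p,[t,t+[0,0,19],t+[0,8,0],t+[0,-8,0],[475,353,128],[475,353,108],[475,353,98],[475,353,78]]))
s=cap("side"); c=cap("scene")
for P in (s,c):print(proj(P,[t,t+[0,0,19],[475,353,128],[475,353,108],[551,353,128],[551,353,108]]))
cv2.imwrite("pics/w2c.png",cv2.resize(p["image"][230:400,220:420,::-1],None,fx=4,fy=3.5,interpolation=cv2.INTER_CUBIC))
cv2.imwrite("pics/c2c.png",cv2.resize(c["image"][120:270,150:330,::-1],None,fx=4,fy=4,interpolation=cv2.INTER_CUBIC))
E
```

```text
5.07415404118479
[[318.  269. ]
 [318.1 282.2]
 [332.2 269. ]
 [303.8 269. ]
 [319.4 261.7]
 [319.2 248.8]
 [319.1 243.2]
 [318.9 233.4]]
[[261.5 200. ]
 [261.  194.5]
 [255.8 192.4]
 [256.4 198.3]
 [280.1 187.2]
 [280.5 193.1]]
[[207.1 228.1]
 [205.8 221.9]
 [200.9 222.4]
 [202.4 229. ]
 [220.3 203.1]
 [221.4 209.7]]
```

View pics/w2c.png

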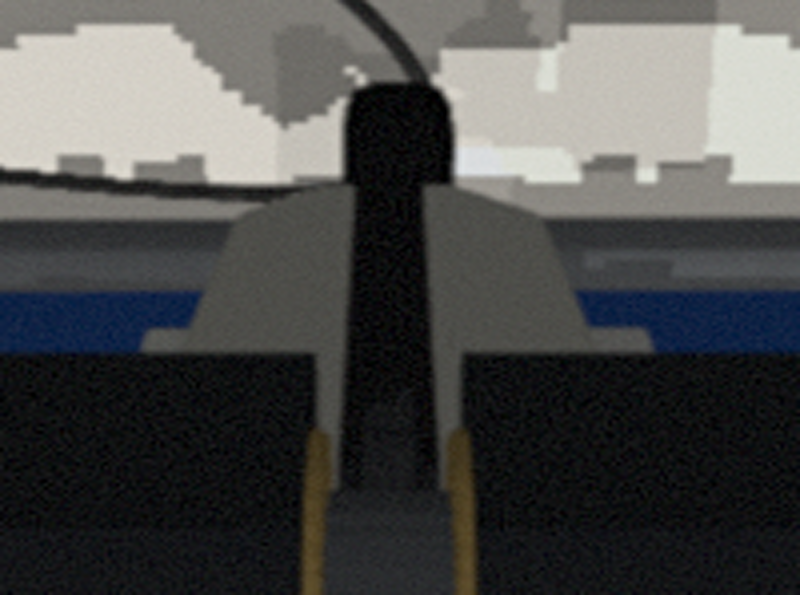

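View pics/c2c.png

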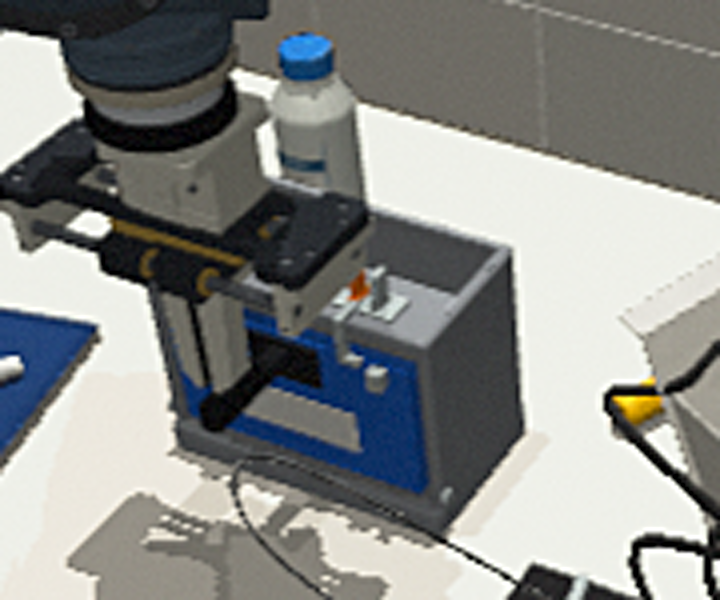

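Emit:
drive_tool --motion "0 0 0 0 0 0 40; 0 0 0 0 0 0 40; 0 0 0 0 0 0 40; 0 0 0 0 0 0 40; 0 0 0 0 0 0 40; 0 0 0 0 0 0 40"

```text
time_s: 5.25
tool_pos: [489.9, 352.4, 98.8]
eef_rot: [-3.142, -0.0, -3.14]
contact_force: [-0.5, -0.1, -0.8]
gripper_width: 39.3
```

```bash
python3 - <<'E'
from h import *
np.set_printoptions(precision=1,suppress=True)
print(env.observe()["gripper_width"])
p=cap("wrist");s=cap("side"); c=cap("scene")
o=env.observe();t=o["tool_pos"];R=Ro.from_euler('xyz',o["eef_rot"])
out=[]
for P,(a,b,d,e) in ((p,(200,420,200,400)),(s,(220,320,130,220)),(c,(160,260,150,250))):
    im=P["image"][:,:,::-1].copy()
    k=600//(b-a)*1; k=max(2,k)
    cr=cv2.resize(im[d:e,a:b],None,fx=k,fy=k,interpolation=cv2.INTER_CUBIC)
    for dy in (-20,20):
        for dx in (-7.5,7.5):
            for z in(0,-19,-40,-60):
                q=proj(P,t+R.apply([dx,dy,z]))[0]
                cv2.circle(cr,tuple(int(v) for v in ((q-[a,d])*k)),4,{0:(0,0,255),-19:(0,255,0),-40:(255,0,0),-60:(0,255,255)}[z],-1)
    out.append(cr)
for i,c in enumerate(out): cv2.imwrite(f"pics/f{i}.png",c)
E
```

```text
39.28769875036002
```

View pics/f0.png

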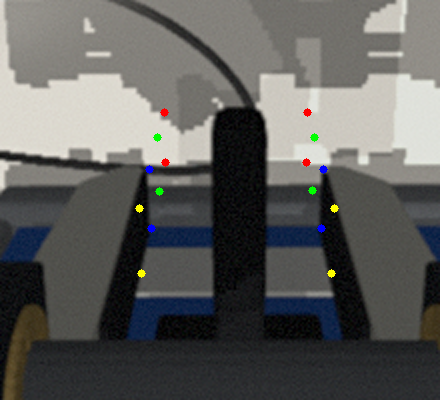

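View pics/f1.png

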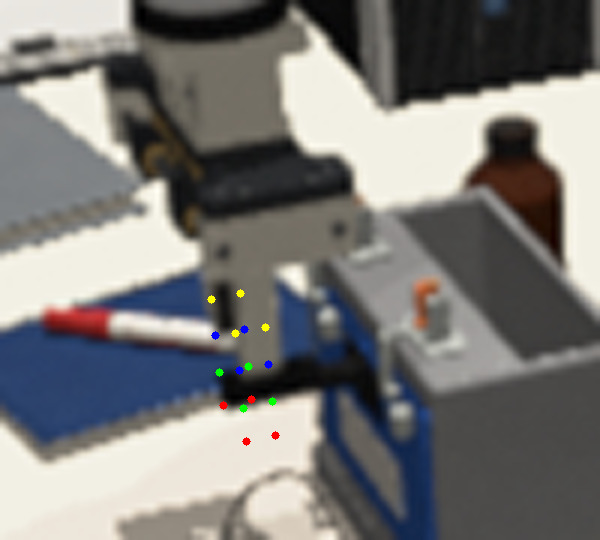

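The pictures show the fingertips about 40 mm short of the reported TCP: the blue -40 marks sit on the tips in all views. So the grasp point is about 59 mm behind the reported TCP. I'll lower by 40 mm and pinch again.

Emit:
drive_tool --motion "0 0 10 0 0 0 40; 0 0 10 0 0 0 40; 0 0 10 0 0 0 40; 0 0 10 0 0 0 40; 0 0 0 0 0 0 40; 0 0 0 0 0 0 5; 0 0 0 0 0 0 5; 0 0 0 0 0 0 5; 0 0 0 0 0 0 5; 0 0 0 0 0 0 5" --force 12

```text
time_s: 6.4
tool_pos: [490.2, 353.7, 59.3]
eef_rot: [3.139, 0.001, -3.14]
contact_force: [0.3, 7.8, -1.3]
gripper_width: 13.8
```

```bash
cat > dots.py <<'E'
from h import *
import sys
nm,x,y,w,h=sys.argv[1],*map(int,sys.argv[3:7])
P=cap(sys.argv[2]); k=max(1,min(800//w,600//h))
cv2.imwrite(f"pics/{nm}.png",cv2.resize(P["image"][y:y+h,x:x+w,::-1],None,fx=k,fy=k,interpolation=cv2.INTER_CUBIC))
E
python3 dots.py f3 side 220 130 120 90
```

```text
(no output)
```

View pics/f3.png

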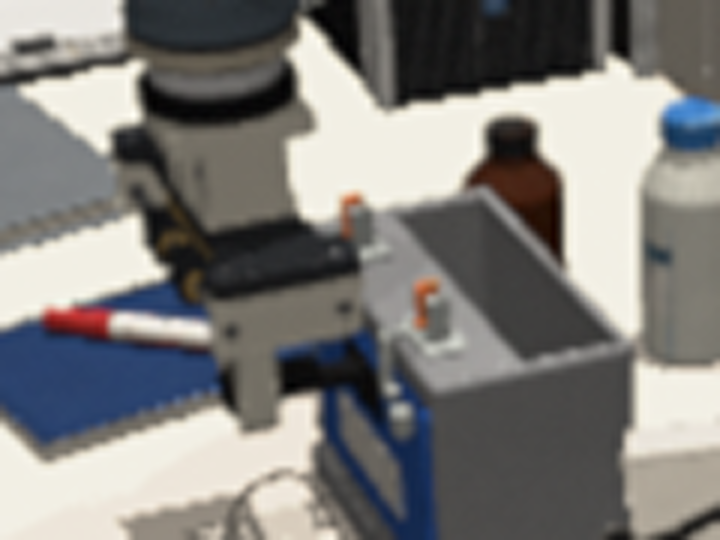

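```bash
python3 - <<'E'
from h import *
np.set_printoptions(precision=2,suppress=True)
h=np.array([551,354,30.]);r=np.array([490.2,354,59.3])-h
d=np.radians(3.8)
Rw=Ro.from_euler('y',-d)
R0=Ro.from_euler('xyz',[D,0,D])
print(R0.inv().apply(Rw.apply(r)-r))
E
```

```text
[ 1.81 -0.    4.09]
```

Emit:
drive_tool --motion "1.8 1 4.1 0 -3.8 0 5; 1.8 0 4.1 0 -3.8 0 5; 1.8 0 4.1 0 -3.8 0 5; 1.8 0 4.1 0 -3.8 0 5; 1.8 0 4.1 0 -3.8 0 5; 0 0 0 0 0 0 5; 0 0 0 0 0 0 5" --force 15

```text
time_s: 7.15
tool_pos: [483.6, 353.6, 37.7]
eef_rot: [3.142, 0.332, -3.14]
contact_force: [-2.9, -0.3, 2.2]
gripper_width: 14.2
```

```bash
python3 dots.py f4 side 220 130 120 90
```

```text
(no output)
```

View pics/f4.png

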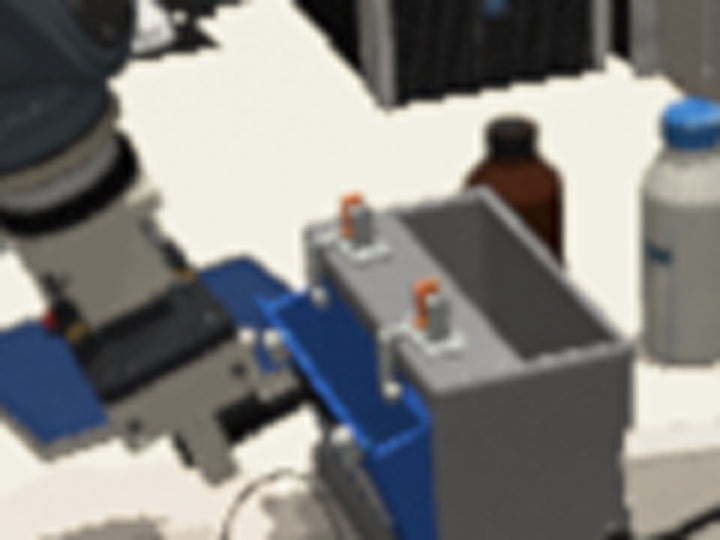

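The bin is tipping cleanly along with the gripper. I'll continue.

Emit:
drive_tool --motion "1.8 0 4.1 0 -3.8 0 5; 1.8 0 4.1 0 -3.8 0 5; 1.8 0 4.1 0 -3.8 0 5; 1.8 0 4.1 0 -3.8 0 5; 1.8 0 4.1 0 -3.8 0 5; 1.8 0 4.1 0 -3.8 0 5; 1.8 0 4.1 0 -3.8 0 5; 0 0 0 0 0 0 5; 0 0 0 0 0 0 5"

```text
time_s: 8.1
tool_pos: [485.3, 356.8, 20.9]
eef_rot: [-3.097, 0.73, -3.141]
contact_force: [-4.1, -30.2, -0.9]
gripper_width: 25.1
```

```bash
python3 dots.py f5 side 200 130 140 105
```

```text
(no output)
```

View pics/f5.png

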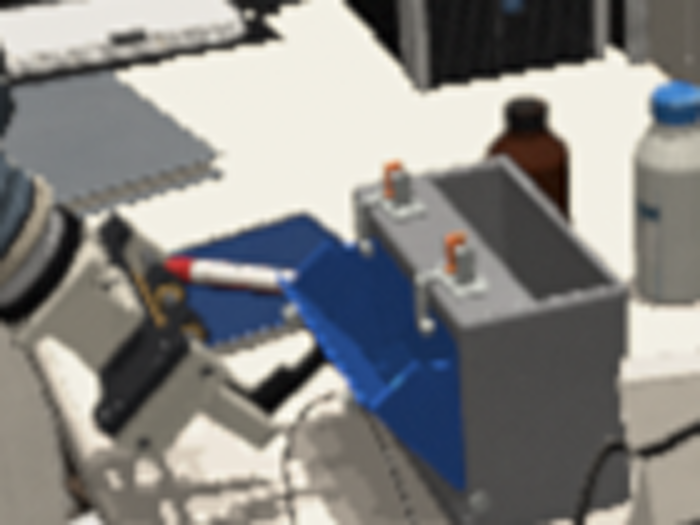

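```bash
python3 look.py w6; python3 dots.py c6 scene 150 150 120 90; python3 -c "
from cell import env;print(env.observe())"
```

```text
[485.3 356.5  20.8] [-3.1  0.7 -3.1] 8.15
{'time_s': 8.25, 'qpos': array([ 0.83168128,  0.61012592,  2.01876401, -1.56507278,  0.54891761,
        0.69510921]), 'dq': array([-0.00189896, -0.00222885,  0.00253338,  0.00047848,  0.00066146,
       -0.00127503]), 'tau': array([ 1.17898580e+01, -5.49916613e+01, -2.97215867e+01, -3.73049498e+00,
       -3.84808660e+00, -3.37337865e-02]), 'tool_pos': array([485.24215496, 356.21723476,  20.81351507]), 'eef_rot': array([-3.09707992,  0.72935473, -3.14102385]), 'contact_force': array([ -3.76587528, -29.54338897,   0.49321791]), 'torque': array([-3.5929296 ,  0.93830685, -3.32327039]), 'gripper_width': 23.907315332691944}
```

View pics/w6.png

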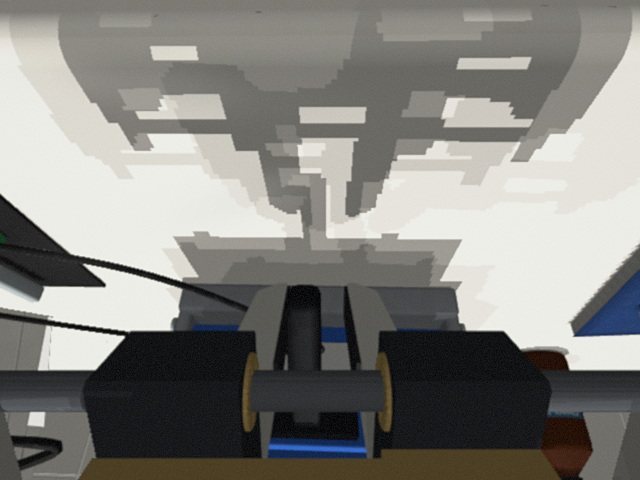

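View pics/c6.png

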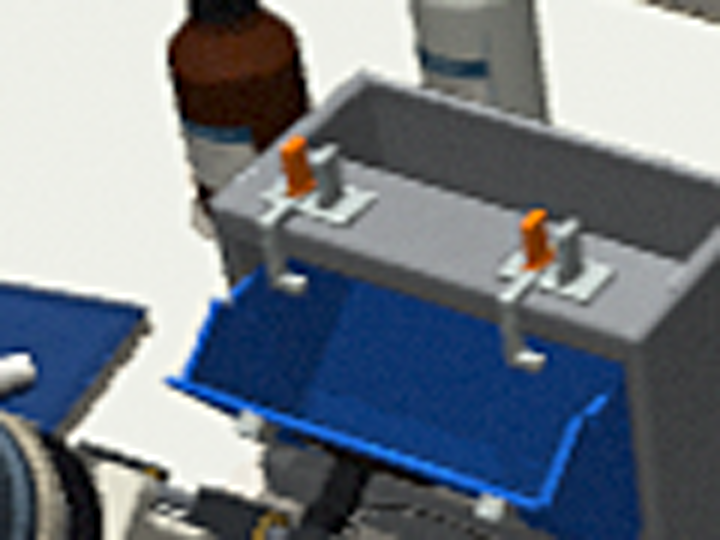

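Emit:
drive_tool --motion "0 0 0 0 0 0 70; 0 0 0 0 0 0 70; 0 0 0 0 0 0 70; 0 0 0 0 0 0 70; 0 0 0 0 0 0 70; 0 0 0 0 0 0 70"

```text
time_s: 8.85
tool_pos: [486.8, 363.8, 23.3]
eef_rot: [-3.11, 0.732, -3.139]
contact_force: [0.5, 0.1, -0.4]
gripper_width: 66.8
```

```bash
python3 -c "
from cell import env;print(env.observe())"; python3 look.py w7
```

```text
{'time_s': 8.85, 'qpos': array([ 0.83506037,  0.60876161,  2.01138028, -1.56953538,  0.54166245,
        0.6954881 ]), 'dq': array([-6.04634115e-04,  6.05856201e-04,  2.35009634e-03, -6.18867675e-04,
        5.59059296e-05, -1.12709022e-03]), 'tau': array([-2.91082438e-02, -5.02732050e+01, -1.50542879e+01, -7.95443282e-01,
        1.38393056e+00, -1.41822212e-02]), 'tool_pos': array([486.77808833, 363.80609495,  23.27399873]), 'eef_rot': array([-3.10983692,  0.73224771, -3.13897587]), 'contact_force': array([ 0.50547331,  0.13429681, -0.37448568]), 'torque': array([ 0.05742877,  0.32841432, -0.01082111]), 'gripper_width': 66.82134665673588}
[486.8 363.8  23.3] [-3.1  0.7 -3.1] 8.85
```

View pics/w7.png

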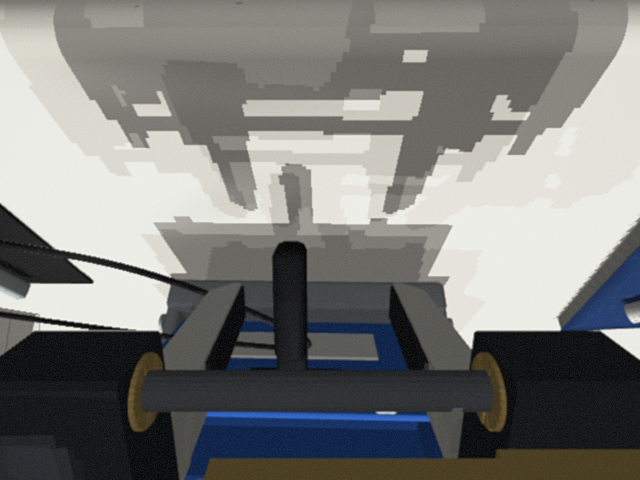

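```bash
python3 - <<'E'
from h import *
plan([420,357,190],[D,0,D],80,n=10)
E
```

```text
n=10
-6.2 -1.2 -16.8 -0.2 4.2 -0.1 80; -4.9 -1.1 -17.2 -0.2 4.2 -0.1 80; -3.7 -1.1 -17.6 -0.2 4.2 -0.1 80; -2.4 -1.1 -17.8 -0.2 4.2 -0.1 80; -1.1 -1.0 -17.9 -0.2 4.2 -0.1 80; 0.3 -0.9 -18.0 -0.2 4.2 -0.1 80; 1.6 -0.9 -17.9 -0.2 4.2 -0.1 80; 2.9 -0.8 -17.7 -0.2 4.2 -0.1 80; 4.2 -0.8 -17.5 -0.2 4.2 -0.1 80; 5.4 -0.7 -17.1 -0.2 4.2 -0.1 80
```

Emit:
drive_tool --motion "-6.2 -1.2 -16.8 -0.2 4.2 -0.1 80; -4.9 -1.1 -17.2 -0.2 4.2 -0.1 80; -3.7 -1.1 -17.6 -0.2 4.2 -0.1 80; -2.4 -1.1 -17.8 -0.2 4.2 -0.1 80; -1.1 -1 -17.9 -0.2 4.2 -0.1 80; 0.3 -0.9 -18 -0.2 4.2 -0.1 80; 1.6 -0.9 -17.9 -0.2 4.2 -0.1 80; 2.9 -0.8 -17.7 -0.2 4.2 -0.1 80; 4.2 -0.8 -17.5 -0.2 4.2 -0.1 80; 5.4 -0.7 -17.1 -0.2 4.2 -0.1 80"

```text
time_s: 9.9
tool_pos: [418.8, 355.9, 175.2]
eef_rot: [-3.133, 0.053, -3.14]
contact_force: [1.2, -0.6, -1.3]
gripper_width: 79.9
```

```bash
python3 -c "
from cell import env;print(env.observe()['qpos'])"; python3 look.py w8 bin_fin; python3 - <<'E'
from h import *
plan([400,-110,330],[D,0,D-0.0],80)
E
```

```text
[ 0.64192814  0.33590087  1.68586922 -0.04357519  1.08335694 -0.91087744]
[418.8 355.9 175.2] [-3.1  0.1 -3.1] 9.9
bin_fin [314.9 237.8] 0.77 [420.5 353.4 118. ]
n=11
1.1 -42.5 -13.8 -0.0 0.3 -0.0 80; 1.2 -42.5 -13.8 -0.0 0.3 -0.0 80; 1.2 -42.5 -13.8 -0.0 0.3 -0.0 80; 1.3 -42.5 -13.8 -0.0 0.3 -0.0 80; 1.4 -42.5 -13.8 -0.0 0.3 -0.0 80; 1.5 -42.4 -13.9 -0.0 0.3 -0.0 80; 1.5 -42.4 -13.9 -0.0 0.3 -0.0 80; 1.6 -42.4 -13.9 -0.0 0.3 -0.0 80; 1.7 -42.4 -13.9 -0.0 0.3 -0.0 80; 1.7 -42.4 -14.0 -0.0 0.3 -0.0 80
1.8 -42.4 -14.0 -0.0 0.3 -0.0 80
```

View pics/w8.png

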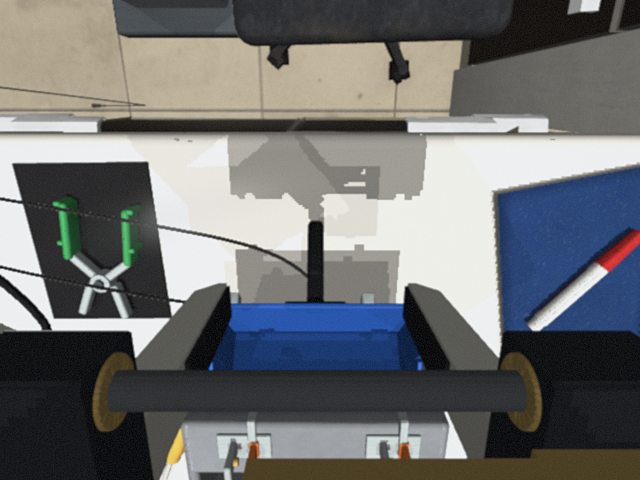

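Emit:
drive_tool --motion "1.1 -42.5 -13.8 0 0.3 0 80; 1.2 -42.5 -13.8 0 0.3 0 80; 1.2 -42.5 -13.8 0 0.3 0 80; 1.3 -42.5 -13.8 0 0.3 0 80; 1.4 -42.5 -13.8 0 0.3 0 80; 1.5 -42.4 -13.9 0 0.3 0 80; 1.5 -42.4 -13.9 0 0.3 0 80; 1.6 -42.4 -13.9 0 0.3 0 80; 1.7 -42.4 -13.9 0 0.3 0 80; 1.7 -42.4 -14 0 0.3 0 80"

```text
time_s: 11.0
tool_pos: [400.4, -69.2, 315.9]
eef_rot: [-3.13, 0.003, -3.141]
contact_force: [1.6, -0.1, -0.4]
gripper_width: 80.4
```

Emit:
drive_tool --motion "1.8 -42.4 -14 0 0.3 0 80; 0 0 0 0 0 0 80; 0 0 0 0 0 0 80; 0 0 0 0 0 0 80"

```text
time_s: 11.4
tool_pos: [399.0, -108.8, 329.8]
eef_rot: [-3.131, -0.003, -3.14]
contact_force: [-0.2, -0.1, 0.5]
gripper_width: 79.9
```

```bash
python3 look.py w9 cell_0_mid cell_1_mid meter tape
```

```text
[ 399.  -108.8  329.8] [-3.1 -0.  -3.1] 11.4
cell_0_mid [335.3 225. ] 0.79 [456.  -86.8   7.5]
cell_1_mid [257.8 220.4] 0.88 [ 449.7 -194.6    7.5]
meter [310.3 343.2] 0.94 [ 646.9 -122.6    0. ]
meter [249.5 285.7] 0.44 [ 551.1 -212.4    0. ]
tape [207.4 346.6] 0.86 [ 654. -283.    0.]
```

View pics/w9.png

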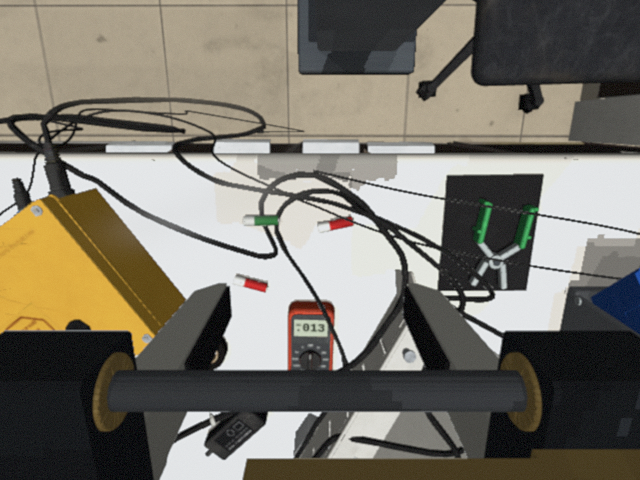

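Three cells show: green/white at (261,220), red/white at (336,224), and red/white at (251,283). The cables lie across this area. I'll get the axes from the masks.

```bash
cat > cells.py <<'E'
from h import *
import sys
np.set_printoptions(precision=1,suppress=True)
# tool yaw y' so that jaw axis is perpendicular to the cell
def cells(p,z=7.5):
    for q in ("cell_0_mid","cell_1_mid"):
        for r in env.trace(p,q):
            m=r["region"].astype(np.uint8)
            if m.sum()<15: continue
            ys,xs=np.nonzero(m); rect=cv2.minAreaRect(np.c_[xs,ys].astype(np.float32))
            b=cv2.boxPoints(rect); c=np.array([onz(p,u,z)[:2] for u in b])
            e1=c[1]-c[0];e2=c[2]-c[1]
            L,a=(np.linalg.norm(e1),e1) if np.linalg.norm(e1)>np.linalg.norm(e2) else (np.linalg.norm(e2),e2)
            print(q,round(r["confidence"],2),r["box"],"ctr",c.mean(0),"len",round(L,1),"wid",round(min(np.linalg.norm(e1),np.linalg.norm(e2)),1),"axis deg",round(np.degrees(np.arctan2(a[1],a[0]))%180,1))
if __name__=="__main__":
    p=cap("wrist",sys.argv[1] if len(sys.argv)>1 else None); cells(p)
E
python3 cells.py
python3 dots.py w9c wrist 210 190 160 120
```

```text
cell_0_mid 0.57 [242.6, 216.5, 33.7, 9.6] ctr [ 449.2 -191.7] len 50.0 wid 15.7 axis deg 90.2
cell_0_mid 0.54 [319.6, 216.4, 32.0, 15.4] ctr [454.4 -87.3] len 47.6 wid 14.0 axis deg 101.8
cell_1_mid 0.78 [243.5, 214.9, 29.7, 10.8] ctr [ 448.5 -190.9] len 48.9 wid 13.2 axis deg 92.5
cell_1_mid 0.72 [591.1, 266.2, 47.9, 68.0] ctr [569.1 324.8] len 110.0 wid 68.0 axis deg 13.1
```

View pics/w9c.png

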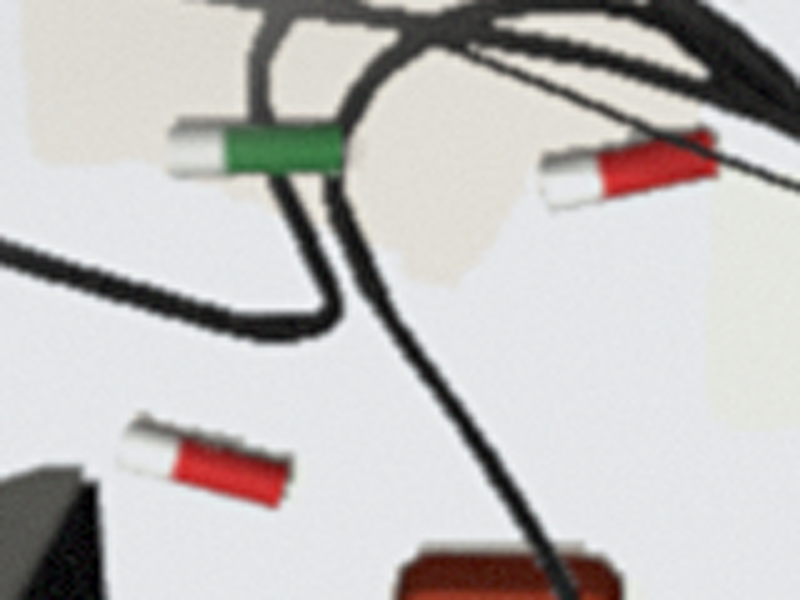

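```bash
python3 - <<'E'
from h import *
plan([454.5,-87.5,60],[D,0,np.radians(102)],50,n=12)
E
```

```text
n=12
-4.7 2.0 22.5 -0.0 0.0 6.5 50; -4.4 2.5 22.5 -0.0 0.0 6.5 50; -4.1 3.0 22.5 -0.0 0.0 6.5 50; -3.7 3.4 22.5 -0.0 0.0 6.5 50; -3.3 3.8 22.5 -0.0 0.0 6.5 50; -2.9 4.2 22.5 -0.0 0.0 6.5 50; -2.4 4.4 22.5 -0.0 0.0 6.5 50; -1.9 4.7 22.5 -0.0 0.0 6.5 50; -1.4 4.8 22.6 -0.0 0.0 6.5 50; -0.8 4.9 22.6 -0.0 0.0 6.5 50
-0.3 5.0 22.6 -0.0 0.0 6.5 50; 0.3 5.0 22.6 -0.0 0.0 6.5 50
```

Emit:
drive_tool --motion "-4.7 2 22.5 0 0 6.5 50; -4.4 2.5 22.5 0 0 6.5 50; -4.1 3 22.5 0 0 6.5 50; -3.7 3.4 22.5 0 0 6.5 50; -3.3 3.8 22.5 0 0 6.5 50; -2.9 4.2 22.5 0 0 6.5 50; -2.4 4.4 22.5 0 0 6.5 50; -1.9 4.7 22.5 0 0 6.5 50; -1.4 4.8 22.6 0 0 6.5 50; -0.8 4.9 22.6 0 0 6.5 50"

```text
time_s: 12.85
tool_pos: [445.5, -92.2, 104.5]
eef_rot: [-3.136, 0.008, 2.003]
contact_force: [-0.1, -0.0, 0.9]
gripper_width: 50.1
```

Emit:
drive_tool --motion "-0.3 5 22.6 0 0 6.5 50; 0.3 5 22.6 0 0 6.5 50; 0 0 0 0 0 0 50; 0 0 0 0 0 0 50"

```text
time_s: 13.25
tool_pos: [454.4, -89.0, 60.4]
eef_rot: [-3.137, 0.009, 1.784]
contact_force: [-0.1, -0.0, -0.4]
gripper_width: 50.0
```

```bash
python3 cells.py w10; python3 look.py w10 cell_0_mid; python3 - <<'E'
from h import *
p=cap("wrist")
o=env.observe();t=o["tool_pos"];R=Ro.from_euler('xyz',o["eef_rot"])
print(proj(p,[t,t+R.apply([0,0,-40]),[454.5,-87.5,7.5]]))
E
```

```text
cell_0_mid 0.87 [308.7, 203.0, 20.8, 71.7] ctr [454.2 -87.7] len 52.7 wid 14.8 axis deg 102.7
cell_1_mid 0.86 [271.2, 332.2, 23.0, 36.8] ctr [ 448.9 -180.4] len 34.2 wid 14.7 axis deg 91.7
[455.  -89.3  61.2] [-3.1  0.   1.8] 13.4
cell_0_mid [317.8 238.3] 0.78 [455.4 -88.    7.5]
[[316.33717776 268.20976756]
 [316.24040984 298.96310063]
 [316.78577966 237.57631028]]
```

View pics/w10.png

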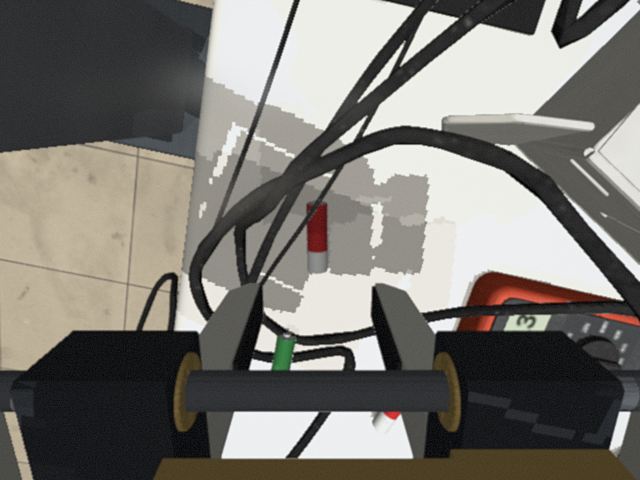

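Emit:
drive_tool --motion "1 0 15 0 0 0 40; 0 0 15 0 0 0 40; 0 0 15 0 0 0 40; 0 0 15 0 0 0 40; 0 0 15 0 0 0 40; 0 0 8 0 0 0 40; 0 0 5 0 0 0 40; 0 0 3 0 0 0 40; 0 0 0 0 0 0 40; 0 0 0 0 0 0 40"

```text
time_s: 14.55
tool_pos: [454.3, -89.0, -30.5]
eef_rot: [-3.138, 0.01, 1.781]
contact_force: [0.7, -0.9, 0.4]
gripper_width: 39.9
```

```bash
python3 look.py w11; python3 dots.py s11 side 250 250 120 90
```

```text
[454.3 -89.  -30.5] [-3.1  0.   1.8] 14.55
```

View pics/w11.png

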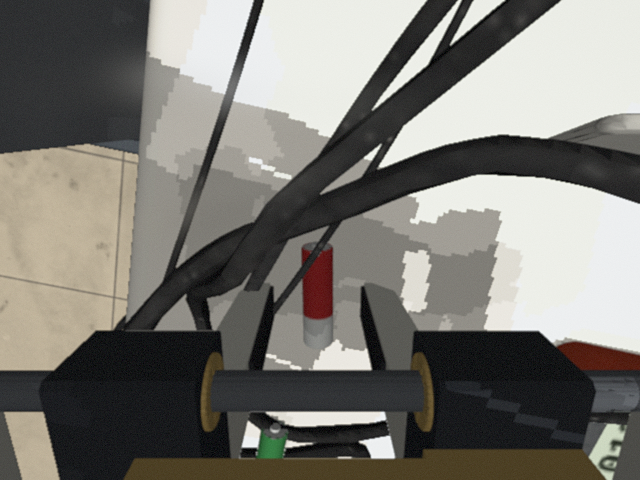

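View pics/s11.png

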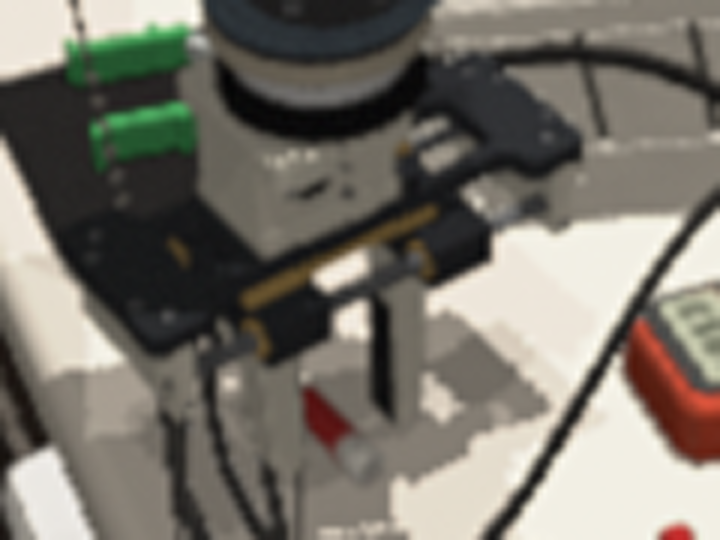

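Emit:
drive_tool --motion "0 0 2 0 0 0 40; 0 0 2 0 0 0 40; 0 0 1 0 0 0 40; 0 0 0 0 0 0 40"

```text
time_s: 15.05
tool_pos: [453.9, -89.0, -36.1]
eef_rot: [-3.137, 0.009, 1.781]
contact_force: [-0.9, 0.4, -1.0]
gripper_width: 40.0
```

Emit:
drive_tool --motion "0 0 1 0 0 0 40; 0 0 1 0 0 0 40; 0 0 0 0 0 0 40"

```text
time_s: 15.35
tool_pos: [453.9, -89.0, -38.0]
eef_rot: [-3.137, 0.009, 1.781]
contact_force: [0.5, -0.3, -0.1]
gripper_width: 39.9
```

Emit:
drive_tool --motion "0 0 0 0 0 0 5; 0 0 0 0 0 0 5; 0 0 0 0 0 0 5; 0 0 0 0 0 0 5; 0 0 0 0 0 0 5; 0 0 0 0 0 0 5; 0 0 0 0 0 0 5; 0 0 -5 0 0 0 5; 0 0 -10 0 0 0 5; 0 0 -15 0 0 0 5" --force 15

```text
time_s: 16.35
tool_pos: [453.7, -88.6, -7.4]
eef_rot: [-3.137, 0.009, 1.781]
contact_force: [0.3, -0.8, -0.8]
gripper_width: 14.4
```

```bash
python3 look.py w12; python3 - <<'E'
from h import *
s=plan([440,-80,110],[D,0,np.radians(110)],5,n=3)
s=plan([465,353,110],[D,0,D],5,start=s,n=12)
s=plan([519,353,110],[D,0,D],5,start=s,n=3)
s=plan([519,353,58],[D,0,D],5,start=s,n=4)
E
```

```text
[453.7 -88.6  -7.4] [-3.1  0.   1.8] 16.35
n=3
3.6 -4.4 -38.4 -0.1 0.2 -2.7 5; 3.9 -4.2 -38.4 -0.1 0.2 -2.7 5; 4.2 -4.0 -38.4 -0.1 0.2 -2.7 5
n=12
33.2 14.3 0.0 0.0 0.0 -5.8 5; 31.6 17.6 0.0 0.0 0.0 -5.8 5; 29.6 20.7 0.0 0.0 0.0 -5.8 5; 27.4 23.6 0.0 0.0 0.0 -5.8 5; 24.8 26.3 0.0 0.0 0.0 -5.8 5; 22.0 28.7 0.0 0.0 0.0 -5.8 5; 19.0 30.8 0.0 0.0 0.0 -5.8 5; 15.8 32.5 0.0 0.0 0.0 -5.8 5; 12.4 34.0 0.0 0.0 0.0 -5.8 5; 8.9 35.0 0.0 0.0 0.0 -5.8 5
5.3 35.8 0.0 0.0 0.0 -5.8 5; 1.6 36.1 0.0 0.0 0.0 -5.8 5
n=3
-18.0 0.0 0.0 0.0 0.0 0.0 5; -18.0 0.0 0.0 0.0 0.0 0.0 5; -18.0 0.0 0.0 0.0 0.0 0.0 5
n=4
0.0 -0.0 13.0 0.0 0.0 0.0 5; 0.0 -0.0 13.0 0.0 0.0 0.0 5; 0.0 -0.0 13.0 0.0 0.0 0.0 5; 0.0 -0.0 13.0 0.0 0.0 0.0 5
```

View pics/w12.png

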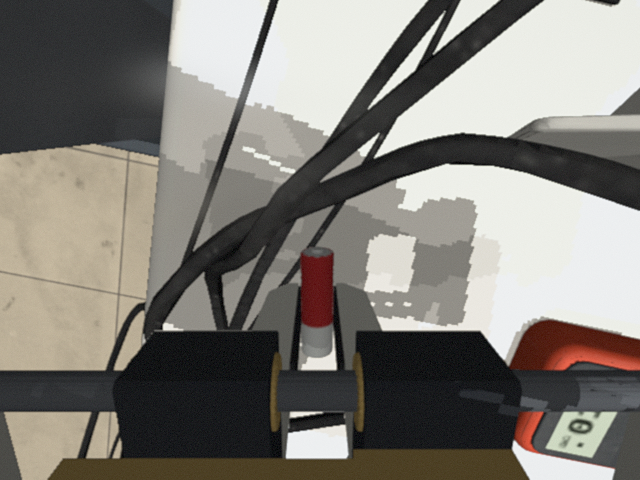

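Emit:
drive_tool --motion "3.6 -4.4 -38.4 0 0 -2.7 5; 3.9 -4.2 -38.4 0 0 -2.7 5; 4.2 -4 -38.4 0 0 -2.7 5; 33.2 14.3 0 0 0 -5.8 5; 31.6 17.6 0 0 0 -5.8 5; 29.6 20.7 0 0 0 -5.8 5; 27.4 23.6 0 0 0 -5.8 5; 24.8 26.3 0 0 0 -5.8 5; 22 28.7 0 0 0 -5.8 5; 19 30.8 0 0 0 -5.8 5"

```text
time_s: 17.4
tool_pos: [453.5, 174.7, 105.1]
eef_rot: [-3.132, 0.003, 2.635]
contact_force: [0.3, -0.4, -1.0]
gripper_width: 14.1
```

Emit:
drive_tool --motion "15.8 32.5 0 0 0 -5.8 5; 12.4 34 0 0 0 -5.8 5; 8.9 35 0 0 0 -5.8 5; 5.3 35.8 0 0 0 -5.8 5; 1.6 36.1 0 0 0 -5.8 5; 0 0 0 0 0 0 5; 0 0 0 0 0 0 5"

```text
time_s: 18.1
tool_pos: [464.0, 353.8, 102.8]
eef_rot: [-3.131, -0.002, 3.137]
contact_force: [0.4, -0.5, -0.3]
gripper_width: 14.0
```

```bash
python3 look.py w13; python3 - <<'E'
from h import *
s=plan([519,353,110],[D,0,D],5,n=3)
s=plan([519,353,58],[D,0,D],5,start=s,n=4)
E
```

```text
[464.  353.8 102.8] [-3.1 -0.   3.1] 18.1
n=3
-18.3 0.0 -2.4 -0.2 -0.0 -0.1 5; -18.3 0.0 -2.4 -0.2 -0.0 -0.1 5; -18.3 -0.0 -2.4 -0.2 -0.0 -0.1 5
n=4
0.0 -0.0 13.0 0.0 0.0 0.0 5; 0.0 -0.0 13.0 0.0 0.0 0.0 5; 0.0 -0.0 13.0 0.0 0.0 0.0 5; 0.0 -0.0 13.0 0.0 0.0 0.0 5
```

View pics/w13.png

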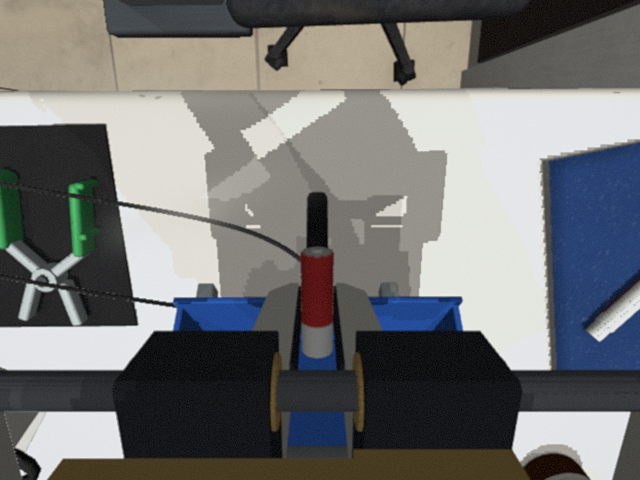

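Emit:
drive_tool --motion "-18.3 0 -2.4 0 0 0 5; -18.3 0 -2.4 0 0 0 5; -18.3 0 -2.4 0 0 0 5; 0 0 13 0 0 0 5; 0 0 13 0 0 0 5; 0 0 10 0 0 0 5; 0 0 0 0 0 0 5; 0 0 0 0 0 0 5"

```text
time_s: 18.95
tool_pos: [518.6, 353.0, 73.7]
eef_rot: [-3.131, -0.003, 3.137]
contact_force: [1.0, 0.5, -0.1]
gripper_width: 14.4
```

```bash
python3 look.py w14;  python3 dots.py s14 side 200 130 140 105
```

```text
[518.6 353.   73.7] [-3.1 -0.   3.1] 18.95
```

View pics/w14.png

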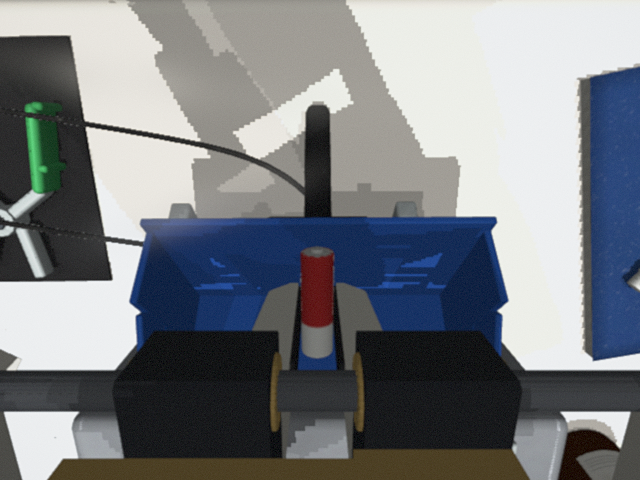

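View pics/s14.png

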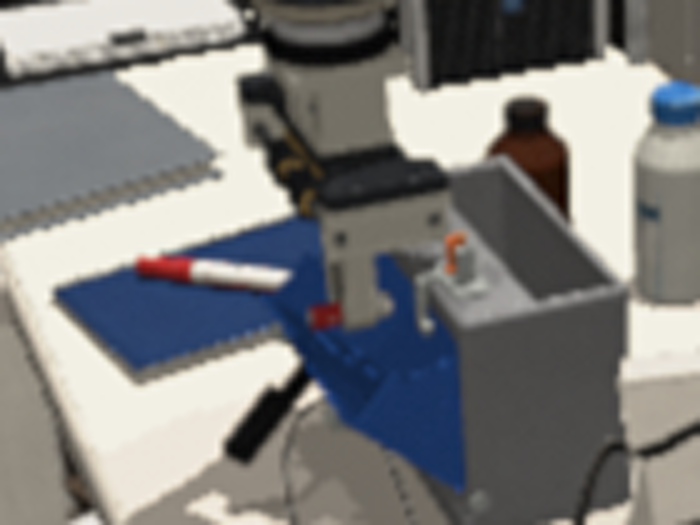

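Emit:
drive_tool --motion "0 0 7 0 0 0 5; 0 0 6 0 0 0 5; 0 0 0 0 0 0 5; 0 0 0 0 0 0 30; 0 0 0 0 0 0 30; 0 0 0 0 0 0 30; 0 0 0 0 0 0 30; 0 0 -20 0 0 0 30; 0 0 -20 0 0 0 30; 25 0 -5 0 0 0 30"

```text
time_s: 20.05
tool_pos: [496.7, 354.0, 108.2]
eef_rot: [-3.134, 0.002, 3.136]
contact_force: [0.1, 0.5, -1.1]
gripper_width: 29.9
```

```bash
python3 look.py w15
```

```text
[496.7 354.  108.2] [-3.1  0.   3.1] 20.05
```

View pics/w15.png

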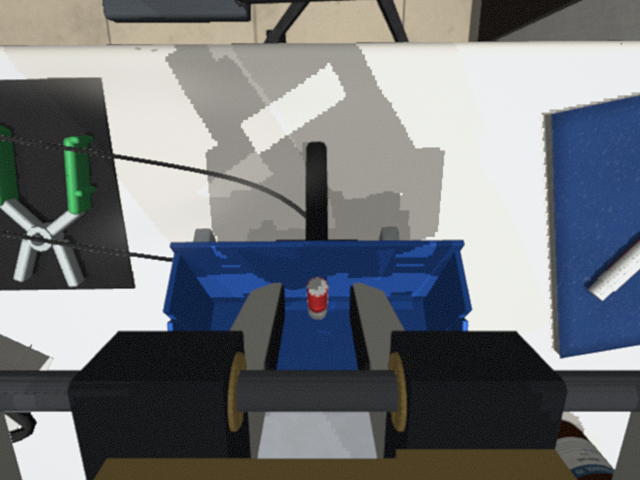

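```bash
python3 - <<'E'
from h import *
s=plan([449,-191,110],[D,0,np.radians(91)],45,n=14)
s=plan([449,-191,60],[D,0,np.radians(91)],45,start=s,n=2)
E
```

```text
n=14
2.9 -38.9 0.2 -0.0 0.0 6.3 45; -1.4 -39.0 0.2 -0.0 0.0 6.3 45; -5.7 -38.6 0.1 -0.0 0.0 6.3 45; -9.9 -37.8 0.1 -0.0 0.0 6.3 45; -14.1 -36.4 0.1 -0.0 0.0 6.3 45; -18.0 -34.7 0.1 -0.0 0.0 6.3 45; -21.7 -32.5 0.0 -0.0 0.0 6.3 45; -25.2 -29.9 0.0 -0.0 0.0 6.3 45; -28.3 -26.9 -0.0 -0.0 0.0 6.3 45; -31.1 -23.6 -0.0 -0.0 0.0 6.3 45
-33.5 -20.0 -0.1 -0.0 0.0 6.3 45; -35.5 -16.2 -0.1 -0.0 0.0 6.3 45; -37.1 -12.2 -0.1 -0.0 0.0 6.3 45; -38.2 -8.0 -0.1 -0.0 0.0 6.3 45
n=2
-0.0 -0.0 25.0 0.0 0.0 0.0 45; -0.0 -0.0 25.0 0.0 0.0 0.0 45
```

Emit:
drive_tool --motion "2.9 -38.9 0 0 0 6.3 45; -1.4 -39 0 0 0 6.3 45; -5.7 -38.6 0 0 0 6.3 45; -9.9 -37.8 0 0 0 6.3 45; -14.1 -36.4 0 0 0 6.3 45; -18 -34.7 0 0 0 6.3 45; -21.7 -32.5 0 0 0 6.3 45; -25.2 -29.9 0 0 0 6.3 45; -28.3 -26.9 0 0 0 6.3 45; -31.1 -23.6 0 0 0 6.3 45"

```text
time_s: 21.1
tool_pos: [464.4, -37.4, 110.2]
eef_rot: [-3.136, 0.008, 2.033]
contact_force: [1.2, -1.0, -0.2]
gripper_width: 45.1
```

Emit:
drive_tool --motion "-33.5 -20 0 0 0 6.3 45; -35.5 -16.2 0 0 0 6.3 45; -37.1 -12.2 0 0 0 6.3 45; -38.2 -8 0 0 0 6.3 45; 0 0 25 0 0 0 45; 0 0 25 0 0 0 45; 0 0 0 0 0 0 45; 0 0 0 0 0 0 45"

```text
time_s: 21.9
tool_pos: [453.5, -192.0, 61.9]
eef_rot: [-3.139, 0.01, 1.598]
contact_force: [-0.0, 0.7, 0.4]
gripper_width: 45.1
```

```bash
python3 look.py w16 cell_0_mid cell_1_mid; python3 cells.py
```

```text
[ 453.5 -192.    61.9] [-3.1  0.   1.6] 21.9
cell_1_mid [309.2 237.7] 0.96 [ 448.4 -190.6    7.5]
cell_1_mid 0.75 [295.9, 199.3, 21.8, 74.3] ctr [ 449.  -190.7] len 52.3 wid 13.5 axis deg 91.6
```

View pics/w16.png

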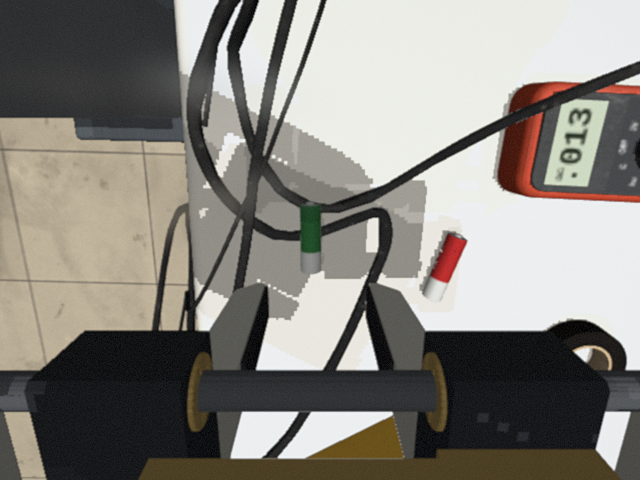

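Emit:
drive_tool --motion "1.3 -4.6 15 0 0 0 40; 0 0 20 0 0 0 40; 0 0 20 0 0 0 40; 0 0 20 0 0 0 40; 0 0 15 0 0 0 40; 0 0 6 0 0 0 40; 0 0 3 0 0 0 40; 0 0 0 0 0 0 40; 0 0 0 0 0 0 40"

```text
time_s: 23.1
tool_pos: [449.1, -192.1, -36.8]
eef_rot: [-3.14, 0.01, 1.598]
contact_force: [-0.6, 0.4, 0.4]
gripper_width: 40.1
```

```bash
python3 look.py w17
```

```text
[ 449.1 -192.1  -36.8] [-3.1  0.   1.6] 23.1
```

View pics/w17.png

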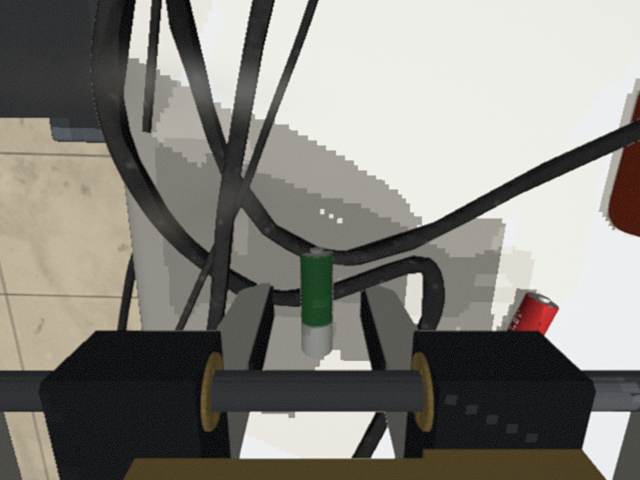

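Emit:
drive_tool --motion "0 0 1 0 0 0 5; 0 0 0 0 0 0 5; 0 0 0 0 0 0 5; 0 0 0 0 0 0 5; 0 0 0 0 0 0 5; 0 0 0 0 0 0 5; 0 0 0 0 0 0 5; 0 0 -10 0 0 0 5; 0 0 -20 0 0 0 5; 0 0 -40 0 0 0 5"

```text
time_s: 24.15
tool_pos: [447.4, -190.5, 31.1]
eef_rot: [-3.136, 0.008, 1.598]
contact_force: [-0.2, -0.3, -0.3]
gripper_width: 14.3
```

```bash
python3 look.py w18; python3 - <<'E'
from h import *
s=plan([450,-150,110],[D,0,np.radians(96)],5,n=2)
s=plan([470,328,110],[D,0,D],5,start=s,n=13)
E
```

```text
[ 447.4 -190.5   31.1] [-3.1  0.   1.6] 24.15
n=2
20.6 0.2 -36.4 0.0 0.4 -2.2 5; 20.8 1.0 -36.3 0.0 0.4 -2.2 5
n=13
36.4 5.4 0.0 0.0 0.0 -6.5 5; 35.6 9.4 0.0 0.0 0.0 -6.5 5; 34.3 13.4 0.0 0.0 0.0 -6.5 5; 32.6 17.2 0.0 0.0 0.0 -6.5 5; 30.4 20.7 0.0 0.0 0.0 -6.5 5; 27.9 24.0 0.0 0.0 0.0 -6.5 5; 25.0 27.0 0.0 0.0 0.0 -6.5 5; 21.8 29.6 0.0 0.0 0.0 -6.5 5; 18.4 31.9 0.0 0.0 0.0 -6.5 5; 14.6 33.8 0.0 0.0 0.0 -6.5 5
10.8 35.2 0.0 0.0 0.0 -6.5 5; 6.7 36.2 0.0 0.0 0.0 -6.5 5; 2.6 36.7 0.0 0.0 0.0 -6.5 5
```

View pics/w18.png

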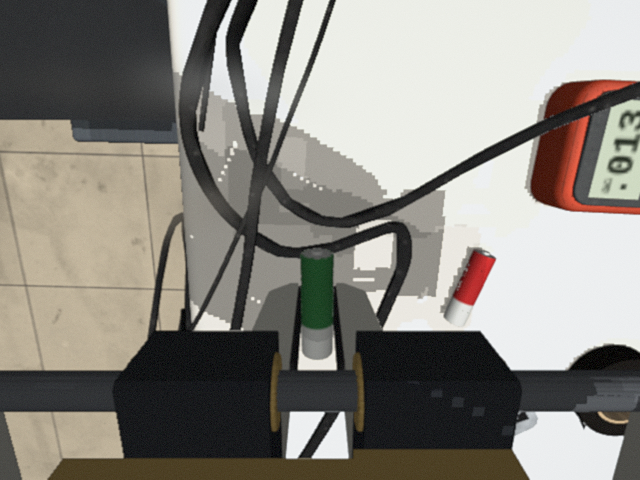

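Emit:
drive_tool --motion "20.6 0.2 -36.4 0 0 -2.2 5; 20.8 1 -36.3 0 0 -2.2 5; 36.4 5.4 0 0 0 -6.5 5; 35.6 9.4 0 0 0 -6.5 5; 34.3 13.4 0 0 0 -6.5 5; 32.6 17.2 0 0 0 -6.5 5; 30.4 20.7 0 0 0 -6.5 5; 27.9 24 0 0 0 -6.5 5; 25 27 0 0 0 -6.5 5; 21.8 29.6 0 0 0 -6.5 5"

```text
time_s: 25.2
tool_pos: [460.1, 146.7, 101.5]
eef_rot: [-3.133, 0.004, 2.587]
contact_force: [-0.3, -1.0, -0.1]
gripper_width: 14.2
```

Emit:
drive_tool --motion "18.4 31.9 0 0 0 -6.5 5; 14.6 33.8 0 0 0 -6.5 5; 10.8 35.2 0 0 0 -6.5 5; 6.7 36.2 0 0 0 -6.5 5; 2.6 36.7 0 0 0 -6.5 5; 0 0 0 0 0 0 5; 0 0 0 0 0 0 5"

```text
time_s: 25.9
tool_pos: [466.5, 329.3, 99.1]
eef_rot: [-3.131, -0.002, -3.134]
contact_force: [-0.3, 0.4, 0.2]
gripper_width: 14.0
```

```bash
python3 look.py w19; python3 - <<'E'
from h import *
s=plan([519,328,105],[D,0,D],5,n=3)
s=plan([519,328,60],[D,0,D],5,start=s,n=4)
E
```

```text
[466.5 329.3  99.1] [-3.1 -0.  -3.1] 25.9
n=3
-17.5 -0.3 -2.0 -0.2 -0.0 0.1 5; -17.5 -0.3 -2.0 -0.2 -0.0 0.1 5; -17.5 -0.2 -2.0 -0.2 -0.0 0.1 5
n=4
0.0 -0.0 11.2 0.0 0.0 0.0 5; 0.0 -0.0 11.2 0.0 0.0 0.0 5; 0.0 -0.0 11.2 0.0 0.0 0.0 5; 0.0 -0.0 11.2 0.0 0.0 0.0 5
```

View pics/w19.png

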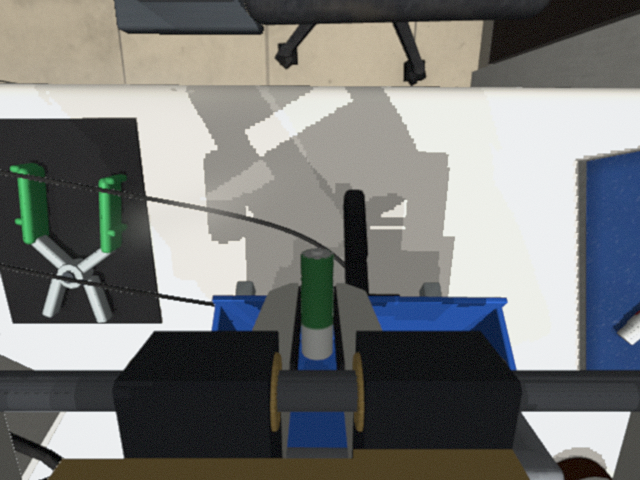

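Emit:
drive_tool --motion "-17.5 -0.3 -2 0 0 0 5; -17.5 -0.3 -2 0 0 0 5; -17.5 -0.3 -2 0 0 0 5; 0 0 15 0 0 0 5; 0 0 15 0 0 0 5; 0 0 14 0 0 0 5; 0 0 0 0 0 0 5; 0 0 0 0 0 0 28; 0 0 0 0 0 0 28; 0 0 0 0 0 0 28"

```text
time_s: 26.95
tool_pos: [519.5, 328.5, 61.5]
eef_rot: [-3.132, -0.001, -3.134]
contact_force: [-0.8, -0.2, -0.4]
gripper_width: 27.4
```

Emit:
drive_tool --motion "0 0 0 0 0 0 28; 0 0 -20 0 0 0 28; 0 0 -20 0 0 0 28; 25 0 -5 0 0 0 28; 0 0 0 0 0 0 28"

```text
time_s: 27.45
tool_pos: [493.1, 328.8, 107.1]
eef_rot: [-3.132, -0.002, -3.133]
contact_force: [0.3, 0.6, -0.0]
gripper_width: 28.0
```

```bash
python3 look.py w20; python3 - <<'E'
from h import *
s=plan([480,-170,110],[D,0,np.radians(80)],45,n=14)
E
```

```text
[493.1 328.8 107.1] [-3.1 -0.  -3.1] 27.45
n=14
1.3 -35.6 0.1 -0.0 0.0 7.2 45; -3.2 -35.5 0.1 -0.0 0.0 7.2 45; -7.6 -34.8 0.1 -0.0 0.0 7.2 45; -11.9 -33.6 0.0 -0.0 0.0 7.2 45; -16.0 -31.9 0.0 -0.0 0.0 7.2 45; -19.8 -29.6 -0.0 -0.0 0.0 7.2 45; -23.4 -26.9 -0.0 -0.0 0.0 7.2 45; -26.5 -23.8 -0.1 -0.0 0.0 7.2 45; -29.3 -20.3 -0.1 -0.0 0.0 7.2 45; -31.6 -16.5 -0.1 -0.0 0.0 7.2 45
-33.4 -12.4 -0.2 -0.0 0.0 7.2 45; -34.7 -8.1 -0.2 -0.0 0.0 7.2 45; -35.4 -3.7 -0.2 -0.0 0.0 7.2 45; -35.6 0.8 -0.2 -0.0 0.0 7.2 45
```

View pics/w20.png

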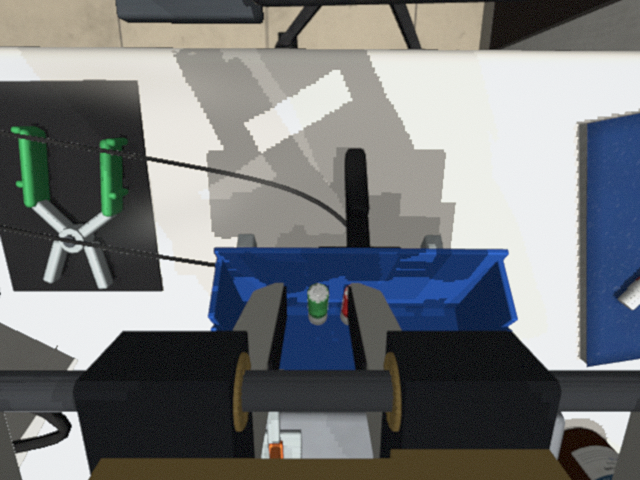

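Emit:
drive_tool --motion "1.3 -35.6 0 0 0 7.2 45; -3.2 -35.5 0 0 0 7.2 45; -7.6 -34.8 0 0 0 7.2 45; -11.9 -33.6 0 0 0 7.2 45; -16 -31.9 0 0 0 7.2 45; -19.8 -29.6 0 0 0 7.2 45; -23.4 -26.9 0 0 0 7.2 45; -26.5 -23.8 0 0 0 7.2 45; -29.3 -20.3 0 0 0 7.2 45; -31.6 -16.5 0 0 0 7.2 45"

```text
time_s: 28.5
tool_pos: [483.8, -29.5, 109.5]
eef_rot: [-3.137, 0.009, 1.887]
contact_force: [1.1, -0.1, -0.7]
gripper_width: 45.2
```

Emit:
drive_tool --motion "-33.4 -12.4 0 0 0 7.2 45; -34.7 -8.1 0 0 0 7.2 45; -35.4 -3.7 0 0 0 7.2 45; -35.6 0.8 0 0 0 7.2 45; 0 0 0 0 0 0 45; 0 0 0 0 0 0 45"

```text
time_s: 29.1
tool_pos: [478.7, -170.7, 110.6]
eef_rot: [-3.141, 0.01, 1.39]
contact_force: [0.6, -0.2, -1.0]
gripper_width: 45.0
```

```bash
python3 look.py w21 cell_0_mid cell_1_mid; python3 cells.py
```

```text
[ 478.7 -170.7  110.6] [-3.1  0.   1.4] 29.1
```

View pics/w21.png

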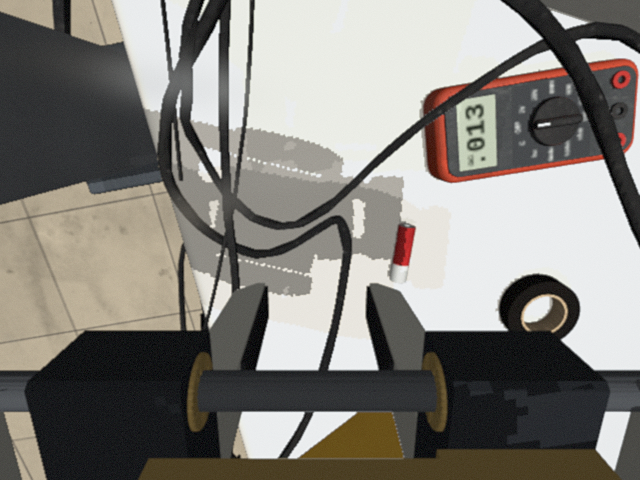

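Cell C shows at (402,252), running from (406,223) at the red end to (398,282) at the white end.

```bash
python3 - <<'E'
from h import *
p=cap("wrist")
im=p["image"].astype(int)
a=onz(p,(405.8,224),7.5);b=onz(p,(399,282),7.5);print(a,b,(a+b)/2,np.linalg.norm(a-b),np.degrees(np.arctan2(*(a-b)[1::-1])))
m=(a+b)/2;ang=np.arctan2(*(a-b)[1::-1])
plan([m[0],m[1],60],[D,0,ang],45,n=4)
E
```

```text
[ 550.38393785 -184.14104007    7.5       ] [ 538.87394235 -234.16794969    7.5       ] [ 544.6289401  -209.15449488    7.5       ] 51.3339233077989 77.0430952460079
n=4
-6.7 17.9 12.8 -0.0 0.1 0.7 45; -6.5 18.0 12.8 -0.0 0.1 0.7 45; -6.3 18.1 12.8 -0.0 0.1 0.7 45; -6.2 18.2 12.8 -0.0 0.1 0.7 45
```

Emit:
drive_tool --motion "-6.7 17.9 12.8 0 0 0.7 45; -6.5 18 12.8 0 0 0.7 45; -6.3 18.1 12.8 0 0 0.7 45; -6.2 18.2 12.8 0 0 0.7 45; 0 0 0 0 0 0 45; 0 0 0 0 0 0 45"

```text
time_s: 30.05
tool_pos: [543.9, -209.6, 59.9]
eef_rot: [-3.141, 0.01, 1.342]
contact_force: [-0.5, -0.6, -0.2]
gripper_width: 45.1
```

```bash
python3 look.py w22 cell_0_mid ; python3 cells.py; python3 dots.py w22c wrist 200 180 240 180
```

```text
[ 543.9 -209.6   59.9] [-3.1  0.   1.3] 30.05
```

View pics/w22c.png

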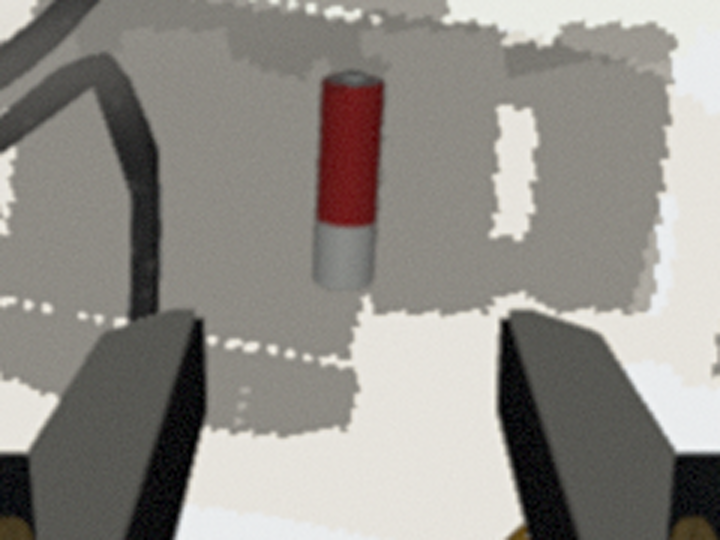

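Emit:
drive_tool --motion "-1 0 15 0 0 1.5 40; 0 0 20 0 0 0 40; 0 0 20 0 0 0 40; 0 0 20 0 0 0 40; 0 0 14 0 0 0 40; 0 0 6 0 0 0 40; 0 0 2 0 0 0 40; 0 0 0 0 0 0 40; 0 0 0 0 0 0 5; 0 0 0 0 0 0 5"

```text
time_s: 31.35
tool_pos: [544.3, -212.3, -36.3]
eef_rot: [3.14, 0.01, 1.315]
contact_force: [0.1, 0.2, 0.8]
gripper_width: 28.6
```

Emit:
drive_tool --motion "0 0 0 0 0 0 5; 0 0 0 0 0 0 5; 0 0 0 0 0 0 5; 0 0 0 0 0 0 5; 0 0 0 0 0 0 5; 0 0 -10 0 0 0 5; 0 0 -20 0 0 0 5; 0 0 -40 0 0 0 5; 0 0 -40 0 0 0 5"

```text
time_s: 32.25
tool_pos: [543.6, -210.7, 74.3]
eef_rot: [-3.141, 0.01, 1.315]
contact_force: [0.1, 0.4, 0.5]
gripper_width: 14.1
```

```bash
python3 look.py w23; python3 - <<'E'
from h import *
s=plan([470,-180,112],[D,0,np.radians(85)],5,n=3)
s=plan([470,380,110],[D,0,D],5,start=s,n=16)
E
```

```text
[ 543.6 -210.7   74.3] [-3.1  0.   1.3] 32.25
n=3
3.8 -27.4 -10.6 0.1 0.2 -3.2 5; 5.3 -27.2 -10.5 0.1 0.2 -3.2 5; 6.9 -26.9 -10.4 0.1 0.2 -3.2 5
n=16
34.9 -3.1 0.1 0.0 0.0 -5.9 5; 35.0 0.6 0.1 0.0 0.0 -5.9 5; 34.7 4.2 0.1 0.0 0.0 -5.9 5; 34.1 7.8 0.1 0.0 0.0 -5.9 5; 33.1 11.3 0.1 0.0 0.0 -5.9 5; 31.8 14.6 0.1 0.0 0.0 -5.9 5; 30.1 17.8 0.1 0.0 0.0 -5.9 5; 28.1 20.8 0.1 0.0 0.0 -5.9 5; 25.8 23.6 0.1 0.0 0.0 -5.9 5; 23.2 26.2 0.1 0.0 0.0 -5.9 5
20.4 28.4 0.1 0.0 0.0 -5.9 5; 17.3 30.4 0.1 0.0 0.0 -5.9 5; 14.1 32.0 0.1 0.0 0.0 -5.9 5; 10.7 33.3 0.1 0.0 0.0 -5.9 5; 7.2 34.3 0.1 0.0 0.0 -5.9 5; 3.6 34.8 0.1 0.0 0.0 -5.9 5
```

View pics/w23.png

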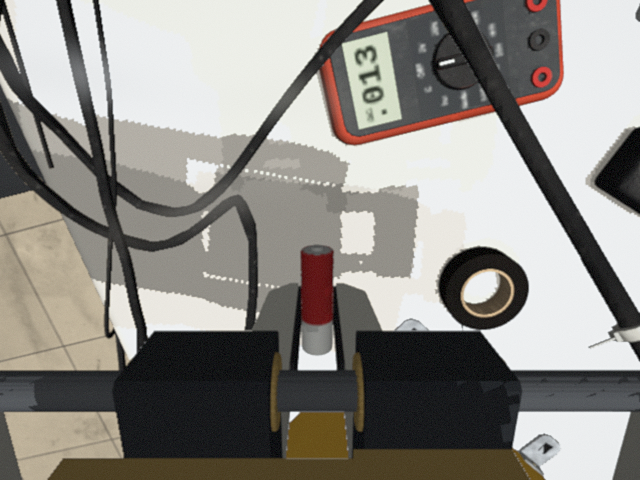

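Emit:
drive_tool --motion "3.8 -27.4 -10.6 0 0 -3.2 5; 5.3 -27.2 -10.5 0 0 -3.2 5; 6.9 -26.9 -10.4 0 0 -3.2 5; 34.9 -3.1 0 0 0 -5.9 5; 35 0.6 0 0 0 -5.9 5; 34.7 4.2 0 0 0 -5.9 5; 34.1 7.8 0 0 0 -5.9 5; 33.1 11.3 0 0 0 -5.9 5; 31.8 14.6 0 0 0 -5.9 5; 30.1 17.8 0 0 0 -5.9 5"

```text
time_s: 33.3
tool_pos: [468.1, 67.6, 102.3]
eef_rot: [-3.134, 0.007, 2.207]
contact_force: [0.9, -0.2, 0.2]
gripper_width: 14.3
```

Emit:
drive_tool --motion "28.1 20.8 0 0 0 -5.9 5; 25.8 23.6 0 0 0 -5.9 5; 23.2 26.2 0 0 0 -5.9 5; 20.4 28.4 0 0 0 -5.9 5; 17.3 30.4 0 0 0 -5.9 5; 14.1 32 0 0 0 -5.9 5; 10.7 33.3 0 0 0 -5.9 5; 7.2 34.3 0 0 0 -5.9 5; 3.6 34.8 0 0 0 -5.9 5; 0 0 0 0 0 0 5"

```text
time_s: 34.3
tool_pos: [470.4, 384.3, 98.9]
eef_rot: [-3.133, -0.001, 3.136]
contact_force: [0.3, 0.2, 0.2]
gripper_width: 14.5
```

```bash
python3 look.py w24; python3 - <<'E'
from h import *
s=plan([519,384,110],[D,0,D],5,n=3)
s=plan([519,384,60],[D,0,D],5,start=s,n=4)
E
```

```text
[470.4 384.3  98.9] [-3.1 -0.   3.1] 34.3
n=3
-16.2 0.7 -3.8 -0.2 -0.0 -0.2 5; -16.2 0.6 -3.8 -0.2 -0.0 -0.2 5; -16.2 0.6 -3.8 -0.2 -0.0 -0.2 5
n=4
0.0 -0.0 12.5 0.0 0.0 0.0 5; 0.0 -0.0 12.5 0.0 0.0 0.0 5; 0.0 -0.0 12.5 0.0 0.0 0.0 5; 0.0 -0.0 12.5 0.0 0.0 0.0 5
```

View pics/w24.png

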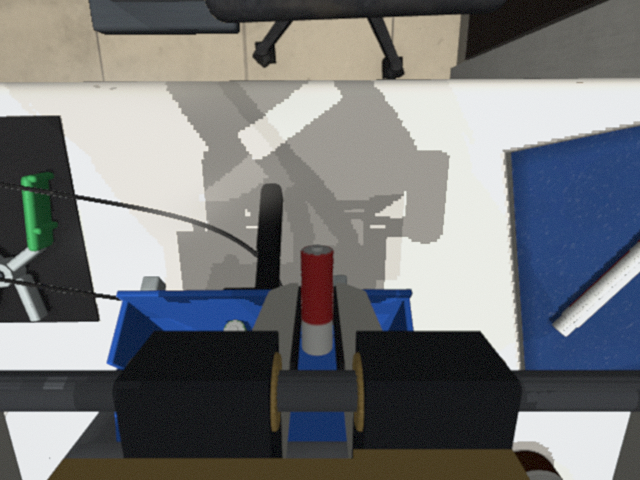

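Emit:
drive_tool --motion "-16.2 0.6 -3.8 0 0 0 5; -16.2 0.6 -3.8 0 0 0 5; -16.2 0.6 -3.8 0 0 0 5; 0 0 15 0 0 0 5; 0 0 20 0 0 0 5; 0 0 14 0 0 0 5; 0 0 0 0 0 0 5; 0 0 0 0 0 0 28; 0 0 0 0 0 0 28; 0 0 0 0 0 0 28"

```text
time_s: 35.35
tool_pos: [519.5, 382.0, 61.9]
eef_rot: [-3.132, -0.001, 3.13]
contact_force: [0.3, 0.6, 0.1]
gripper_width: 27.7
```

Emit:
drive_tool --motion "0 0 0 0 0 0 28; 0 0 -20 0 0 0 28; 0 0 -20 0 0 0 28; 30 0 -30 0 0 0 28; 40 -10 -30 0 0 0 60; 40 -10 -30 0 0 0 93; 0 0 0 0 0 0 93"

```text
time_s: 36.05
tool_pos: [409.0, 365.3, 194.8]
eef_rot: [-3.135, 0.002, 3.132]
contact_force: [0.9, 0.9, -0.5]
gripper_width: 47.1
```

```bash
python3 look.py w25; python3 - <<'E'
from h import *
for n in ("scene","side"):
    p=cap(n,"all_"+n)
    for q in ("cell_0_mid","cell_1_mid"):
        print(n,q,[(np.round(r["location"]),round(r["confidence"],2),onz(p,r["location"],7.5).round()) for r in env.spot_point(p,q)])
E
```

```text
[409.  365.3 194.8] [-3.1  0.   3.1] 36.05
scene cell_0_mid [(array([219., 227.]), 0.54, array([585., 398.,   7.])), (array([489., 298.]), 0.51, array([ 648., -282.,    7.]))]
scene cell_1_mid [(array([229., 233.]), 0.4, array([577., 363.,   8.]))]
side cell_0_mid [(array([277., 206.]), 0.35, array([565., 449.,   8.]))]
side cell_1_mid []
```

View pics/w25.png

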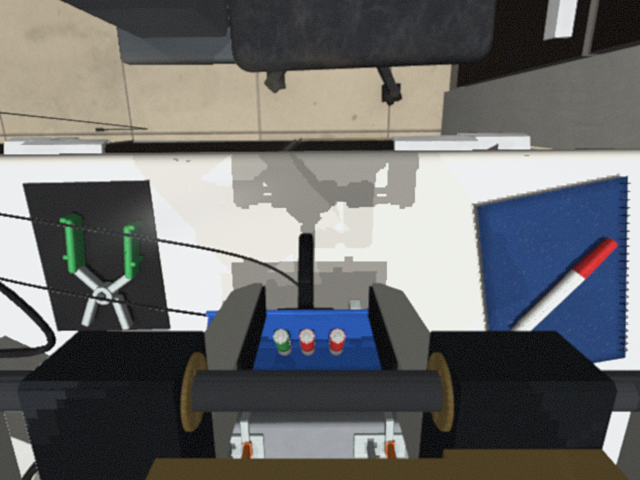

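View pics/all_scene.png

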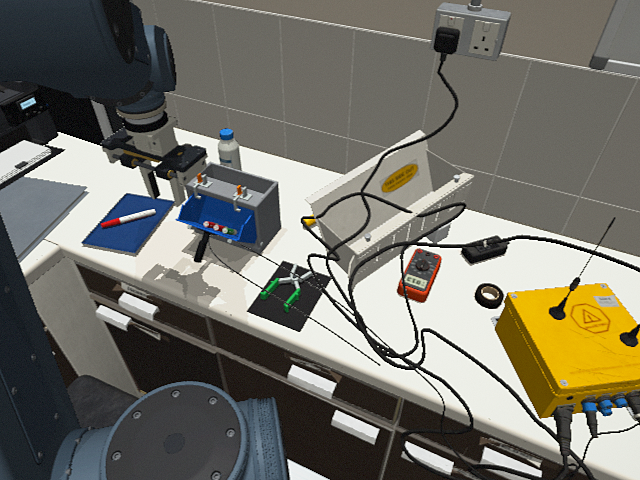

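View pics/all_side.png

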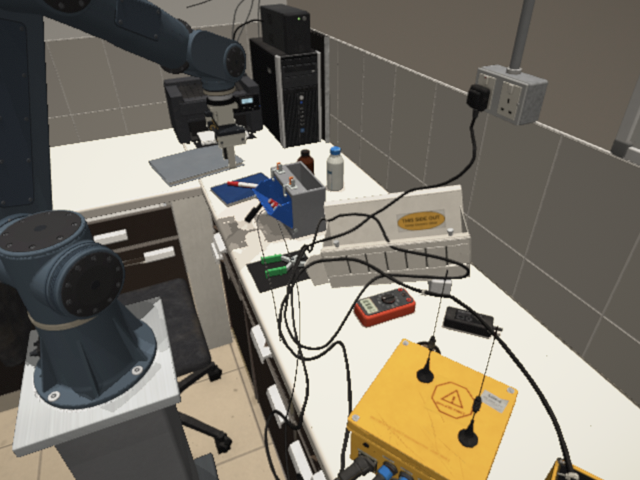

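All three cells stand in the bin at about (282,340), (307,341) and (337,341) in the wrist view, and no other cell shows in the scene or side views. To shut the bin I'll push its front wall with closed, upright fingers beside the fin, which keeps joint 4 away from its range end.

```bash
python3 - <<'E'
from h import *
s=plan([450,380.5,150],[D,0,D],0,n=3)
s=plan([450,380.5,37],[D,0,D],0,start=s,n=5)
E
```

```text
n=3
-12.9 5.6 13.0 -0.2 -0.1 -0.2 0; -12.9 5.5 13.0 -0.2 -0.1 -0.2 0; -12.9 5.4 13.0 -0.2 -0.1 -0.2 0
n=5
0.0 -0.0 22.6 0.0 0.0 0.0 0; 0.0 -0.0 22.6 0.0 0.0 0.0 0; 0.0 -0.0 22.6 0.0 0.0 0.0 0; 0.0 -0.0 22.6 0.0 0.0 0.0 0; 0.0 -0.0 22.6 0.0 0.0 0.0 0
```

Emit:
drive_tool --motion "-12.9 5.6 13 0 0 0 0; -12.9 5.5 13 0 0 -0.2 0; -12.9 5.4 13 0 0 -0.2 0; 0 0 0 0 0 0 0; 0 0 0 0 0 0 0; 0 0 22.6 0 0 0 0; 0 0 22.6 0 0 0 0; 0 0 22.6 0 0 0 0; 0 0 22.6 0 0 0 0; 0 0 0 0 0 0 0"

```text
time_s: 37.4
tool_pos: [448.0, 378.6, 58.9]
eef_rot: [-3.129, -0.005, 3.137]
contact_force: [-0.2, 0.4, -0.2]
gripper_width: 5.0
```

```bash
python3 look.py w26
```

```text
[448.  378.6  58.9] [-3.1 -0.   3.1] 37.4
```

View pics/w26.png

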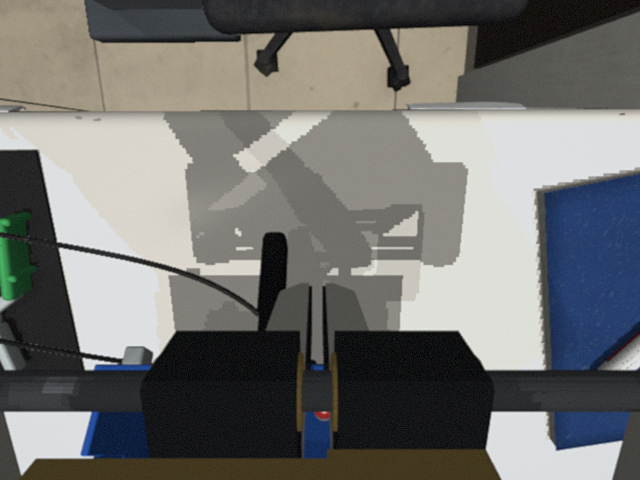

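Emit:
drive_tool --motion "0 2 10 0 0 0 0; 0 0 10 0 0 0 0; 0 0 0 0 0 0 0; -5 0 0 0 0 0 0; -5 0 0 0 0 0 0; -5 0 0 0 0 0 0; -5 0 0 0 0 0 0; 0 0 0 0 0 0 0"

```text
time_s: 38.25
tool_pos: [470.3, 381.3, 40.8]
eef_rot: [-3.132, -0.002, 3.137]
contact_force: [-0.3, -0.0, 0.4]
gripper_width: 0.4
```

```bash
python3 dots.py s27 side 200 130 140 105
```

```text
(no output)
```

View pics/s27.png

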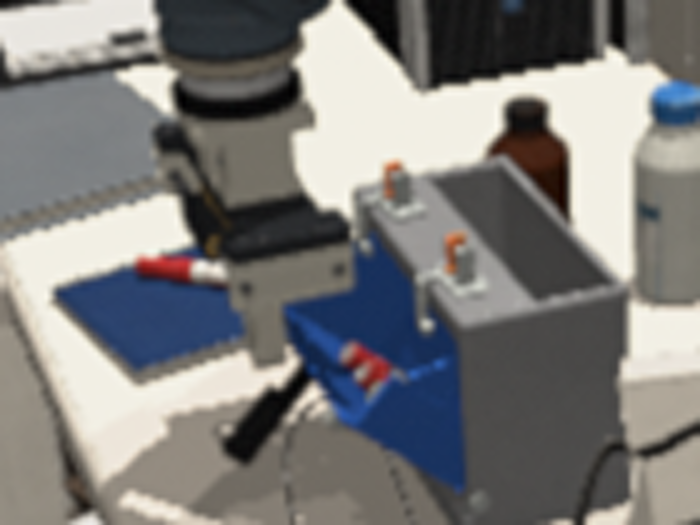

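Emit:
drive_tool --motion "-5 0 -1 0 0 0 0; -5 0 -3 0 0 0 0; -5 0 -3 0 0 0 0; -5 0 -3 0 0 0 0; 0 0 0 0 0 0 0"

```text
time_s: 38.8
tool_pos: [489.7, 381.5, 51.2]
eef_rot: [-3.132, -0.002, 3.137]
contact_force: [-3.2, -0.2, 3.0]
gripper_width: 0.5
```

Emit:
drive_tool --motion "-5 0 -3 0 0 0 0; -5 0 -2 0 0 0 0; -5 0 -2 0 0 0 0; -5 0 -1.5 0 0 0 0; 0 0 0 0 0 0 0"

```text
time_s: 39.3
tool_pos: [510.5, 381.2, 59.2]
eef_rot: [-3.132, -0.001, 3.137]
contact_force: [0.3, -0.5, -0.1]
gripper_width: 0.4
```

```bash
python3 dots.py s28 side 200 130 140 105
```

```text
(no output)
```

View pics/s28.png

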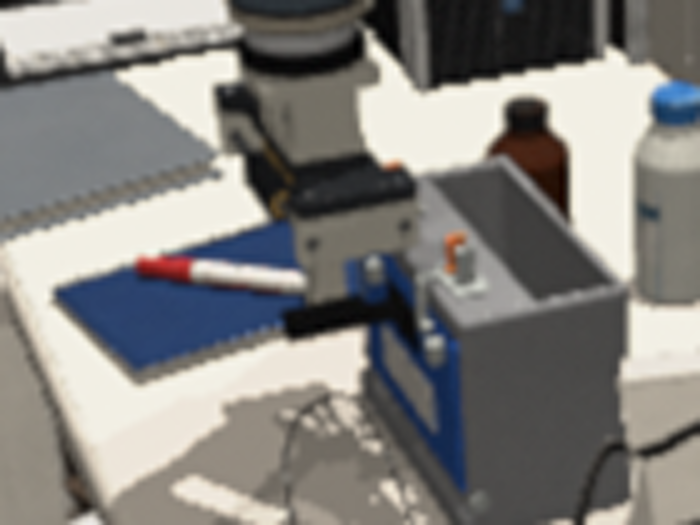

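Emit:
drive_tool --motion "-5 0 -5 0 0 0 0; -7 0 -5 0 0 0 0; -7 0 0 0 0 0 0; -6 0 0 0 0 0 0; 0 0 0 0 0 0 0"

```text
time_s: 39.85
tool_pos: [535.3, 381.1, 68.8]
eef_rot: [-3.132, -0.002, 3.136]
contact_force: [-0.1, 0.0, -0.6]
gripper_width: 0.1
```

Emit:
drive_tool --motion "-2 0 0 0 0 0 0; -2 0 0 0 0 0 0; -2 0 0 0 0 0 0; 0 0 0 0 0 0 0"

```text
time_s: 40.25
tool_pos: [540.7, 381.2, 68.9]
eef_rot: [-3.132, -0.002, 3.137]
contact_force: [-0.1, 0.3, -0.1]
gripper_width: 0.6
```

Emit:
drive_tool --motion "-2 0 0 0 0 0 0; -1 0 0 0 0 0 0; 0 0 0 0 0 0 0"

```text
time_s: 40.55
tool_pos: [541.5, 381.2, 68.9]
eef_rot: [-3.131, -0.006, 3.137]
contact_force: [-10.7, -1.0, 6.6]
gripper_width: 0.2
```

Emit:
drive_tool --motion "-1 0 0 0 0 0 0; -1 0 0 0 0 0 0; 0 0 0 0 0 0 0"

```text
time_s: 40.85
tool_pos: [541.4, 381.1, 69.0]
eef_rot: [-3.13, -0.011, 3.138]
contact_force: [-21.6, -1.9, 12.6]
gripper_width: 0.4
```

```bash
python3 dots.py s29 side 200 130 140 105
```

```text
(no output)
```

View pics/s29.png

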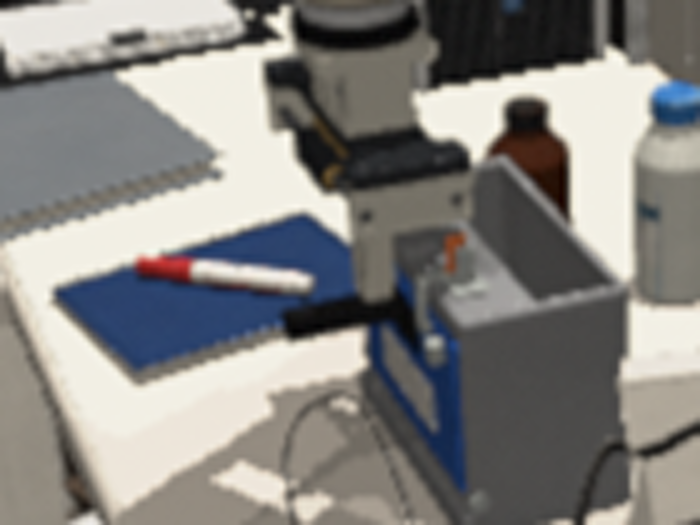

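Emit:
drive_tool --motion "5 0 0 0 0 0 0; 10 0 0 0 0 0 0; 25 0 0 0 0 0 0; 30 0 -30 0 0 0 40; 40 -30 -40 0 0 0 93; 30 -40 -30 0 0 0 93; 10 -45 0 0 0 0 93; 0 -45 0 0 0 0 93; 0 -45 0 0 0 0 93; 0 -40 0 0 0 0 93"

```text
time_s: 41.9
tool_pos: [407.1, 148.3, 158.7]
eef_rot: [-3.132, -0.001, 3.137]
contact_force: [-0.1, -0.0, 0.3]
gripper_width: 51.8
```

```bash
python3 look.py w30 pliers_grip pliers_jaw mat; python3 dots.py s30 side 200 130 140 105
```

```text
[407.1 148.3 158.7] [-3.1 -0.   3.1] 41.9
pliers_grip [299.1 272.1] 0.4 [465.3 129.   15. ]
pliers_jaw [301.8 337.3] 0.68 [535.6 130.4  15. ]
mat [301.1 274.7] 0.64 [473.9 130.    0. ]
```

View pics/w30.png

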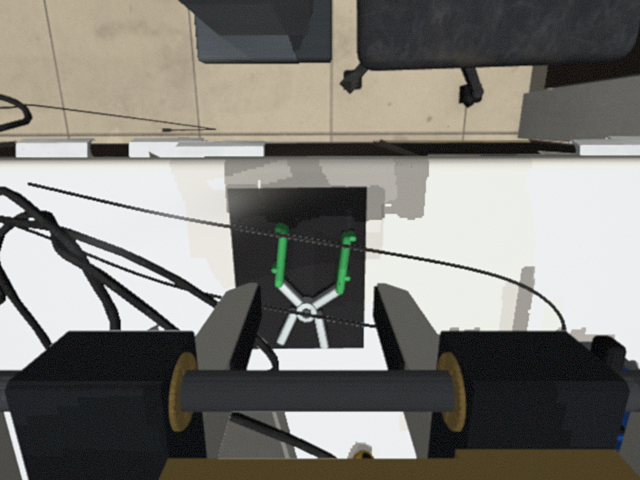

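View pics/s30.png

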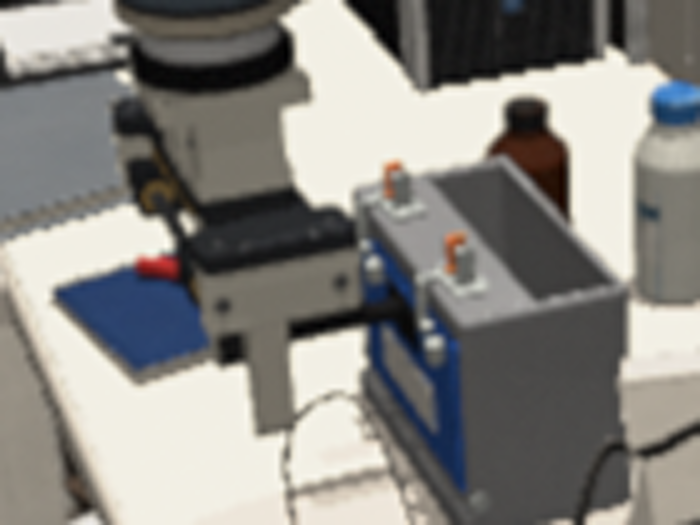

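```bash
python3 - <<'E'
from h import *
np.set_printoptions(precision=1,suppress=True)
p=cap("wrist")
for uv in [(283,228),(349,235),(281,287),(341,292),(307,312)]: print(uv,onz(p,uv,25 if uv[1]<300 else 20))
cv2.imwrite("pics/w30c.png",cv2.resize(p["image"][180:360,220:380,::-1],None,fx=4,fy=3.3,interpolation=cv2.INTER_CUBIC))
r=env.trace(p,"pliers_grip")
print([(x["confidence"],x["box"]) for x in r])
E
```

```text
(283, 228) [419.5 118.   25. ]
(349, 235) [426.2 177.4  25. ]
(281, 287) [476.9 114.3  25. ]
(341, 292) [482.1 170.8  25. ]
(307, 312) [505.4 138.3  20. ]
[(0.6, [270.0, 221.4, 78.4, 127.6])]
```

View pics/w30c.png

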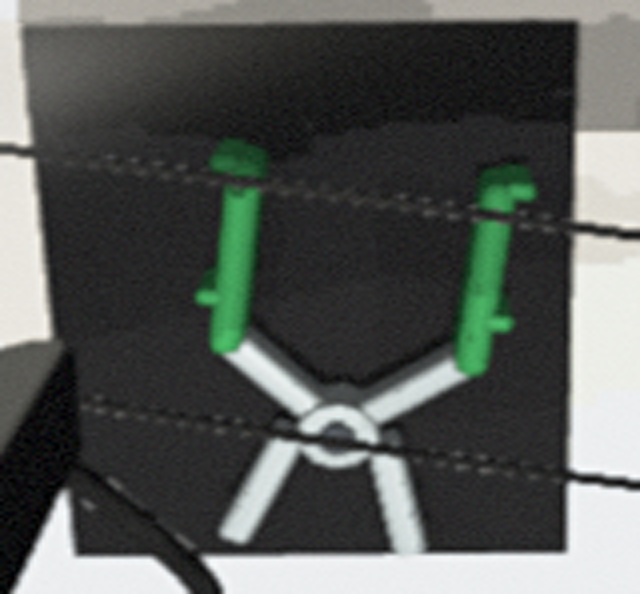

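```bash
python3 - <<'E'
from h import *
plan([444,146,60],[D,0,np.radians(174.8)],93,n=4)
E
```

```text
n=4
-9.1 -0.9 24.6 -0.1 -0.0 1.3 93; -9.1 -0.8 24.6 -0.1 -0.0 1.3 93; -9.1 -0.7 24.6 -0.1 -0.0 1.3 93; -9.1 -0.5 24.6 -0.1 -0.0 1.3 93
```

Emit:
drive_tool --motion "-9.1 -0.9 20 0 0 1.3 93; -9.1 -0.8 20 0 0 1.3 93; -9.1 -0.7 20 0 0 1.3 93; -9.1 -0.5 20 0 0 1.3 93; 0 0 0 0 0 0 93; 0 0 0 0 0 0 93; 0 0 0 0 0 0 93"

```text
time_s: 42.95
tool_pos: [443.9, 145.5, 79.3]
eef_rot: [-3.132, -0.0, 3.048]
contact_force: [0.1, -0.2, -0.0]
gripper_width: 93.2
```

```bash
python3 look.py w31 pliers_grip pliers_jaw
```

```text
[443.9 145.5  79.3] [-3.1 -0.   3. ] 42.95
```

View pics/w31.png

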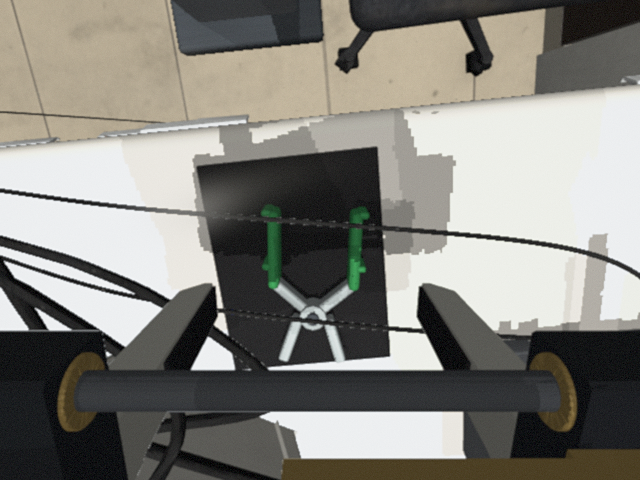

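```bash
python3 - <<'E'
from h import *
np.set_printoptions(precision=1,suppress=True)
p=cap("wrist")
o=env.observe();t=o["tool_pos"];R=Ro.from_euler('xyz',o["eef_rot"])
im=p["image"].astype(int); g=(im[:,:,1]>im[:,:,0]*1.6)&(im[:,:,1]>im[:,:,2]*1.4)&(im[:,:,1]>50)
n,l,s,c=cv2.connectedComponentsWithStats(g.astype(np.uint8))
for i in range(1,n):
    if s[i,4]>40:
        print(s[i],c[i]); 
        for uv in [(s[i,0]+s[i,2]/2,s[i,1]),(s[i,0]+s[i,2]/2,s[i,1]+s[i,3])]:
            print("  tool frame z25",R.inv().apply(onz(p,uv,25)-t),"z3",R.inv().apply(onz(p,uv,3)-t)[:2])
E
python3 dots.py w31c wrist 230 180 160 190
```

```text
[261 204  20  14 203] [271.1 211. ]
  tool frame z25 [ 26.  -31.5  54.5] z3 [ 21.5 -34.1]
  tool frame z25 [ 16.2 -31.9  54.5] z3 [ 10.9 -34.5]
[350 206  20  18 263] [359.  214.8]
  tool frame z25 [24.7 28.7 53.9] z3 [20.1 31.2]
  tool frame z25 [12.1 29.1 53.9] z3 [ 6.4 31.6]
[262 222  19  67 894] [273.3 254.6]
  tool frame z25 [ 13.4 -31.6  54.5] z3 [  7.9 -34.2]
  tool frame z25 [-36.5 -33.3  54.5] z3 [-46.2 -36. ]
[347 228  20  63 851] [355.2 258.4]
  tool frame z25 [ 9.3 27.1 53.9] z3 [ 3.4 29.5]
  tool frame z25 [-37.8  28.5  53.9] z3 [-47.7  30.9]
```

View pics/w31c.png

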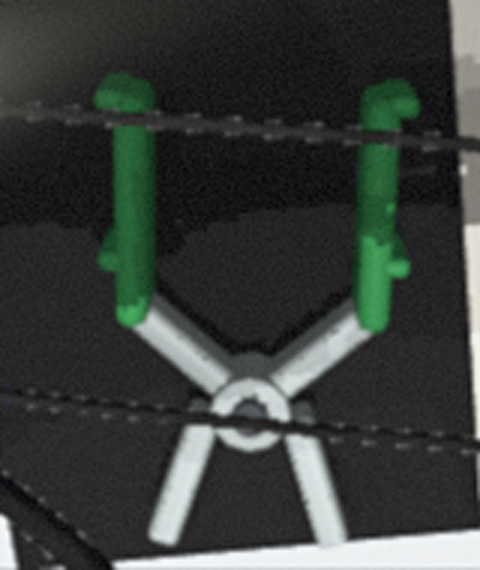

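Emit:
drive_tool --motion "0 -1 20 0 0 0 93; 0 0 20 0 0 0 93; 0 0 20 0 0 0 93; 0 0 20 0 0 0 93; 0 0 15 0 0 0 93; 0 0 10 0 0 0 93; 0 0 5 0 0 0 93; 0 0 0 0 0 0 93; 0 0 0 0 0 0 93"

```text
time_s: 44.1
tool_pos: [443.9, 142.9, -31.0]
eef_rot: [-3.132, -0.0, 3.046]
contact_force: [-0.2, 0.8, 0.7]
gripper_width: 92.8
```

```bash
python3 look.py w32
```

```text
[443.9 142.9 -31. ] [-3.1 -0.   3. ] 44.1
```

View pics/w32.png

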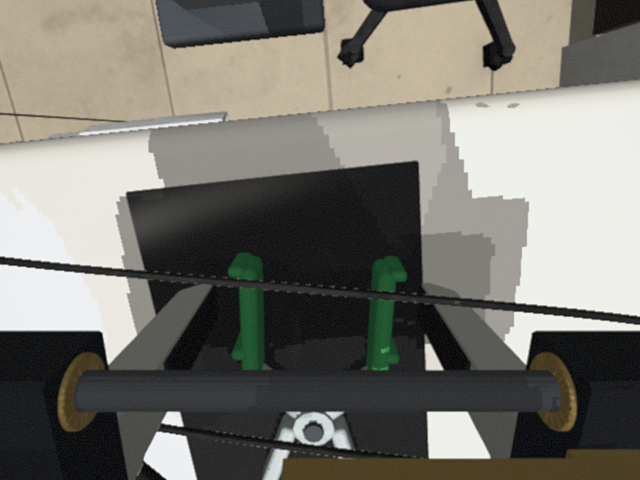

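Emit:
drive_tool --motion "0 0 2 0 0 0 93; 0 0 2 0 0 0 93; 0 0 0 0 0 0 93; 0 0 0 0 0 0 93"

```text
time_s: 44.55
tool_pos: [443.8, 142.8, -35.3]
eef_rot: [-3.132, -0.001, 3.046]
contact_force: [-0.4, -0.6, 4.3]
gripper_width: 93.1
```

Emit:
drive_tool --motion "0 0 0 0 0 0 55; 0 0 0 0 0 0 55; 0 0 0 0 0 0 55; 0 0 0 0 0 0 55; 0 0 0 0 0 0 55; 0 0 0 0 0 0 55" --force 7

```text
time_s: 45.15
tool_pos: [443.7, 142.9, -35.4]
eef_rot: [-3.132, -0.001, 3.046]
contact_force: [1.4, 4.1, 4.1]
gripper_width: 65.9
```

```bash
python3 look.py w33
```

```text
[443.7 142.9 -35.4] [-3.1 -0.   3. ] 45.15
```

View pics/w33.png

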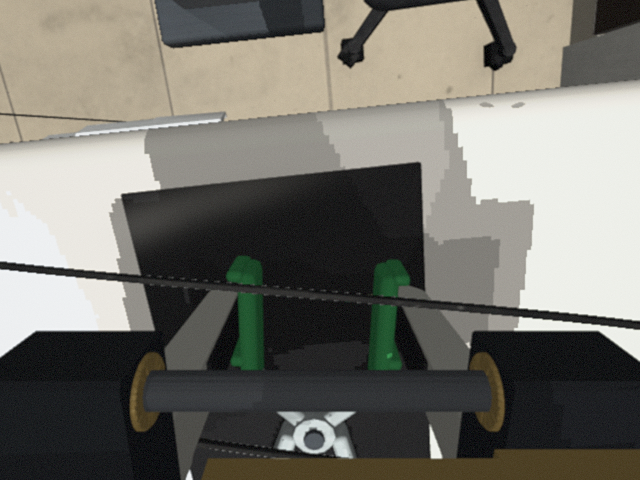

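Emit:
drive_tool --motion "0 0 -3 0 0 0 55; 0 0 -5 0 0 0 55; 0 0 -10 0 0 0 55; 0 0 -10 0 0 0 55; 0 0 -10 0 0 0 55; 0 0 0 0 0 0 55"

```text
time_s: 45.8
tool_pos: [444.4, 143.3, 4.1]
eef_rot: [-3.132, 0.001, 3.046]
contact_force: [-0.2, -0.2, -1.2]
gripper_width: 66.3
```

```bash
python3 look.py w34; python3 dots.py s34 side 210 190 140 105;python3 dots.py c34 scene 220 210 140 105
```

```text
[444.4 143.3   4.1] [-3.1  0.   3. ] 45.8
```

View pics/s34.png

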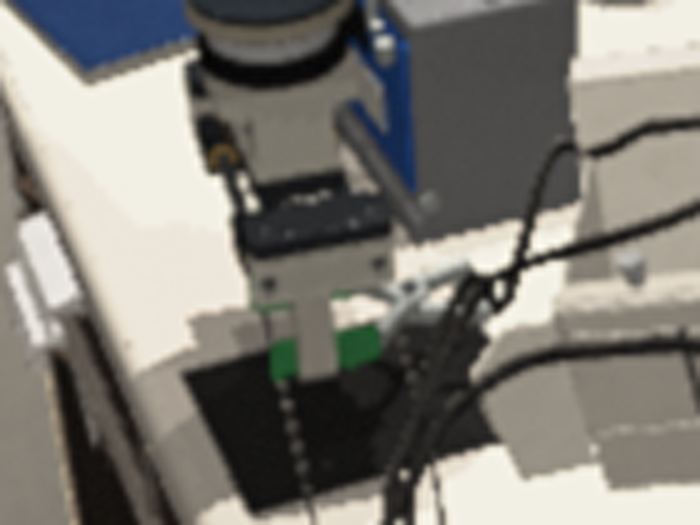

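View pics/c34.png

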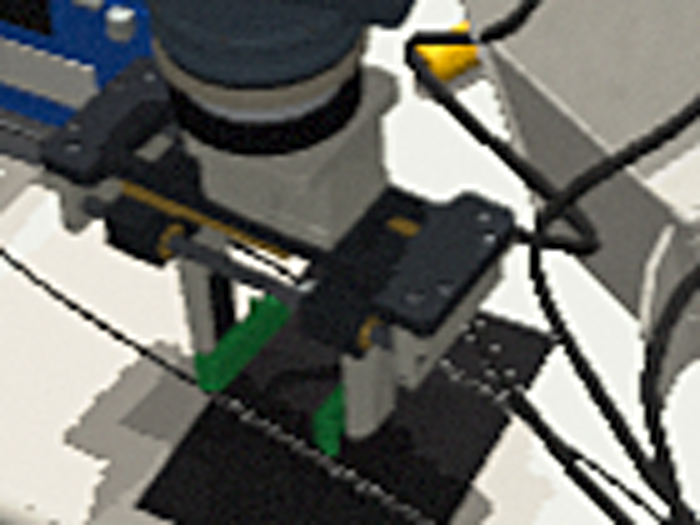

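```bash
python3 - <<'E'
from h import *
s=plan([430,160,150],[D,0,3.08],55,n=5,vmax=30)
s=plan([425,408,150],[D,0,D],55,start=s,n=10,vmax=30)
E
```

```text
n=5
3.0 2.8 -29.5 -0.1 -0.0 -0.4 55; 3.0 2.9 -29.5 -0.1 -0.0 -0.4 55; 3.0 3.0 -29.5 -0.1 -0.0 -0.4 55; 3.0 3.0 -29.5 -0.1 -0.0 -0.4 55; 2.9 3.1 -29.5 -0.1 -0.0 -0.4 55
n=10
2.0 24.7 0.0 0.0 0.0 -0.4 55; 1.9 24.7 0.0 0.0 0.0 -0.4 55; 1.7 24.7 0.0 0.0 0.0 -0.4 55; 1.6 24.8 0.0 0.0 0.0 -0.4 55; 1.4 24.8 0.0 0.0 0.0 -0.4 55; 1.3 24.8 0.0 0.0 0.0 -0.4 55; 1.1 24.8 0.0 0.0 0.0 -0.4 55; 1.0 24.8 0.0 0.0 0.0 -0.4 55; 0.8 24.8 0.0 0.0 0.0 -0.4 55; 0.7 24.8 0.0 0.0 0.0 -0.4 55
```

Emit:
drive_tool --motion "3 2.8 -15 0 0 -0.4 55; 3 2.9 -30 0 0 -0.4 55; 3 3 -30 0 0 -0.4 55; 3 3 -30 0 0 -0.4 55; 3 3 -30 0 0 -0.4 55; 0 0 -10 0 0 0 55; 0 0 0 0 0 0 55"

```text
time_s: 46.65
tool_pos: [430.6, 160.5, 147.7]
eef_rot: [-3.132, 0.0, 3.081]
contact_force: [0.4, 0.6, -1.6]
gripper_width: 66.2
```

Emit:
drive_tool --motion "2 14.7 0 0 0 -0.4 55; 1.9 24.7 0 0 0 -0.4 55; 1.7 24.7 0 0 0 -0.4 55; 1.6 24.8 0 0 0 -0.4 55; 1.4 24.8 0 0 0 -0.4 55; 1.3 24.8 0 0 0 -0.4 55; 1.1 24.8 0 0 0 -0.4 55; 1 24.8 0 0 0 -0.4 55; 0.8 24.8 0 0 0 -0.4 55; 0.7 24.8 0 0 0 -0.4 55"

```text
time_s: 47.65
tool_pos: [422.6, 398.7, 142.4]
eef_rot: [-3.13, -0.005, -3.132]
contact_force: [1.0, -1.0, -1.4]
gripper_width: 66.2
```

Emit:
drive_tool --motion "0 9 0 0 0 0 55; 0 0 0 0 0 0 55; 0 0 0 0 0 0 55"

```text
time_s: 47.95
tool_pos: [422.9, 406.4, 143.9]
eef_rot: [-3.13, -0.004, -3.133]
contact_force: [0.8, -0.7, -1.3]
gripper_width: 65.9
```

```bash
python3 look.py w35 pliers_jaw snap_0_mid; python3 - <<'E'
from h import *
cap("side","side35");cap("scene","scene35")
E
python3 dots.py s35 side 220 120 140 105;python3 dots.py c35 scene 140 130 140 105
```

```text
[422.9 406.4 143.9] [-3.1 -0.  -3.1] 47.95
```

View pics/w35.png

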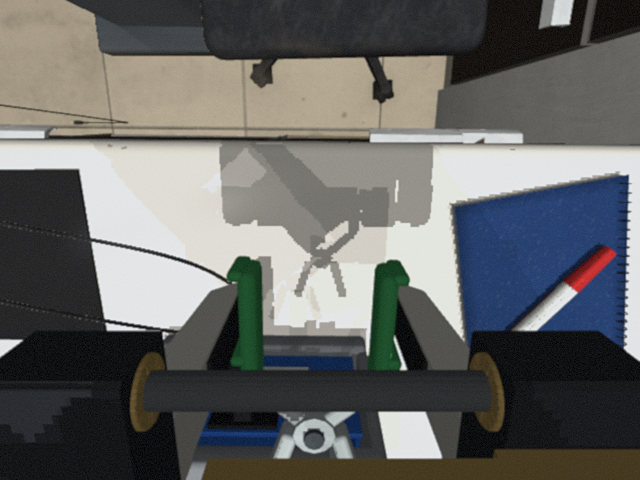

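View pics/s35.png

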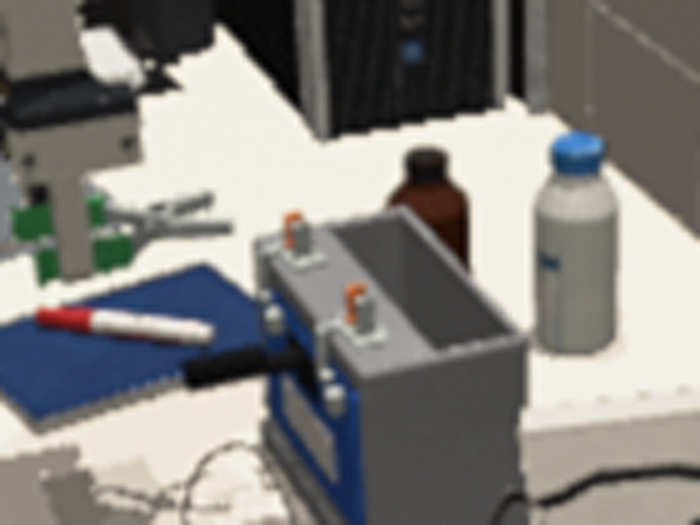

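View pics/c35.png

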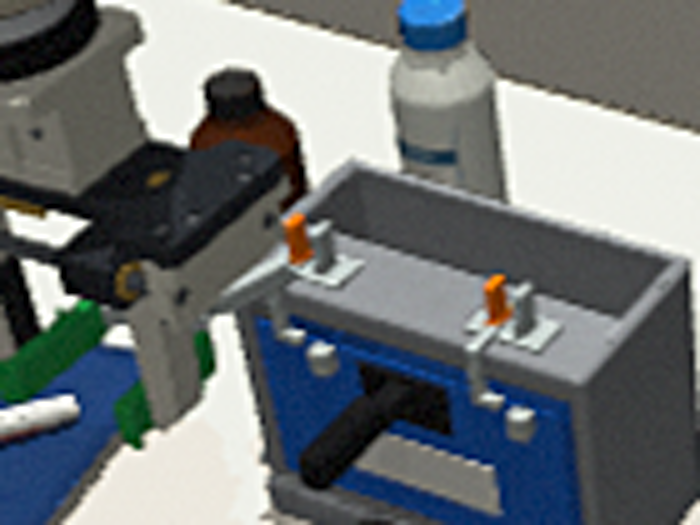

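```bash
python3 - <<'E'
from h import *
np.set_printoptions(precision=1,suppress=True)
s=cap("side");c=cap("scene")
for nm,a,b in [("o0",(278.4,162.6),(198.8,173)),("s0",(280.4,164.4),(204,175)),("o1",(291,177.4),(239.2,185.6)),("s1",(293.2,179.2),(244.2,187.4))]:
    print(nm,*tri([ray(s,a),ray(c,b)]), onz(s,a,178), onz(c,b,178))
# model check
for piv in ([550,353.5,30],):
    for n,q in [("o0",[20,55+10.5,148]),("s0",[20,55-4.5,148]),("o1",[20,-55+10.5,148]),("s1",[20,-55-4.5,148]),("BR",[110,-99,122]),("BL",[110,99,122]),("FR",[-5,-99,122])]:
        X=np.array(piv)+q; print(n,X,proj(s,X),proj(c,X))
for P,f in((s,"mS"),(c,"mC")):
    im=P["image"][:,:,::-1].copy()
    x,y=(220,120) if f=="mS" else (140,130)
    cr=cv2.resize(im[y:y+105,x:x+140],None,fx=5,fy=5,interpolation=cv2.INTER_CUBIC)
    cv2.imwrite(f"pics/{f}.png",cr)
E
```

```text
o0 [572.6 419.6 177.8] [np.float64(1.4472152982797521), np.float64(1.4472152982797113)] [571.  416.4 178. ] [574.5 420.9 178. ]
s0 [574.1 406.2 176.3] [np.float64(0.6335473246060749), np.float64(0.6335473246059793)] [572.3 401.6 178. ] [573.2 405.2 178. ]
o1 [572.9 308.5 177.7] [np.float64(1.0620106747828417), np.float64(1.0620106747830123)] [571.6 306.1 178. ] [574.1 309.2 178. ]
s1 [574.8 296.5 176.2] [np.float64(0.27652933292616505), np.float64(0.2765293329261017)] [573.4 292.8 178. ] [573.2 295.4 178. ]
o0 [570. 419. 178.] [[277.8 162.3]] [[198.3 174.2]]
s0 [570. 404. 178.] [[279.4 164.2]] [[203.6 175.8]]
o1 [570. 309. 178.] [[290.1 177.1]] [[238.3 186.6]]
s1 [570. 294. 178.] [[292.  179.3]] [[244.  188.3]]
BR [660.  254.5 152. ] [[326.4 186.9]] [[279.1 181. ]]
BL [660.  452.5 152. ] [[301.5 160.6]] [[210.4 160.7]]
FR [545.  254.5 152. ] [[289.  195.2]] [[254.2 208.4]]
```

```bash
python3 - <<'E'
from h import *
np.set_printoptions(precision=1,suppress=True)
s=cap("side");c=cap("scene")
o=env.observe();t=o["tool_pos"];R=Ro.from_euler('xyz',o["eef_rot"])
P=[[-104,-18,-50.4],[-104,18,-50.4],[-94,0,-50.4],[21,-29,-61],[21,29,-61],[-37,-29,-61],[-37,29,-61]]
X=t+R.apply(P);print(X[:3]);a=proj(s,X);b=proj(c,X);print(a);print(b)
for Q,q,f,(x,y) in((s,a,"mS",(200,120)),(c,b,"mC",(140,130))):
    im=Q["image"][:,:,::-1].copy()
    cr=cv2.resize(im[y:y+90,x:x+120],None,fx=6,fy=6,interpolation=cv2.INTER_CUBIC)
    for v in q: cv2.circle(cr,tuple(int(k) for k in (v-[x,y])*6+3),3,(255,0,255),-1)
    cv2.imwrite(f"pics/{f}.png",cr)
E
```

```text
[[527.4 390.9 195.3]
 [527.1 426.9 195. ]
 [517.2 408.8 195.2]]
[[266.9 163.3]
 [263.2 158.8]
 [261.8 161.6]
 [226.  169.5]
 [221.3 161.9]
 [245.7 165.7]
 [240.4 158.3]]
[[196.  181. ]
 [182.8 177.1]
 [186.6 181.4]
 [162.8 210.9]
 [140.2 203.4]
 [180.5 195.1]
 [158.5 188.2]]
```

View pics/mS.png

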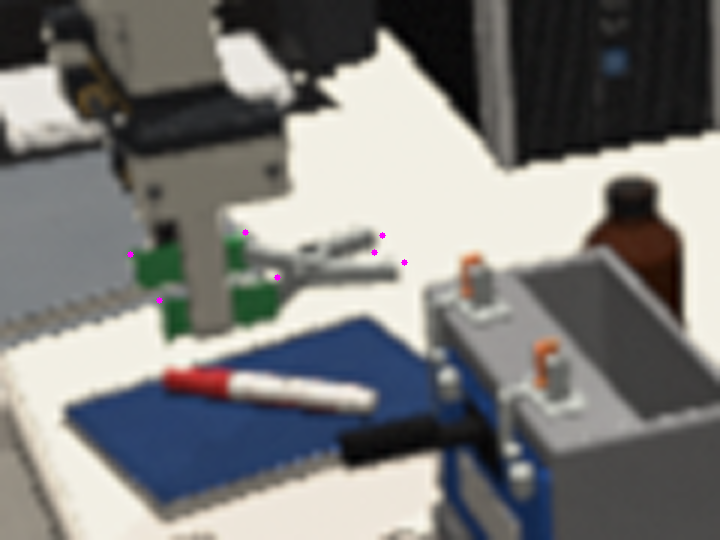

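View pics/mC.png

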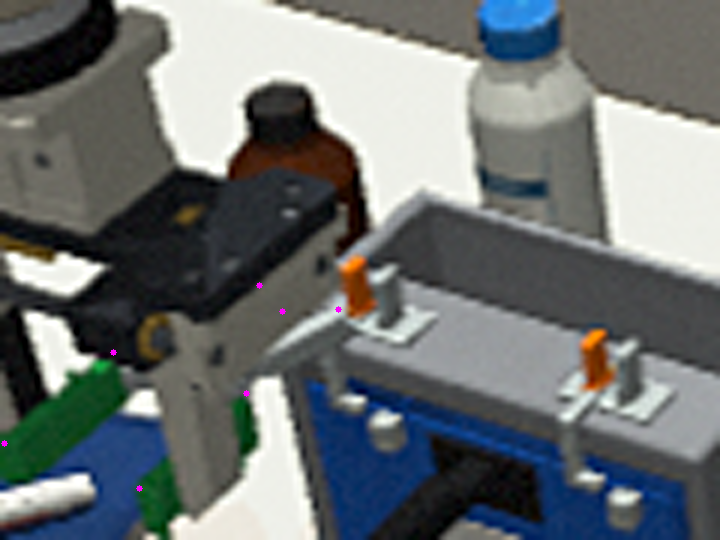

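```bash
python3 - <<'E'
from h import *
np.set_printoptions(precision=1,suppress=True)
s=cap("side");c=cap("scene")
print(tri([ray(s,(265.7,164.8)),ray(c,(197.3,182.5))]))
print(onz(s,(265.7,164.8),195),onz(c,(197.3,182.5),195),onz(s,(265.7,164.8),190),onz(c,(197.3,182.5),190))
cv2.imwrite("pics/z1.png",cv2.resize(s["image"][145:180,225:275,::-1],None,fx=14,fy=14,interpolation=cv2.INTER_CUBIC))
cv2.imwrite("pics/z2.png",cv2.resize(c["image"][160:200,170:220,::-1],None,fx=14,fy=14,interpolation=cv2.INTER_CUBIC))
E
```

```text
(array([521.7, 383. , 196.1]), [np.float64(1.1490765404488608), np.float64(1.1490765404488719)])
[521.2 383.1 195. ] [524.5 385.2 195. ] [524.  393.4 190. ] [529.7 390.  190. ]
```

View pics/z1.png

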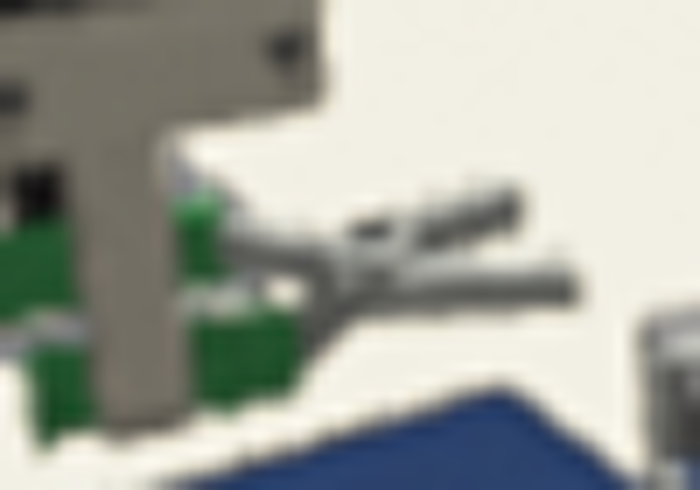

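View pics/z2.png

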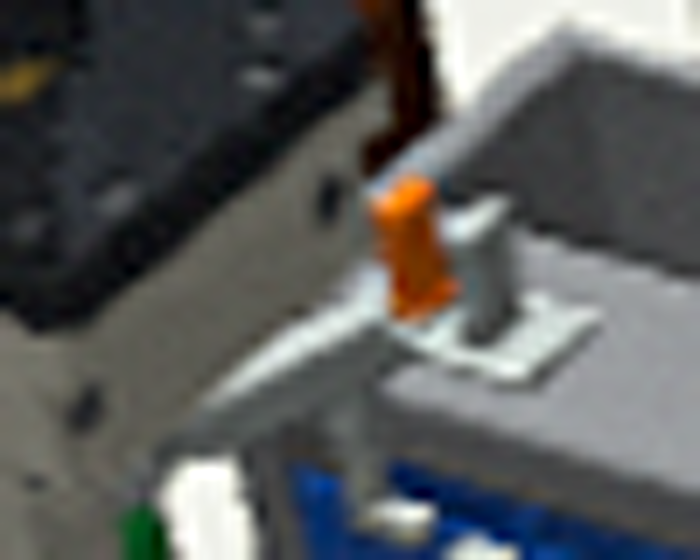

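Emit:
drive_tool --motion "-10 0 -3 0 0 0 55; -15 2 -2 0 0 0 55; -15 2 0 0 0 0 55; -10 0 0 0 0 0 55; -7 0 0 0 0 0 55; 0 0 0 0 0 0 55; 0 0 0 0 0 0 55"

```text
time_s: 49.3
tool_pos: [479.8, 411.9, 149.6]
eef_rot: [-3.132, -0.003, -3.132]
contact_force: [-0.5, 0.5, -1.3]
gripper_width: 66.1
```

```bash
python3 look.py w36; cat > snapview.py <<'E'
from h import *
import sys
np.set_printoptions(precision=1,suppress=True)
s=cap("side");c=cap("scene"); n=sys.argv[1]
a=cv2.resize(s["image"][140:195,245:310,::-1],None,fx=9,fy=9,interpolation=cv2.INTER_CUBIC)
b=cv2.resize(c["image"][150:205,180:260,::-1],None,fx=9,fy=9,interpolation=cv2.INTER_CUBIC)
cv2.imwrite(f"pics/{n}S.png",a);cv2.imwrite(f"pics/{n}C.png",b)
E
python3 snapview.py v36
```

```text
[479.8 411.9 149.6] [-3.1 -0.  -3.1] 49.3
```

View pics/v36S.png

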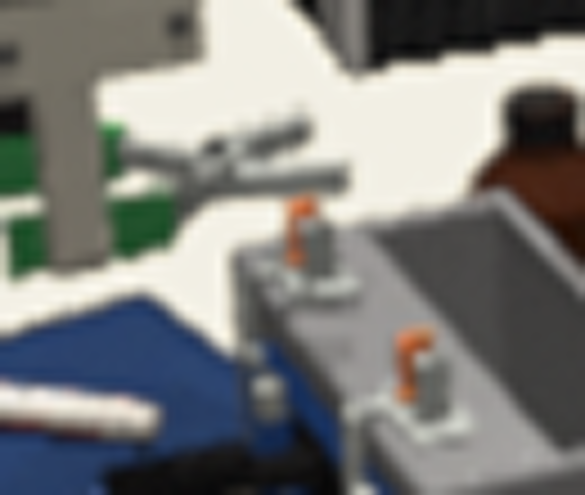

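View pics/v36C.png

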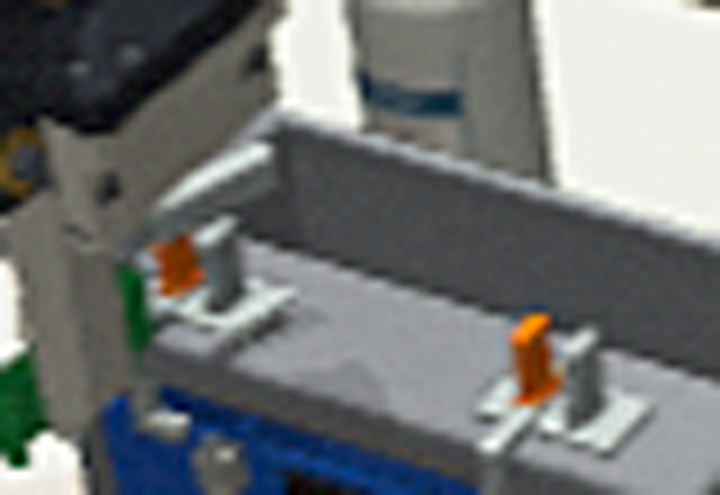

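View pics/w36.png

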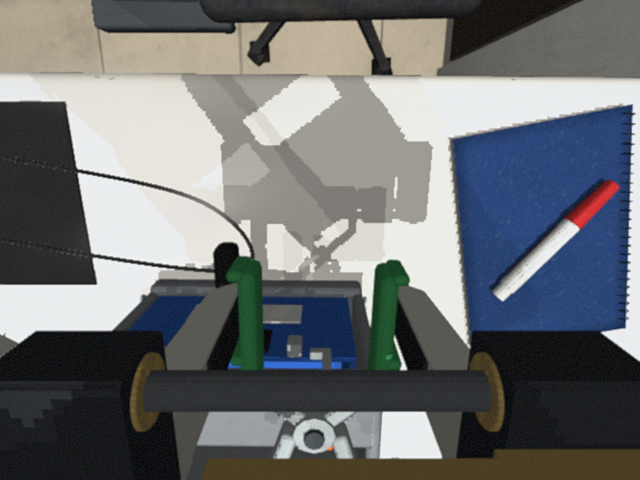

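```bash
python3 - <<'E'
from h import *
np.set_printoptions(precision=1,suppress=True)
s=cap("side");c=cap("scene")
n=(345/9+245-.4,180/9+140-.4); f=(308/9+245-.4,128/9+140-.4); nc=(272/9+180-.4,172/9+150-.4)
print(tri([ray(s,n),ray(c,nc)]))
for z in (196,198,200): print(z,onz(s,n,z),onz(s,f,z),onz(c,nc,z))
t=env.observe()["tool_pos"]; X=t+[104,-20,50.4]; print(X,proj(s,X),n,proj(c,X),nc); X=t+[104,20,50.4];print(proj(s,X),f)
# ears from the same pics
for nm,a,b in [("s0",(320/9+245-.4,225/9+140-.4),(222/9+180-.4,225/9+150-.4)),("o1",(413/9+245-.4,338/9+140-.4),(537/9+180-.4,322/9+150-.4))]: print(nm,tri([ray(s,a),ray(c,b)]))
E
```

```text
(array([577.1, 387.9, 198.6]), [np.float64(0.006576362151140009), np.float64(0.006576362151211377)])
196 [578.8 393.3 196. ] [581.3 438.8 196. ] [580.  390.4 196. ]
198 [577.5 389.1 198. ] [580.  434.5 198. ] [577.7 388.4 198. ]
200 [576.1 384.9 200. ] [578.6 430.1 200. ] [575.4 386.5 200. ]
[583.8 392.1 200.3] [[284.5 158.1]] (282.93333333333334, 159.6) [[209.9 166.1]] (209.82222222222222, 168.7111111111111)
[[280.2 153.2]] (278.82222222222225, 153.82222222222222)
s0 (array([573.2, 404.6, 177.5]), [np.float64(1.5326154548898037), np.float64(1.532615454889906)])
o1 (array([570.9, 306.8, 179.9]), [np.float64(1.2887321049150164), np.float64(1.2887321049151028)])
```

Emit:
drive_tool --motion "-4 1 0 0 0 0 55; 0 0 5 0 0 0 55; 0 0 5 0 0 0 55; 0 0 4 0 0 0 55; 0 0 3 0 0 0 55; 0 0 0 0 0 0 55"

```text
time_s: 50.15
tool_pos: [483.8, 412.8, 132.1]
eef_rot: [-3.131, -0.003, -3.132]
contact_force: [-0.3, 0.5, -0.3]
gripper_width: 65.9
```

```bash
python3 snapview.py v37
```

```text
(no output)
```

View pics/v37S.png

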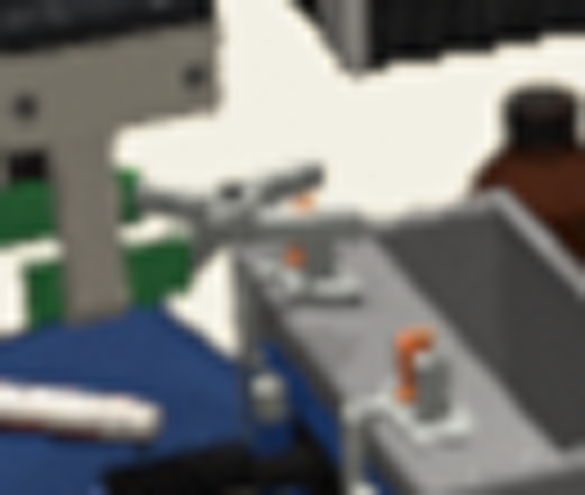

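View pics/v37C.png

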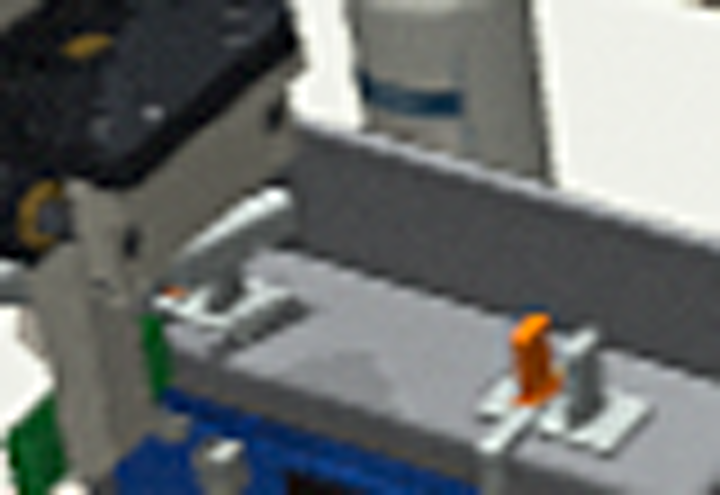

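Emit:
drive_tool --motion "0 0 3 0 0 0 55; 0 0 3 0 0 0 55; 0 0 0 0 0 0 55"

```text
time_s: 50.55
tool_pos: [483.8, 412.7, 126.2]
eef_rot: [-3.131, -0.003, -3.132]
contact_force: [0.3, -0.4, -0.4]
gripper_width: 66.2
```

Emit:
drive_tool --motion "0 0 3 0 0 0 55; 0 0 3 0 0 0 55; 0 0 0 0 0 0 55"

```text
time_s: 50.85
tool_pos: [483.8, 412.6, 120.2]
eef_rot: [-3.131, -0.003, -3.132]
contact_force: [-0.2, -0.6, -1.3]
gripper_width: 66.5
```

```bash
python3 snapview.py v38
```

```text
(no output)
```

View pics/v38S.png

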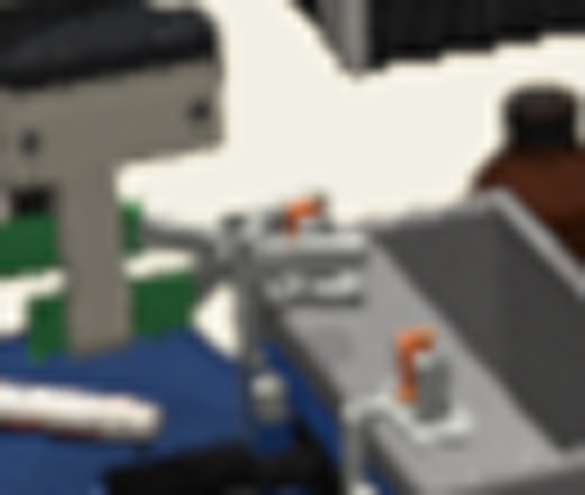

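View pics/v38C.png

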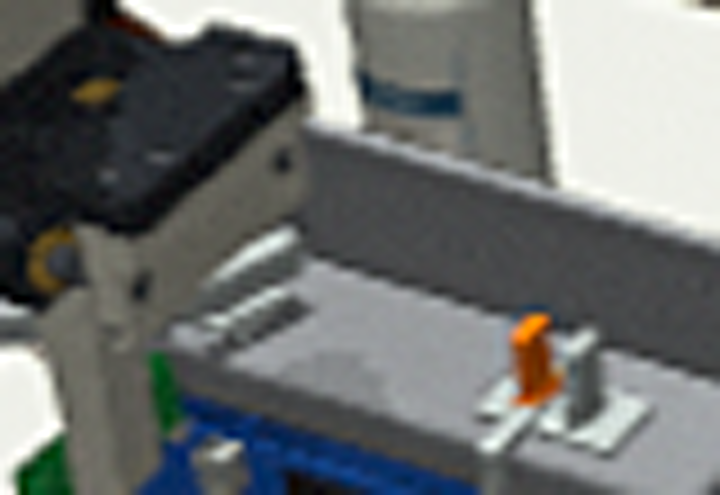

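Emit:
drive_tool --motion "0 -2 0 0 0 0 55; 0 0 0 0 0 0 55; 0 0 0 0 0 0 20; 0 0 0 0 0 0 20; 0 0 0 0 0 0 20" --force 12

```text
time_s: 51.45
tool_pos: [484.1, 411.1, 120.9]
eef_rot: [-3.132, -0.002, -3.132]
contact_force: [-0.7, 4.4, -1.8]
gripper_width: 59.6
```

Emit:
drive_tool --motion "0 0 0 0 0 0 20; 0 0 0 0 0 0 20; 0 0 0 0 0 0 20; 0 0 0 0 0 0 20" --force 16

```text
time_s: 51.85
tool_pos: [483.5, 410.5, 120.5]
eef_rot: [-3.131, -0.003, -3.132]
contact_force: [-4.0, 0.3, -0.5]
gripper_width: 36.3
```

Emit:
drive_tool --motion "0 0 0 0 0 0 20; 0 0 0 0 0 0 20; 0 0 0 0 0 0 20; 0 0 0 0 0 0 20" --force 20

```text
time_s: 52.25
tool_pos: [483.3, 410.4, 120.5]
eef_rot: [-3.131, -0.004, -3.132]
contact_force: [-5.5, -0.3, -0.3]
gripper_width: 34.4
```

Emit:
drive_tool --motion "0 0 0 0 0 0 20; 0 0 0 0 0 0 20; 0 0 0 0 0 0 20; 0 0 0 0 0 0 20; 0 0 0 0 0 0 20" --force 24

```text
time_s: 52.75
tool_pos: [483.2, 410.4, 120.4]
eef_rot: [-3.131, -0.004, -3.132]
contact_force: [-6.7, 0.5, -0.4]
gripper_width: 34.4
```

```bash
python3 snapview.py v39
```

```text
(no output)
```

View pics/v39S.png

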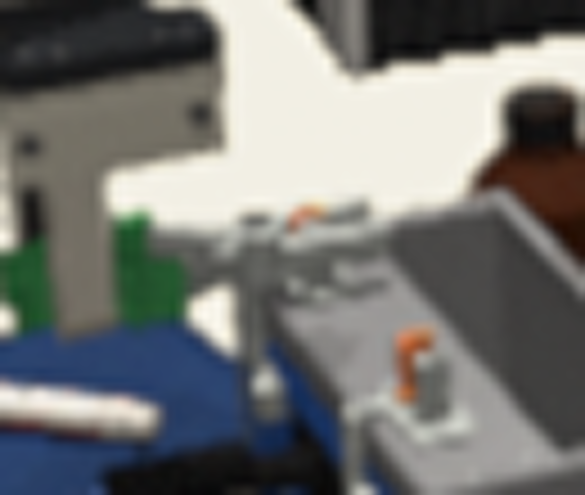

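Emit:
drive_tool --motion "0 0 0 0 0 0 38; 0 0 0 0 0 0 42; 0 0 0 0 0 0 46; 0 0 0 0 0 0 50; 0 0 0 0 0 0 54; 0 0 0 0 0 0 58; 0 0 0 0 0 0 60; 0 0 0 0 0 0 60" --force 11

```text
time_s: 53.65
tool_pos: [484.0, 410.8, 120.8]
eef_rot: [-3.132, -0.002, -3.132]
contact_force: [-0.8, 0.4, -1.6]
gripper_width: 61.6
```

Emit:
drive_tool --motion "0 0 0 0 0 0 60; 0 0 0 0 0 0 60; 0 0 0 0 0 0 55; 0 0 0 0 0 0 55; 0 0 0 0 0 0 55" --force 7

```text
time_s: 54.15
tool_pos: [484.0, 410.8, 120.8]
eef_rot: [-3.132, -0.002, -3.132]
contact_force: [0.9, -0.4, -1.6]
gripper_width: 66.0
```

```bash
python3 snapview.py v40; python3 look.py w40
```

```text
[484.  410.8 120.8] [-3.1 -0.  -3.1] 54.25
```

View pics/v40S.png

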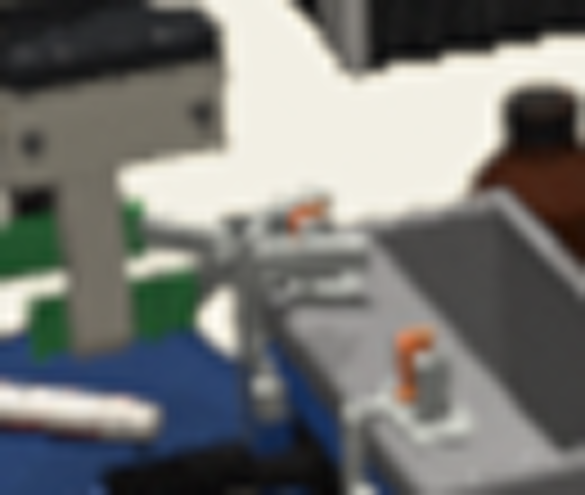

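View pics/w40.png

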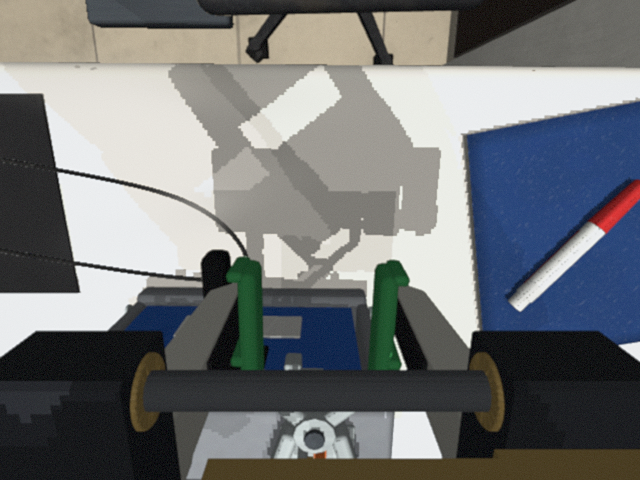

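Reopened and still held at 66 mm. I'll shift y by +1 so the jaws stand free of the ears, raise, and inspect.

Emit:
drive_tool --motion "0 0 -4 0 0 0 55; 0 0 -6 0 0 0 55; 0 0 -8 0 0 0 55; 0 0 -8 0 0 0 55; 0 0 -6 0 0 0 55; 0 0 0 0 0 0 55"

```text
time_s: 54.9
tool_pos: [484.5, 411.5, 154.0]
eef_rot: [-3.133, -0.001, -3.132]
contact_force: [-0.8, -0.1, -1.1]
gripper_width: 66.4
```

```bash
python3 snapview.py v41
```

```text
(no output)
```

View pics/v41S.png

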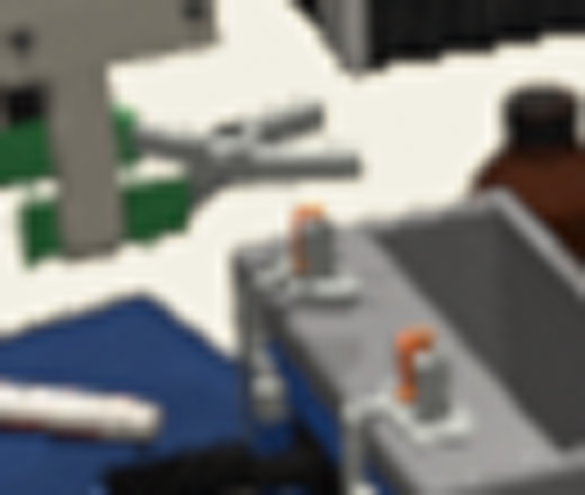

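View pics/v41C.png

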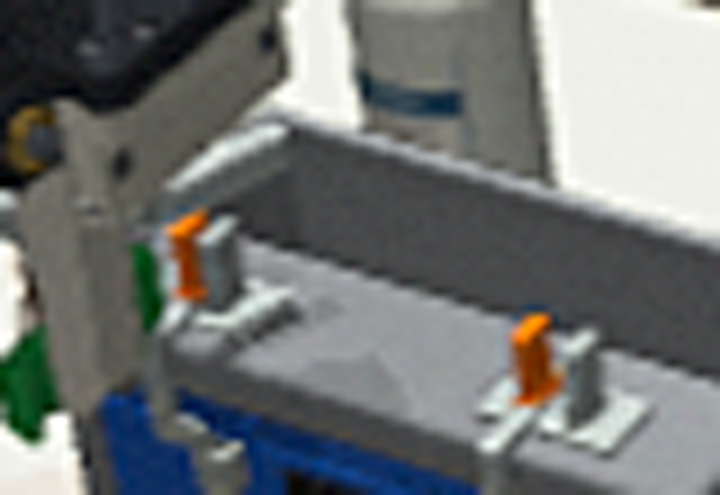

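Emit:
drive_tool --motion "0 -10 0 0 0 0 55; 0 -20 0 0 0 0 55; 0 -20 0 0 0 0 55; 0 -20 0 0 0 0 55; 0 -20 0 0 0 0 55; 0 -12 0 0 0 0 55; 0 -6 0 0 0 0 55; 0 0 0 0 0 0 55; 0 0 0 0 0 0 55"

```text
time_s: 55.9
tool_pos: [485.2, 303.5, 153.8]
eef_rot: [-3.132, -0.002, -3.132]
contact_force: [0.1, 0.2, -1.4]
gripper_width: 66.1
```

```bash
python3 snapview.py v42
```

```text
(no output)
```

View pics/v42S.png

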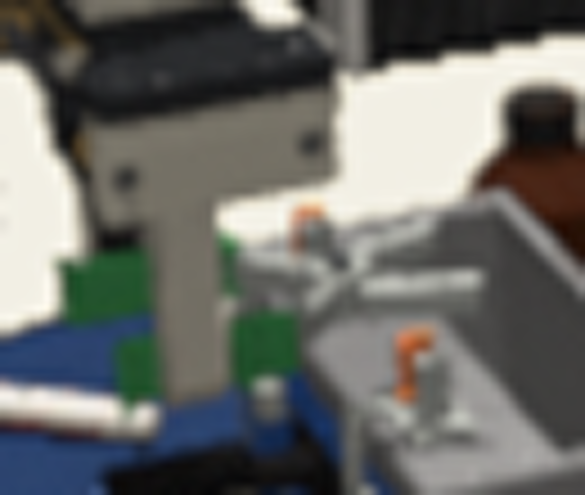

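View pics/v42C.png

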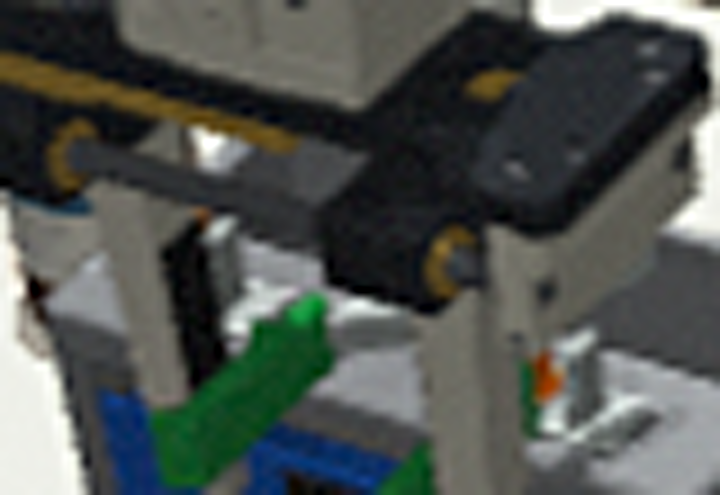

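Emit:
drive_tool --motion "1 -0.8 5 0 0 0 55; 0 0 7 0 0 0 55; 0 0 5 0 0 0 55; 0 0 3 0 0 0 55; 0 0 0 0 0 0 55"

```text
time_s: 56.5
tool_pos: [483.8, 302.0, 133.2]
eef_rot: [-3.131, -0.003, -3.132]
contact_force: [0.8, -0.3, -2.1]
gripper_width: 66.2
```

Emit:
drive_tool --motion "0 0 3 0 0 0 55; 0 0 3 0 0 0 55; 0 0 0 0 0 0 55"

```text
time_s: 56.8
tool_pos: [483.9, 302.0, 127.5]
eef_rot: [-3.131, -0.003, -3.132]
contact_force: [-0.4, 0.7, -1.0]
gripper_width: 66.1
```

Emit:
drive_tool --motion "0 0 3 0 0 0 55; 0 0 4 0 0 0 55; 0 0 0 0 0 0 55"

```text
time_s: 57.1
tool_pos: [483.7, 301.8, 120.2]
eef_rot: [-3.131, -0.003, -3.132]
contact_force: [-0.7, 0.3, -1.3]
gripper_width: 66.2
```

```bash
python3 snapview.py v43
```

```text
(no output)
```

View pics/v43S.png

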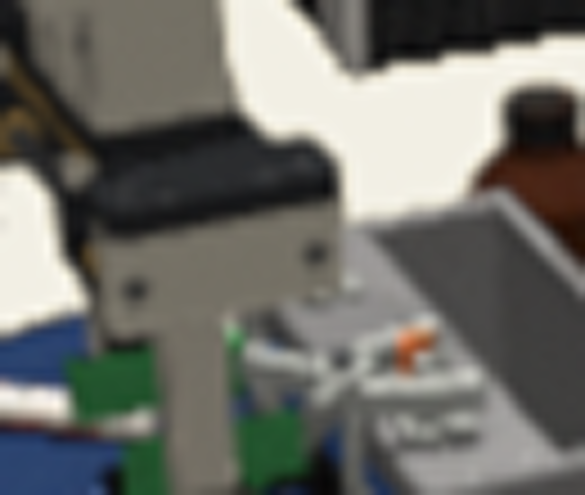

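Emit:
drive_tool --motion "0 -1.2 0 0 0 0 55; 0 0 0 0 0 0 55; 0 0 0 0 0 0 20; 0 0 0 0 0 0 20; 0 0 0 0 0 0 20" --force 12

```text
time_s: 57.7
tool_pos: [484.1, 301.0, 121.0]
eef_rot: [-3.132, -0.002, -3.132]
contact_force: [-1.3, 3.8, -1.3]
gripper_width: 59.6
```

Emit:
drive_tool --motion "0 0 0 0 0 0 20; 0 0 0 0 0 0 20; 0 0 0 0 0 0 20; 0 0 0 0 0 0 20" --force 16

```text
time_s: 58.1
tool_pos: [483.6, 300.4, 120.7]
eef_rot: [-3.131, -0.003, -3.132]
contact_force: [-4.1, -1.6, -0.4]
gripper_width: 36.1
```

Emit:
drive_tool --motion "0 0 0 0 0 0 20; 0 0 0 0 0 0 20; 0 0 0 0 0 0 20; 0 0 0 0 0 0 20; 0 0 0 0 0 0 20" --force 22

```text
time_s: 58.6
tool_pos: [483.3, 300.4, 120.6]
eef_rot: [-3.131, -0.004, -3.132]
contact_force: [-6.0, -0.8, -0.7]
gripper_width: 34.1
```

Emit:
drive_tool --motion "0 0 0 0 0 0 38; 0 0 0 0 0 0 42; 0 0 0 0 0 0 46; 0 0 0 0 0 0 50; 0 0 0 0 0 0 54; 0 0 0 0 0 0 58; 0 0 0 0 0 0 60; 0 0 0 0 0 0 60" --force 11

```text
time_s: 59.4
tool_pos: [484.1, 300.8, 120.8]
eef_rot: [-3.132, -0.002, -3.132]
contact_force: [0.2, -0.1, -1.4]
gripper_width: 61.2
```

Emit:
drive_tool --motion "0 0 0 0 0 0 60; 0 0 0 0 0 0 60; 0 0 0 0 0 0 55; 0 0 0 0 0 0 55; 0 0 0 0 0 0 55" --force 7

```text
time_s: 59.9
tool_pos: [484.1, 300.8, 120.9]
eef_rot: [-3.132, -0.002, -3.132]
contact_force: [0.2, -0.5, -1.9]
gripper_width: 66.0
```

Emit:
drive_tool --motion "0 0 -4 0 0 0 55; 0 0 -6 0 0 0 55; 0 0 -8 0 0 0 55; 0 0 -8 0 0 0 55; 0 0 -6 0 0 0 55; 0 0 0 0 0 0 55; 10 0 0 0 0 0 55; 25 0 0 0 0 0 55; 25 0 0 0 0 0 55; 0 0 0 0 0 0 55"

```text
time_s: 60.9
tool_pos: [421.1, 300.3, 152.6]
eef_rot: [-3.131, -0.004, -3.131]
contact_force: [0.3, 0.9, -0.8]
gripper_width: 66.4
```

```bash
python3 snapview.py v44;python3 look.py w44
```

```text
[423.8 300.6 153.1] [-3.1 -0.  -3.1] 61.0
```

View pics/v44S.png

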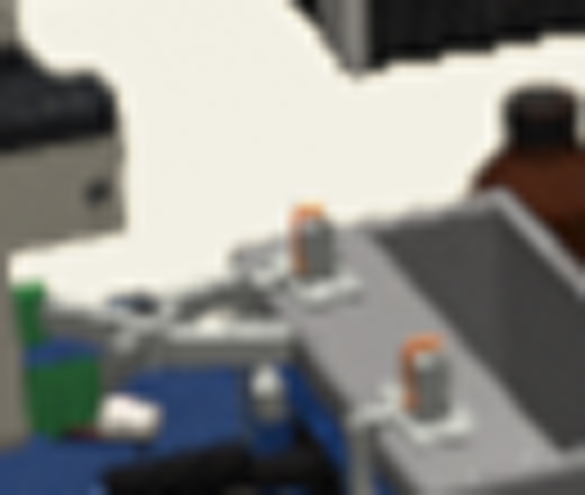

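View pics/v44C.png

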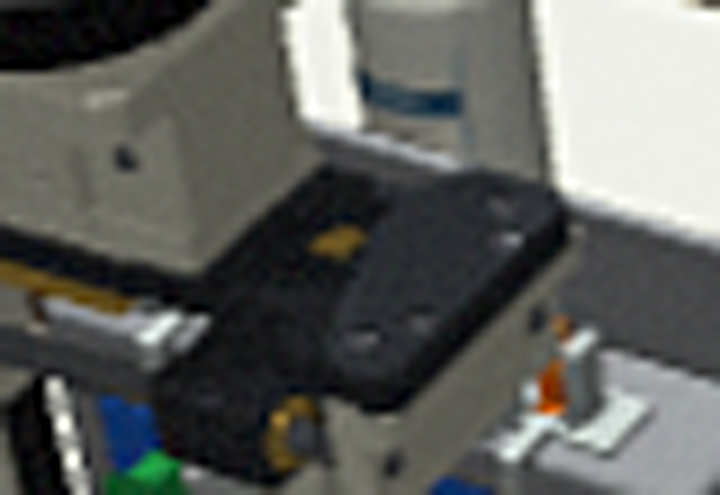

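View pics/w44.png

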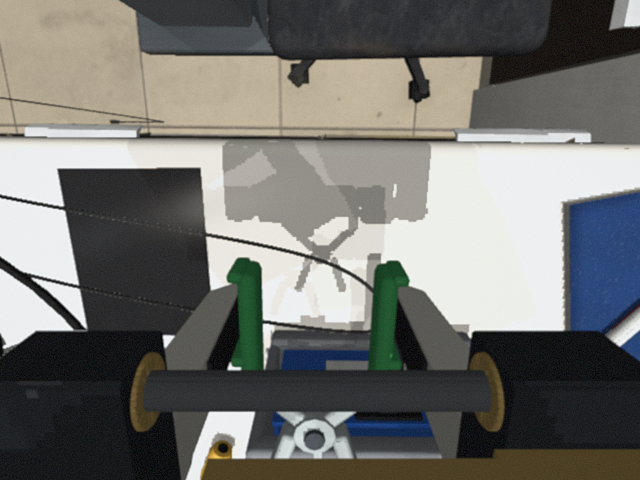

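```bash
python3 - <<'E'
from h import *
np.set_printoptions(precision=1,suppress=True)
c=cap("scene");s=cap("side")
for n,p in(("scene",c),("side",s)):
    for r in env.trace(p,"mat")[:1]:
        m=r["region"].astype(np.uint8);print(n,r["confidence"],r["box"])
        cn=max(cv2.findContours(m,cv2.RETR_EXTERNAL,cv2.CHAIN_APPROX_NONE)[0],key=cv2.contourArea)
        W=np.array([onz(p,u,3)[:2] for u in cn[:,0].astype(float)]).astype(np.float32)
        print(cv2.minAreaRect(W))
    print([ (r["location"],onz(p,r["location"],0)) for r in env.spot_point(p,"mat")])
w=cap("wrist")
for uv in [(60,170),(200,168),(212,300)]: print(onz(w,uv,3))
E
```

```text
scene 0.93 [250.8, 261.9, 80.3, 67.5]
((471.6940612792969, 129.92147827148438), (172.83998107910156, 132.5703887939453), 1.4039915800094604)
[([291.3, 293.5], array([473. , 128.4,   0. ]))]
side 0.7 [247.7, 251.8, 61.8, 40.8]
((468.7060852050781, 132.8497314453125), (173.67147827148438, 132.1275634765625), 3.2570221424102783)
[([286.2, 270.0], array([480.8, 124.6,   0. ]))]
[388.5  64.9   3. ]
[385.5 192.5   3. ]
[515.8 194.6   3. ]
```

```bash
python3 - <<'E'
from h import *
s=plan([435,132,100],[D,0,D],55,n=8,vmax=30)
E
```

```text
n=8
-1.2 -21.0 6.8 -0.1 -0.0 0.1 55; -1.2 -21.0 6.8 -0.1 -0.0 0.1 55; -1.2 -21.0 6.8 -0.1 -0.0 0.1 55; -1.2 -21.0 6.7 -0.1 -0.0 0.1 55; -1.2 -21.0 6.7 -0.1 -0.0 0.1 55; -1.3 -21.0 6.7 -0.1 -0.0 0.1 55; -1.3 -21.0 6.7 -0.1 -0.0 0.1 55; -1.3 -21.1 6.6 -0.1 -0.0 0.1 55
```

Emit:
drive_tool --motion "-1.2 -10 0 0 0 0 55; -1.2 -21 6.8 0 0 0 55; -1.2 -25 6.8 0 0 0 55; -1.2 -25 6.7 0 0 0 55; -1.2 -25 6.7 0 0 0 55; -1.3 -25 6.7 0 0 0 55; -1.3 -21 6.7 0 0 0 55; -1.3 -16 6.6 0 0 0 55; 0 0 0 0 0 0 55; 0 0 0 0 0 0 55"

```text
time_s: 62.4
tool_pos: [435.6, 132.0, 107.8]
eef_rot: [-3.132, -0.002, -3.133]
contact_force: [0.4, 0.1, -1.3]
gripper_width: 66.0
```

Emit:
drive_tool --motion "0 0 20 0 0 0 55; 0 0 25 0 0 0 55; 0 0 25 0 0 0 55; 0 0 20 0 0 0 55; 0 0 15 0 0 0 55; 0 0 10 0 0 0 55; 0 0 5 0 0 0 55; 0 0 0 0 0 0 55"

```text
time_s: 63.2
tool_pos: [435.3, 131.3, -12.4]
eef_rot: [-3.132, -0.002, -3.132]
contact_force: [-0.6, 0.4, -0.6]
gripper_width: 66.5
```

```bash
python3 look.py w45; python3 dots.py s45 side 220 220 120 90
```

```text
[435.3 131.3 -12.4] [-3.1 -0.  -3.1] 63.2
```

View pics/w45.png

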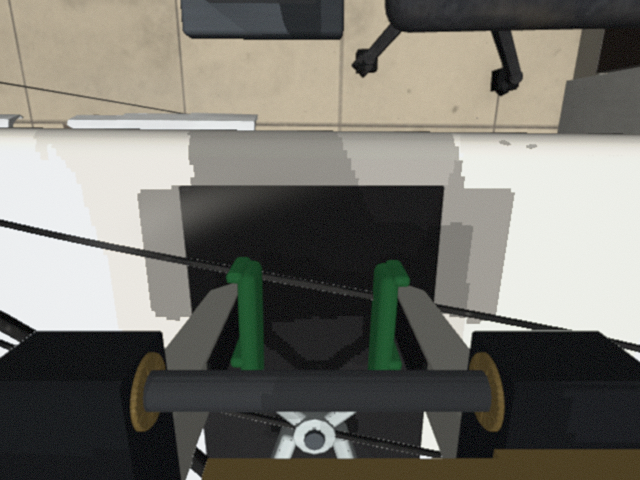

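View pics/s45.png

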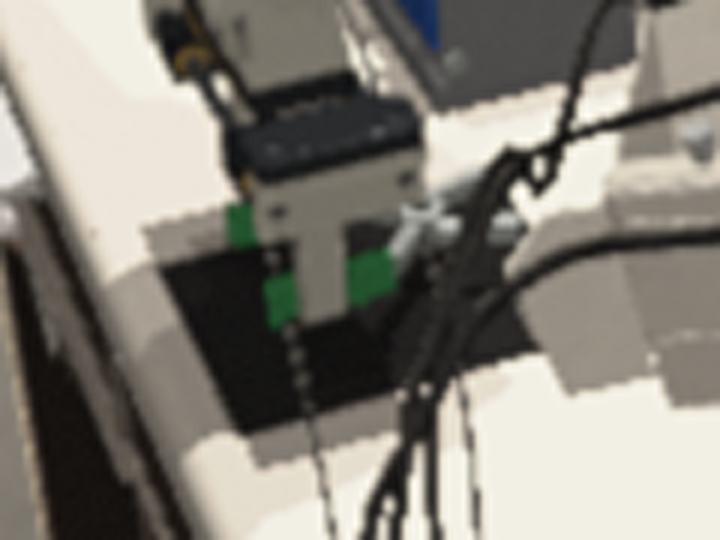

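Centred over the mat and level. I'll lower slowly to contact.

Emit:
drive_tool --motion "0 0 8 0 0 0 55; 0 0 6 0 0 0 55; 0 0 4 0 0 0 55; 0 0 2 0 0 0 55; 0 0 0 0 0 0 55"

```text
time_s: 63.8
tool_pos: [435.0, 130.8, -32.7]
eef_rot: [-3.132, -0.003, -3.132]
contact_force: [0.0, -0.1, -1.4]
gripper_width: 65.9
```

Emit:
drive_tool --motion "0 0 1 0 0 0 55; 0 0 1 0 0 0 55; 0 0 0 0 0 0 55"

```text
time_s: 64.1
tool_pos: [435.2, 130.8, -34.4]
eef_rot: [-3.132, -0.002, -3.132]
contact_force: [-0.9, -0.0, -1.8]
gripper_width: 66.0
```

Emit:
drive_tool --motion "0 0 1 0 0 0 55; 0 0 0 0 0 0 55; 0 0 0 0 0 0 70; 0 0 0 0 0 0 80; 0 0 0 0 0 0 93; 0 0 0 0 0 0 93; 0 0 0 0 0 0 93; 0 0 0 0 0 0 93"

```text
time_s: 64.9
tool_pos: [435.3, 130.7, -35.2]
eef_rot: [-3.132, -0.002, -3.132]
contact_force: [0.4, -2.8, 3.8]
gripper_width: 92.5
```

```bash
python3 look.py w46
```

```text
[435.3 130.7 -35.2] [-3.1 -0.  -3.1] 64.9
```

View pics/w46.png

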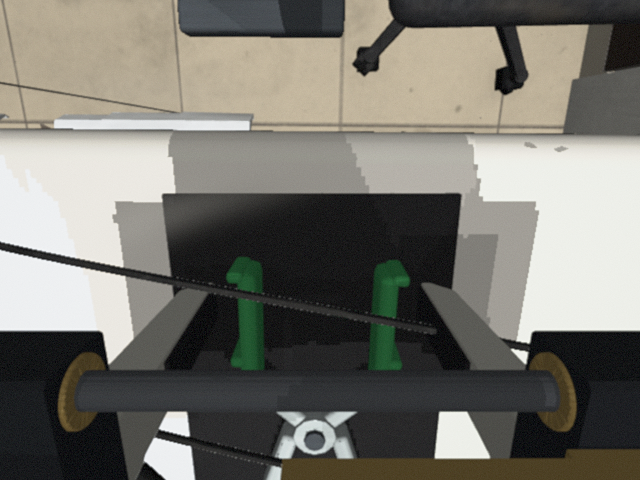

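Released. I'll rise straight up, back off, and check everything.

Emit:
drive_tool --motion "0 0 -10 0 0 0 93; 0 0 -20 0 0 0 93; 0 0 -30 0 0 0 93; 0 0 -40 0 0 0 93; 0 0 -40 0 0 0 93; 0 0 -40 0 0 0 93; 30 0 -30 0 0 0 93; 30 0 -30 0 0 0 93; 0 0 0 0 0 0 93; 0 0 0 0 0 0 93"

```text
time_s: 65.95
tool_pos: [375.8, 132.8, 205.4]
eef_rot: [-3.132, -0.0, -3.132]
contact_force: [0.0, -0.2, -0.6]
gripper_width: 93.2
```

```bash
python3 look.py w47; python3 - <<'E'
from h import *
np.set_printoptions(precision=1,suppress=True)
for n in ("scene","side"):
    p=cap(n,"fin_"+n)
    for q in ("cell_0_mid","cell_1_mid","pliers_grip","pliers_jaw"):
        print(n,q,[(np.round(r["location"]),round(r["confidence"],2),onz(p,r["location"],15).round()) for r in env.spot_point(p,q)])
E
python3 snapview.py v47
```

```text
[375.8 132.8 205.4] [-3.1 -0.  -3.1] 65.95
scene cell_0_mid []
scene cell_1_mid []
scene pliers_grip [(array([281., 300.]), 0.8, array([436., 133.,  15.]))]
scene pliers_jaw [(array([306., 272.]), 0.65, array([535., 121.,  15.])), (array([226., 233.]), 0.54, array([565., 365.,  15.]))]
side cell_0_mid [(array([284., 273.]), 0.24, array([466.,  95.,  15.]))]
side cell_1_mid [(array([278., 164.]), 0.65, array([668., 741.,  15.]))]
side pliers_grip [(array([274., 271.]), 0.63, array([445., 114.,  15.]))]
side pliers_jaw [(array([302., 261.]), 0.77, array([528., 127.,  15.])), (array([296., 182.]), 0.62, array([679., 573.,  15.]))]
```

View pics/w47.png

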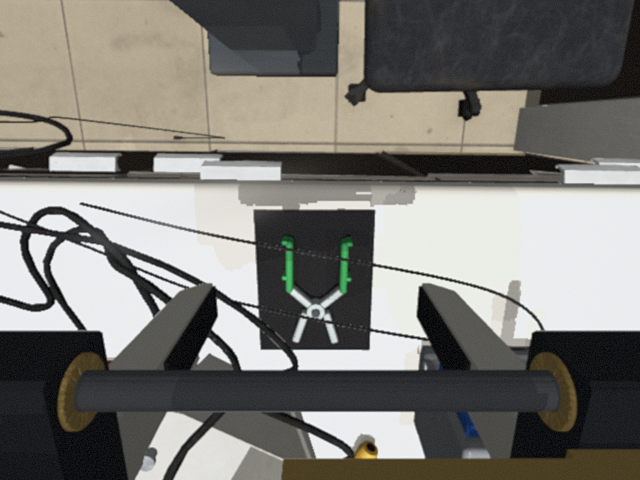

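View pics/fin_scene.png

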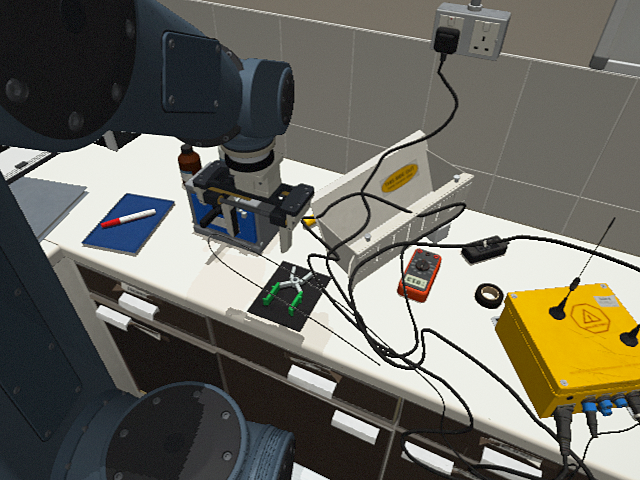

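View pics/v47C.png

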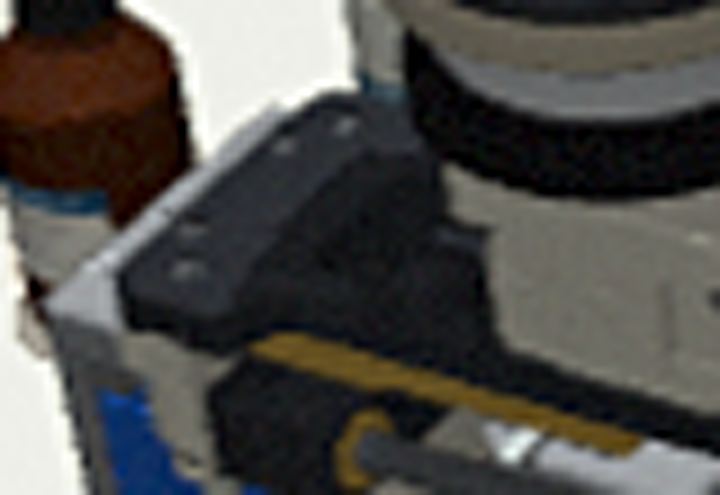

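View pics/v47S.png

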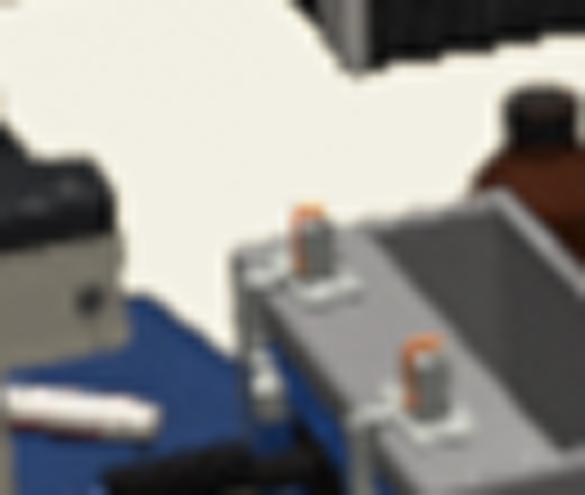

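View pics/fin_side.png

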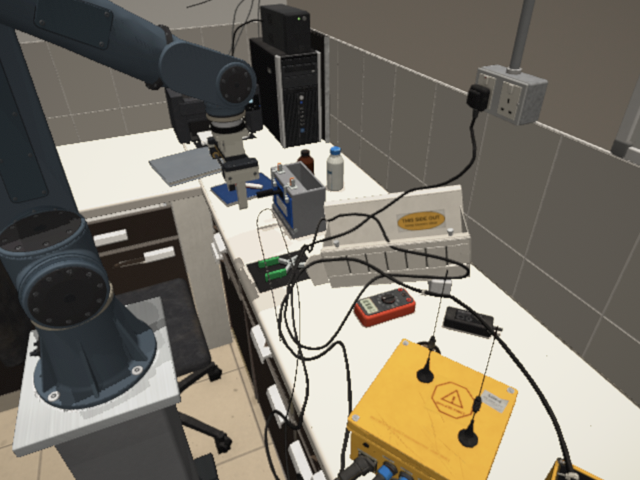

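The pliers lie open and flat on the mat, at about (316,290) in the wrist view. The bin is shut, no cell is left out, and both ears look closed in the side view. I'll take two more looks from above, for the snaps and for any hidden cell.

Emit:
drive_tool --motion "-15 25 -10 0 0 0 93; -20 35 -15 0 0 0 93; -20 35 -15 0 0 0 93; -20 35 -10 0 0 0 93; -20 35 0 0 0 0 93; 0 30 0 0 0 0 93; 0 0 0 0 0 0 93; 0 0 0 0 0 0 93"

```text
time_s: 67.4
tool_pos: [468.7, 329.0, 252.2]
eef_rot: [-3.131, -0.003, -3.131]
contact_force: [0.4, -0.3, 0.2]
gripper_width: 92.9
```

```bash
python3 look.py w48; python3 dots.py w48c wrist 200 320 240 160; python3 dots.py c48 scene 180 150 80 60
```

```text
[468.7 329.  252.2] [-3.1 -0.  -3.1] 67.4
```

View pics/w48.png

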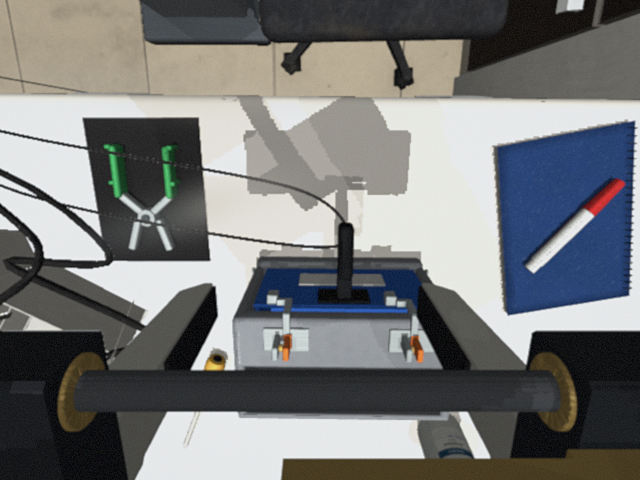

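Emit:
drive_tool --motion "0 -40 -10 0 0 0 93; 0 -45 -10 0 0 0 93; 0 -45 -10 0 0 0 93; 0 -45 -10 0 0 0 93; -10 -45 -10 0 0 0 93; -10 -45 0 0 0 0 93; -10 -45 0 0 0 0 93; -10 -30 0 0 0 0 93; 0 0 0 0 0 0 93; 0 0 0 0 0 0 93"

```text
time_s: 68.55
tool_pos: [511.9, -10.9, 306.0]
eef_rot: [-3.132, -0.002, -3.134]
contact_force: [0.4, 1.0, -0.6]
gripper_width: 92.7
```

```bash
python3 look.py w49 cell_0_mid cell_1_mid; python3 snapview.py v49
```

```text
[511.9 -10.9 306. ] [-3.1 -0.  -3.1] 68.55
```

View pics/w49.png

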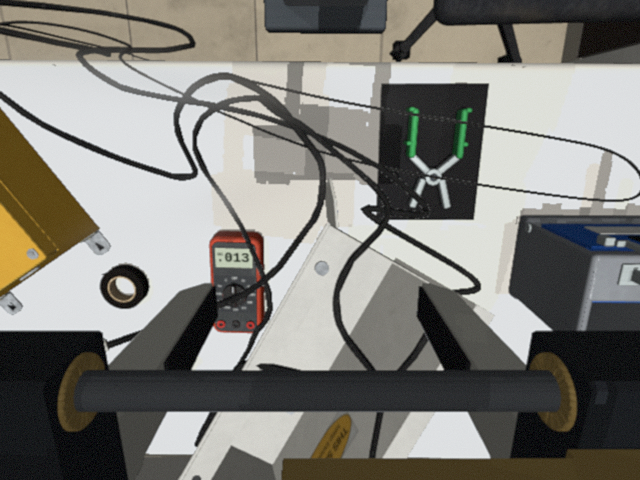

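View pics/v49C.png

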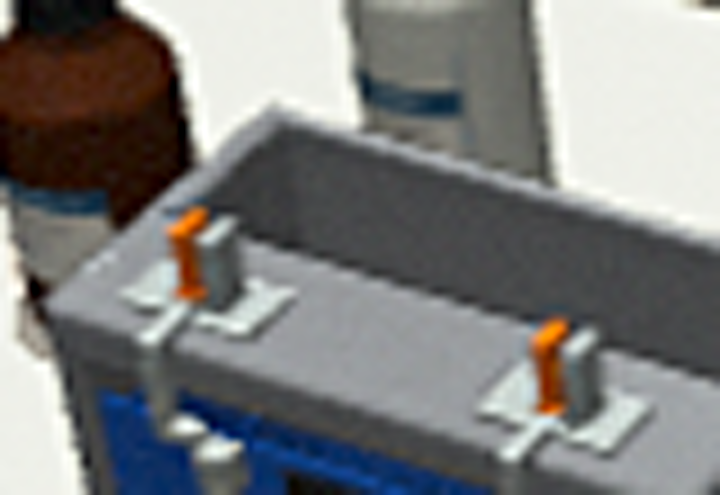

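Both orange ears are now close to their steel ears, with equal gaps. The bin is shut, the pliers are on the mat, no cells are left out, and the meter and tape look undisturbed. Handing in.

```bash
python3 -c "
from cell import env
print(env.sign_off()); print(env.observe()['time_s'])"
```

```text
the job is handed in; nothing more can be done
None
the job is handed in; nothing more can be done
```

The job is handed in at about 69 s. The three cells I found (two red, one green) are in the blue bin, the bin is shut, both snaps are clicked, and the pliers are back on the mat.

I tipped the bin by its fin, dropped the cells in, and pushed the bin shut until it resisted a 20 N push. Then I squeezed each snap with the pliers and laid them down again.

**Last checks:**
- **Bin:** it shows shut in the camera views.
- **Snaps:** both orange ears sit close to the steel ears with equal gaps.
- **Pliers:** they lie open and flat near the middle of the mat.
- **Cells:** no cell was visible lying about in any view, so I took three as the full count.
- **Bystanders:** the meter and tape look undisturbed.

**What disagreed or went wrong:**
- **Fingertip offset:** the fingertips ended about 39 mm short of the reported TCP. My first pinch closed above the fin, and I corrected for the offset from then on.
- **Joint range:** near the end of tipping the bin, joint 4 came right up to its range end (-1.5695 read, limit -1.57). That caused about 30 N of side load on the fin. I opened the fingers and backed off.
- **Network detections:** a few in the last pictures were false hits, such as a "cell" or "pliers jaw" at points in empty space.

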